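Unlock the walnut case, put the sizing slugs away, lock up again

TASK

Take the key from its stand, push it fully home in the lock of the walnut case and turn it to draw the bolt; lift the lid gently up to its stop and put every sizing slug from the counter into the case. Then lower the lid gently until it is fully shut, turn the key back all the way to lock it, and put the key back fully home in its stand, with everything let go and the other things on the counter left alone.

Things in the scene. Friction and masses are not known exactly. Their poses are not given: they have to be found in the camera images.
- case: fixed walnut case, outer 120 (x) x 240 (y) x 40 mm without lid, walls 8 mm, one space 104 x 224 mm inside. Origin: centre of underside; x points from its front (lock side, facing the robot) to its hinge side, y along its length. The shut lid adds 37 mm. The lock housing stands against the middle of the front: 92 mm wide, 60 to 152 mm in front of the origin, 50 mm high
- case_floor (a point): centre of the case's inner floor, 8 mm above the counter; axes as the case's. With the lid shut there are 64 mm of free height above it
- lock_mouth (a point): centre of the keyway's mouth in the housing's brass top, 50 mm above the counter, 112 mm in front of the case's origin, axes as the case's. Slot 27 mm along the case's x, 11 mm wide, in a fixed plate 8 mm thick; below it the barrel's slot, 26 x 10 mm. Fully home, the key's lower end rests 32 mm below the mouth; only then can it turn, and turned it cannot be pulled out
- lock (a joint): angle of the lock barrel, rad: 0 = locked (slot along the case's x; a stop), growing clockwise seen from above to its stop at 1.25. The hidden bolt frees the lid above about 1.0. Stays where left (friction about 0.08 N m); the key has about 0.1 rad of play in it, so turn it that much further each way, and back in line with the keyway to pull it out
- lid (a joint): angle of the lid, rad: 0 = shut, 1.65 = up at its stop, a little past upright. Stiff hinge: stays where left; moving it takes about 5 N at the handle. While the bolt is shot the lid lifts by 0.03 rad at most. The shut lid's brass hasp plate reaches 28 mm forward over the housing's rear, 54 mm above the counter
- lid_handle (a point): middle of the lid's handle, a round steel bar of 10 mm diameter, 100 mm long along the case's y, 34 mm above the lid's top, 40 mm in front of the lid's middle; 111 mm above the counter when shut. Its axes turn with the lid. The bar can turn between the finger pads
- lid_hinge (a point): a point on the lid's hinge axis, at the case's back upper edge (60 mm behind the case's origin, 40 mm above the counter); the axis runs along the case's y. The handle lies 100 mm before and 71 mm above it when shut
- key: T-handled key, 80 mm long, 90 g, upright in its stand. Flat steel blade at the lower end 24 mm wide (x), 8 mm thick (y), 18 mm tall, its last 3 mm 20 x 5 mm; round shank of 9 mm diameter up to 44 mm; brass bow 46 mm wide (x), 10 mm thick (y), from 44 to 80 mm. Origin: centre of the lower end; z up, x along the width. The same after half a turn
- stand: black key stand fixed to the counter, a block 80 x 70 x 40 mm. Origin: centre of the underside; its slot runs along its x
- stand_mouth (a point): centre of the slot's mouth in the top of the key stand, 40 mm above the counter; slot 27 mm long (stand's x), 11 mm wide (y), 34 mm deep, so the key's lower end rests 6 mm above the counter
- slug0: one sizing slug: a pale plastic cylinder 32 mm in diameter and 50 mm tall on a square grey foot 40 x 40 x 12 mm (62 mm tall in all), about 70 g; starts standing upright on the counter left of the case (may be absent). Origin: centre of the foot's underside, z up through the cylinder, x and y along the foot's sides
- slug1: one sizing slug: a pale plastic cylinder 32 mm in diameter and 50 mm tall on a square grey foot 40 x 40 x 12 mm (62 mm tall in all), about 70 g; starts standing upright on the counter left of the case (may be absent). Origin: centre of the foot's underside, z up through the cylinder, x and y along the foot's sides
- slug2: one sizing slug: a pale plastic cylinder 32 mm in diameter and 50 mm tall on a square grey foot 40 x 40 x 12 mm (62 mm tall in all), about 70 g; starts standing upright on the counter left of the case (may be absent). Origin: centre of the foot's underside, z up through the cylinder, x and y along the foot's sides
- slug3: one sizing slug: a pale plastic cylinder 32 mm in diameter and 50 mm tall on a square grey foot 40 x 40 x 12 mm (62 mm tall in all), about 70 g; starts standing upright on the counter left of the case (may be absent). Origin: centre of the foot's underside, z up through the cylinder, x and y along the foot's sides
- plug: bystander: blue resin ball plug, round, 56 mm across, 58 mm tall; origin centre of underside
- reamer: bystander: chrome pilot reamer with a black handle lying on the counter, about 160 mm long, 22 mm high; origin under its middle, x towards its tip
- grip: bystander: grey rubber grip sleeve standing on end, 40 mm across, 80 mm tall; origin centre of underside
- gauge: bystander: black steel hole gauge, a flat plate 50 x 120 x 8 mm with three holes; origin centre of underside

How it is judged (in metres and radians):
On the way, in this order (a step that is already met when the one before it is completed fails the run):
1. the key is fully home in the lock (z of key in the frame of lock_mouth below -0.028 m and horizontal distance between key and lock_mouth below 0.007 m and value of joint lock below 0.3 rad), for 0.2 s.
2. the key is turned and the bolt drawn, the lid still shut (z of key in the frame of lock_mouth below -0.028 m and horizontal distance between key and lock_mouth below 0.007 m and value of joint lock above 1.05 rad and value of joint lid below 0.1 rad), for 0.2 s.
3. the lid is up at its stop (value of joint lid above 1.52 rad), for 0.3 s.
4. every slug is in the open case (x of slug0 in the frame of case between -0.05 and 0.05 m and y of slug0 in the frame of case between -0.11 and 0.11 m and z of slug0 in the frame of case between 0 and 0.045 m and x of slug1 in the frame of case between -0.05 and 0.05 m and y of slug1 in the frame of case between -0.11 and 0.11 m and z of slug1 in the frame of case between 0 and 0.045 m and x of slug2 in the frame of case between -0.05 and 0.05 m and y of slug2 in the frame of case between -0.11 and 0.11 m and z of slug2 in the frame of case between 0 and 0.045 m and x of slug3 in the frame of case between -0.05 and 0.05 m and y of slug3 in the frame of case between -0.11 and 0.11 m and z of slug3 in the frame of case between 0 and 0.045 m and linear speed of each of slug0, slug1, slug2, slug3 below 0.03 m/s and value of joint lid above 1.2 rad), for 0.2 s.
5. the lid is fully shut (x of slug0 in the frame of case between -0.05 and 0.05 m and y of slug0 in the frame of case between -0.11 and 0.11 m and z of slug0 in the frame of case between 0 and 0.045 m and x of slug1 in the frame of case between -0.05 and 0.05 m and y of slug1 in the frame of case between -0.11 and 0.11 m and z of slug1 in the frame of case between 0 and 0.045 m and x of slug2 in the frame of case between -0.05 and 0.05 m and y of slug2 in the frame of case between -0.11 and 0.11 m and z of slug2 in the frame of case between 0 and 0.045 m and x of slug3 in the frame of case between -0.05 and 0.05 m and y of slug3 in the frame of case between -0.11 and 0.11 m and z of slug3 in the frame of case between 0 and 0.045 m and value of joint lid below 0.05 rad), for 0.3 s.
6. the key is turned back and the lid locked (value of joint lock below 0.2 rad and value of joint lid below 0.05 rad), for 0.2 s.
At the end, for the whole second after the job is handed in: Every slug present lies or stands inside the case, the lid is shut (under 0.05 rad), the lock barrel is back at locked (under 0.2 rad), and the key stands at rest in its stand with its lower end within 6 mm of the slot's bottom and 8 mm of its centre (all of step 6 and x of slug0 in the frame of case between -0.05 and 0.05 m and y of slug0 in the frame of case between -0.11 and 0.11 m and z of slug0 in the frame of case between 0 and 0.045 m and x of slug1 in the frame of case between -0.05 and 0.05 m and y of slug1 in the frame of case between -0.11 and 0.11 m and z of slug1 in the frame of case between 0 and 0.045 m and x of slug2 in the frame of case between -0.05 and 0.05 m and y of slug2 in the frame of case between -0.11 and 0.11 m and z of slug2 in the frame of case between 0 and 0.045 m and x of slug3 in the frame of case between -0.05 and 0.05 m and y of slug3 in the frame of case between -0.11 and 0.11 m and z of slug3 in the frame of case between 0 and 0.045 m and z of key in the frame of stand below 0.012 m and horizontal distance between key and stand_mouth below 0.008 m and angle between key's own z axis and vertical below 0.25 rad and linear speed of key below 0.02 m/s); the robot touches nothing.
It fails at once if the plug, reamer, grip or gauge is moved by more than 3 cm (distance of any of plug, reamer, grip, gauge from where it was at the start of the episode above 0.03 m).
It fails at once if the lid is slammed shut (faster than 1.5 rad/s) (velocity of joint lid below -1.5 rad/s).
It fails at once if the lid is thrown open (faster than 1.5 rad/s) (velocity of joint lid above 1.5 rad/s).
Of slug0, slug1, slug2, slug3 only 2 to 4 are there at a start; the rules pass over those that are not, and their reading is None.
At some moment in a run one of slug0, slug1, slug2, slug3 may be knocked a few centimetres aside while the robot is not near it.
It also fails if it takes over 210 s, if anything falls off the work surface, if the arm or the gripper's body presses on something with over 40 N, if the wrist force passes 120 N, or if a joint passes its speed limit or range.

ROBOT

A 6-joint arm with a two-finger parallel gripper is mounted at the origin on the work surface. World frame = base frame: x ahead of the robot, y to its left, z up, the work surface at z = 0. Lengths are in mm, angles in degrees, forces in N, time in s.
With the tool pointing down it reaches from about 300 to 850 mm from the base axis. Payload 4.2 kg.
Tool frame: the origin (TCP) lies midway between the tips of the shut fingers; the grasp point (between the pads) lies 19 mm behind it; x points along the fingers, y is the direction in which the jaws open and shut, and the axes are right-handed (so a half turn about x gives the same grasp; the last joint's range is limited). The gripper opens to 91 mm and grips with 3 to 60 N. Pads are 32 mm wide; open, the fingers measure 118 mm over their backs; the gripper's body (76 mm by 178 mm) begins 60 mm behind the grasp point.
Start: joints at [-1.146, 18.312, 89.639, -0, 72.044, -1.146], TCP at [575.016, 0, 213.976] pointing down, gripper open.
Joint ranges: [-177.97, 177.97], [-48.28, 115.42], [12.27, 149.76], [-77.06, 257.06], [2.81, 150.46], [-146.56, 146.56]. Speed limits (degrees/s): [147.25, 147.25, 180, 180, 180, 180].

INTERFACE

Orientations are given as [roll, pitch, yaw] about the fixed x, y, z axes, in that order (R = Rz(yaw) Ry(pitch) Rx(roll)).
In Python, from workcell import * gives the robot as it stands.
- The arm moves only by the shell command python3 -m handwheel 'ROWS' [FORCE]. ROWS is a JSON object of lists of equal length, an entry for each row: "gripper": the closure, from 0 (fully open) to 1 (shut); "offset": the shift along the tool's x, y, z in mm, a list of three; "rot": the turn, a rotation vector about the tool's x, y, z in degrees, a list of three. A call has 1 to 5 rows; each row is the pose to reach, as a shift and turn from the pose commanded when the call began, along the tool's axes at that moment; what a row does not reach only later rows make up. A row lasts 1/12 s, in which the tool goes at most 41.7 mm and 7.16 degrees, less where a joint would pass 70% of its speed; a pose out of reach is approached as far as the arm can. A call with a gripper value outside its range is refused whole. The fingers move at their own pace and stop on an object; FORCE is the grip in N (left out, the last holds). Time passes only in rows, so rows that repeat a pose let the fingers close. It gives the time, the measured TCP pose, the force and the opening at its end, in the units of the state.
- state(): the state, without advancing time (a new reading comes with each control period).
- grab_frame(name): name is "scene" or "side" or "wrist"; returns the picture (384x512x3 uint8, red, green, blue); there is no depth.
- camera_params(name): a dict with "fx", "fy", "cx", "cy" (pixels), "position" and "attitude" of the camera in the world; the wrist camera has in their place "hand_eye" (4x4, takes a point from camera to tool coordinates, whose origin is the TCP and whose axes are the tool frame's). Camera axes: x right, y up, looking along -z (the intrinsics and any distortion apply to the point x, -y, -z); pixel columns grow to the right and rows downward; lengths in mm; the calibration is good to about 2 mm. The wrist camera is an equidistant fisheye: a pixel r from the principal point sees the ray r / f radians off the axis. A picture is of the moment at which its call begins: read the wrist's pose just before it. camera_params takes no time and is no camera call.
- job_done(): hands the job in, once; it reports no verdict.
The state is a dict: "time_s": time; "qpos": joint angles; "qvel": joint speeds; "effort": joint torques, N m; "ee_pos": TCP position; "ee_rot": TCP orientation; "force": force on the tool from outside, world axes, zero at the start; "torque": the same for the moment, N m; "gripper_width": finger opening in mm.
Only numpy, scipy, OpenCV 4.12 (cv2) and the standard library are available. Lean on these libraries where they do the work, as an engineer would, in place of code of your own. Each camera call takes 0.05 s, during which the arm holds its last target.

## Working session

There is one attempt and no reset: what is moved stays moved. The work goes in short steps, Python scripts to look and compute and a shell command to move; the robot and the scene stay as the last step left them, time stands still between calls to the robot, and variables do not carry over. Pictures are saved under pics/ and viewed, and the job is handed in when it is done.

```bash
ls; mkdir -p pics; python3 - <<'E'
from workcell import *
import cv2
s=state();print(s)
for n in("scene","side","wrist"):
    f=grab_frame(n);cv2.imwrite(f"pics/{n}0.png",f[:,:,::-1]);print(n,camera_params(n))
E
```

```text
pics
{'time_s': 0.0, 'qpos': array([-1.14611002e+00,  1.83510002e+01,  8.97056070e+01, -1.76340917e-03,
        7.20421100e+01, -1.14746455e+00]), 'qvel': array([ 0.0797014 , -0.05320493, -0.03929429, -0.01085139,  0.02920229,
       -0.00375364]), 'effort': array([-5.01459035e-04, -4.12465632e+01, -2.31973493e+01,  7.28826877e-02,
        4.58198413e-02, -1.41870069e-04]), 'ee_pos': array([ 5.74509541e+02, -1.20175314e-03,  2.13132104e+02]), 'ee_rot': array([-90.17447477,  89.90126862, 179.82742489]), 'force': array([-0.19019043,  0.78484516, -0.47855256]), 'torque': array([ 0.02310941,  0.00797515, -0.01162251]), 'gripper_width': 91.29694379038885}
scene {'fx': 391.01433794656134, 'fy': 391.01433794656134, 'cx': 254.35125250823143, 'cy': 190.14438328737762, 'position': array([1351.28765244,  464.98888892,  865.99792235]), 'attitude': array([ 49.98959972,  -0.53109112, 125.22950365])}
side {'fx': 421.2062730448391, 'fy': 421.2062730448391, 'cx': 250.78372386871246, 'cy': 187.11308112097498, 'position': array([ 234.06664439, -940.23592474, 1112.40223566]), 'attitude': array([ 42.80063181,   0.75687444, -21.70294297])}
wrist {'fx': 297.3186396354542, 'fy': 297.3186396354542, 'cx': 250.11770456214043, 'cy': 194.24827363180552, 'hand_eye': array([[-1.03814708e-03,  2.81135175e-01, -9.59667617e-01,
        -1.72197487e+02],
       [ 9.99999444e-01,  1.15643121e-04, -1.04789944e-03,
        -2.73058047e-01],
       [-1.83622433e-04, -9.59668172e-01, -2.81135139e-01,
        -8.01552011e+01],
       [ 0.00000000e+00,  0.00000000e+00,  0.00000000e+00,
         1.00000000e+00]])}
```

View pics/scene0.png

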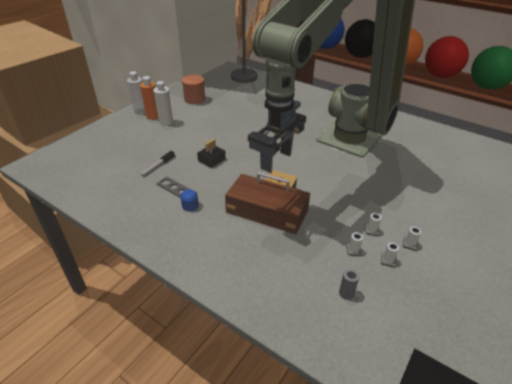

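View pics/side0.png

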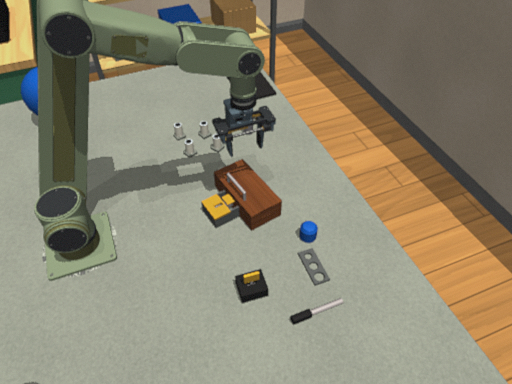

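View pics/wrist0.png

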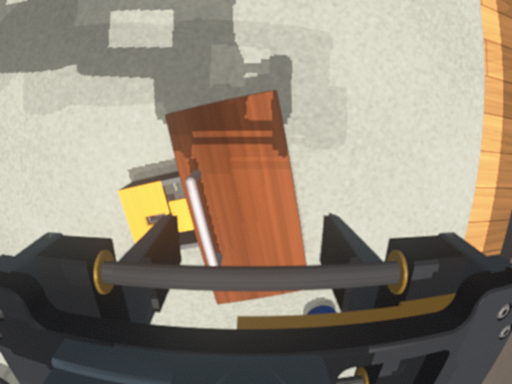

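```bash
cat > h.py <<'E'
from workcell import *
import numpy as np, cv2
from scipy.spatial.transform import Rotation as Ro
np.set_printoptions(precision=2,suppress=True)
def R(a): return Ro.from_euler('xyz',a,degrees=True).as_matrix()
def camT(n,s=None):
    p=camera_params(n)
    if n=='wrist':
        s=s or state()
        T=np.eye(4);T[:3,:3]=R(s['ee_rot']);T[:3,3]=s['ee_pos']
        return p,T@p['hand_eye']
    T=np.eye(4);T[:3,:3]=R(p['attitude']);T[:3,3]=p['position'];return p,T
def pix(n,P,s=None):
    p,T=camT(n,s);q=np.linalg.inv(T)@np.append(P,1);x,y,z=q[0],-q[1],-q[2]
    if n=='wrist':
        r=np.hypot(x,y);th=np.arctan2(r,z);k=th/max(r,1e-9);return np.array([p['cx']+p['fx']*k*x,p['cy']+p['fy']*k*y])
    return np.array([p['cx']+p['fx']*x/z,p['cy']+p['fy']*y/z])
def ray(n,u,v,s=None):
    p,T=camT(n,s);a=(u-p['cx'])/p['fx'];b=(v-p['cy'])/p['fy']
    if n=='wrist':
        r=np.hypot(a,b);k=np.sin(r)/max(r,1e-9);d=np.array([a*k,-b*k,-np.cos(r)])
    else: d=np.array([a,-b,-1.])
    return T[:3,3],T[:3,:3]@d
def onz(n,u,v,z,s=None):
    o,d=ray(n,u,v,s);return o+d*(z-o[2])/d[2]
def two(n1,p1,n2,p2,s=None):
    o1,d1=ray(n1,*p1,s);o2,d2=ray(n2,*p2,s);d1=d1/np.linalg.norm(d1);d2=d2/np.linalg.norm(d2)
    t=np.linalg.lstsq(np.c_[d1,-d2],o2-o1,rcond=None)[0];a=o1+t[0]*d1;b=o2+t[1]*d2;return (a+b)/2,np.linalg.norm(a-b)
def crop(f,x0,y0,x1,y1,k,out):
    im=cv2.resize(f[y0:y1,x0:x1,::-1],None,fx=k,fy=k,interpolation=cv2.INTER_CUBIC)
    st=20 if k<6 else 10
    for x in range((x0//st+1)*st,x1,st): cv2.putText(im,str(x),(int((x-x0+.5)*k)-8,8),0,.3,(0,0,255),1);cv2.line(im,(int((x-x0+.5)*k),10),(int((x-x0+.5)*k),14),(0,0,255),1)
    for y in range((y0//st+1)*st,y1,st): cv2.putText(im,str(y),(0,int((y-y0+.5)*k)+3),0,.3,(0,0,255),1);cv2.line(im,(20,int((y-y0+.5)*k)),(24,int((y-y0+.5)*k)),(0,0,255),1)
    cv2.imwrite(out,im)
E
python3 - <<'E'
from h import *
s=state();print(R(s['ee_rot']))
print(pix('scene',s['ee_pos']),pix('side',s['ee_pos']))
f=cv2.imread('pics/scene0.png')[:,:,::-1]
crop(f,140,140,320,240,4.4,'pics/a1.png');crop(f,320,190,440,280,6,'pics/a2.png')
f=cv2.imread('pics/side0.png')[:,:,::-1]
crop(f,165,100,345,230,4.4,'pics/a3.png');crop(f,190,180,350,330,4,'pics/a4.png')
E
```

```text
[[-0.  1.  0.]
 [ 0.  0. -1.]
 [-1. -0. -0.]]
[276.21 162.  ] [244.69 148.64]
```

View pics/a1.png

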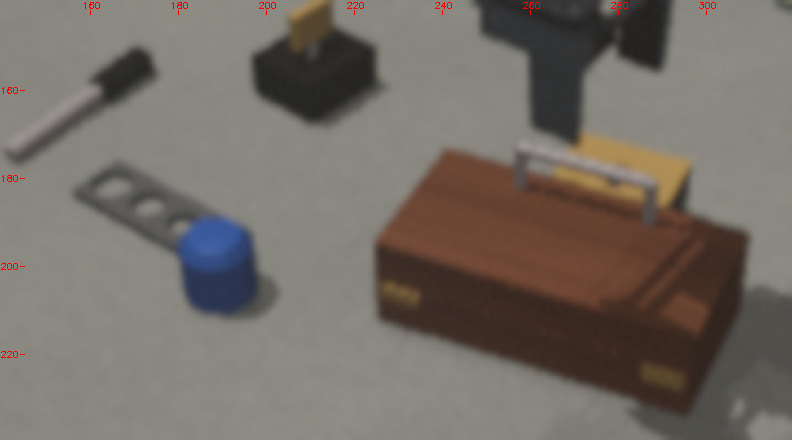

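View pics/a2.png

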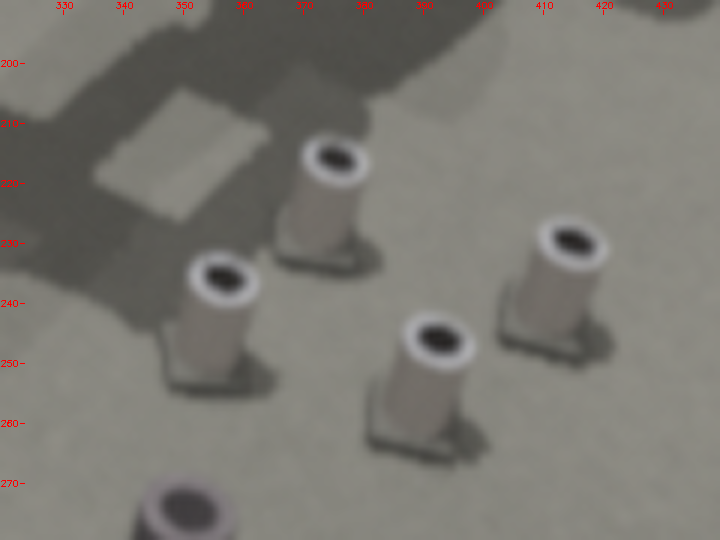

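View pics/a3.png

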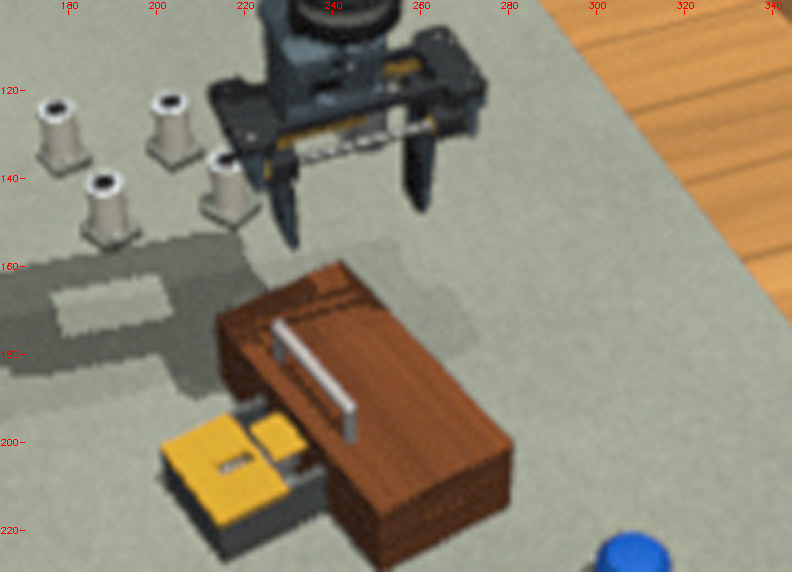

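View pics/a4.png

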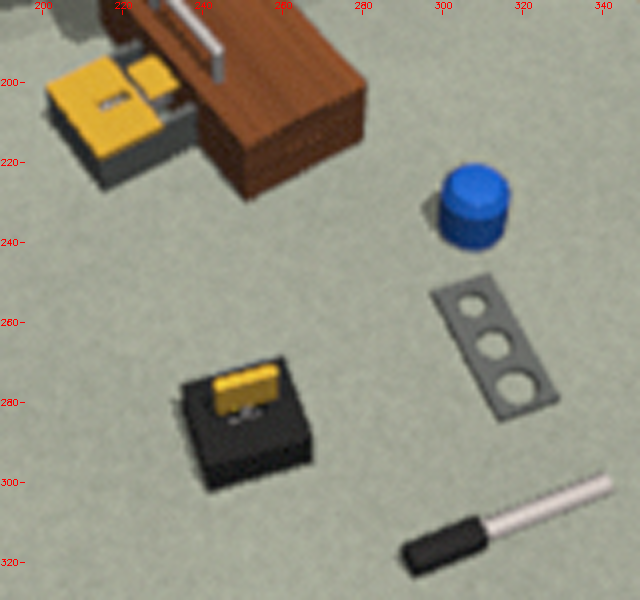

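```bash
cat > fit1.py <<'E'
from h import *
from scipy.optimize import least_squares
s0={'ee_pos':np.array([574.51,0,213.13]),'ee_rot':np.array([-90.174,89.901,179.827])}
def W(n,u,v,z): return onz(n,u,v,z,s0)
print('case top corners');
for n,pts in {'scene':[(225.5,195),(241,174.5),(309,193.5),(297.5,214)],'side':[(242,159),(214.5,171.5),(251,217),(281,201)],'wrist':[(275,91),(167,114),(218,303)]}.items():
    for p in pts: print(n,p,W(n,*p,77))
print('slot');print(W('side',218,204.5,50))
print('wrist slot',W('wrist',152,213,50))
print('slugs')
for p in [(375.5,215.5),(356.5,235.5),(415,229.5),(392.5,245.5)]: print(W('scene',*p,62))
for p in [(177,124),(203,122.5),(188.5,141),(216,136)]: print(W('side',*p,62))
print('stand top corners')
for p in [(235.5,275),(260,269),(267,289),(240.5,297)]: print(W('side',*p,40))
for p in [(197,153),(208.5,146),(225,150.5),(211.5,160)]: print(W('scene',*p,40))
print('bow')
for p in [(243,276.5),(244,274.5),(258.5,271)]: print(W('side',*p,86))
for p in [(205,145.5),(214,140.5)]: print(W('scene',*p,86))
E
python3 fit1.py
```

```text
case top corners
scene (225.5, 195) [ 650.53 -130.06   77.  ]
scene (241, 174.5) [ 539.54 -153.15   77.  ]
scene (309, 193.5) [492.84  75.99  77.  ]
scene (297.5, 214) [593.98  93.93  77.  ]
side (242, 159) [597.56  94.9   77.  ]
side (214.5, 171.5) [486.7   72.52  77.  ]
side (251, 217) [ 529.22 -163.5    77.  ]
side (281, 201) [ 643.95 -138.76   77.  ]
wrist (275, 91) [599.71  99.64  77.  ]
wrist (167, 114) [486.95  77.69  77.  ]
wrist (218, 303) [ 533.24 -155.31   77.  ]
slot
[455.29 -52.46  50.  ]
wrist slot [452.09 -42.47  50.  ]
slugs
[448.99 279.1   62.  ]
[558.3  266.69  62.  ]
[437.89 393.75  62.  ]
[535.4  362.83  62.  ]
[436.65 396.73  62.  ]
[534.76 366.    62.  ]
[450.58 280.34  62.  ]
[556.35 267.86  62.  ]
stand top corners
[ 418.15 -319.13   40.  ]
[ 491.89 -327.41   40.  ]
[ 485.15 -395.34   40.  ]
[ 406.73 -390.34   40.  ]
[ 492.8  -391.42   40.  ]
[ 432.32 -387.3    40.  ]
[ 419.22 -317.99   40.  ]
[ 495.39 -319.55   40.  ]
bow
[ 427.9 -358.1   86. ]
[ 432.76 -353.22   86.  ]
[ 474.46 -358.09   86.  ]
[ 488.4  -352.06   86.  ]
[ 444.15 -347.06   86.  ]
```

```bash
cat > go.py <<'E'
# usage: go.py x y z psi [tilt]  -> offset/rot from measured pose; psi = world angle of tool y, tool down
from h import *
import sys
a=[float(v) for v in sys.argv[1:]]
s=state();R0=R(s['ee_rot'])
def tool(psi,tilt=0):
    c,sn=np.cos(np.radians(psi)),np.sin(np.radians(psi))
    x=np.array([0,0,-1.]);y=np.array([c,sn,0]);M=np.c_[x,y,np.cross(x,y)]
    return M@Ro.from_rotvec([0,0,tilt],degrees=True).as_matrix()
Rt=tool(a[3],a[4] if len(a)>4 else 0)
off=R0.T@(np.array(a[:3])-s['ee_pos']);rv=Ro.from_matrix(R0.T@Rt).as_rotvec(degrees=True)
print('pos',s['ee_pos'],'psi %.2f'%np.degrees(np.arctan2(R0[1,1],R0[0,1])),'q6 %.1f'%s['qpos'][5],'t %.2f'%s['time_s'],'w %.1f'%s['gripper_width'],'F',s['force'])
print('offset',off,'|%.1f|'%np.linalg.norm(off),'rot',rv)
E
python3 go.py 452 -355 200 85
python3 -m handwheel '{"gripper":[0,0,0,0,0],"offset":[[0,-12,36],[0,-24,72],[0,-36,108],[0,-48,144],[0,-61,180]],"rot":[[-7,0,0],[-14,0,0],[-21,0,0],[-28,0,0],[-35,0,0]]}' 20
python3 go.py 452 -355 200 85
```

```text
pos [574.65   0.01 213.36] psi 0.00 q6 -1.1 t 0.15 w 91.2 F [-0.58 -0.74  0.04]
offset [  13.5  -122.65  355.01] |375.8| rot [-85.    -0.05   0.06]
time_s: 0.57
ee_pos: [514.6, -177.9, 213.7]
ee_rot: [-148.2, 90.0, 155.7]
force: [0.2, -0.3, 0.1]
gripper_width: 91.0
pos [ 514.57 -177.93  213.7 ] psi 33.88 q6 -54.2 t 0.57 w 91.0 F [ 0.2  -0.26  0.1 ]
offset [  13.7  -150.65  112.13] |188.3| rot [-51.12  -0.02   0.  ]
```

```bash
python3 -m handwheel '{"gripper":[0,0,0,0,0],"offset":[[3,-30,22],[6,-60,45],[9,-90,67],[12,-120,90],[14,-150,112]],"rot":[[-7,0,0],[-14,0,0],[-21,0,0],[-28,0,0],[-35,0,0]]}'
python3 -m handwheel '{"gripper":[0,0,0,0],"offset":[[0,0,0],[0,0,0],[0,0,0],[0,0,0]],"rot":[[-7,0,0],[-14,0,0],[-16,0,0],[-16,0,0]]}'
python3 - <<'E'
from h import *
s=state();print(s['ee_pos'],s['ee_rot'],s['qpos'])
f=grab_frame('wrist');cv2.imwrite('pics/w1.png',f[:,:,::-1])
crop(f,120,60,380,260,3,'pics/w1c.png')
E
```

```text
time_s: 0.98
ee_pos: [451.8, -352.6, 199.6]
ee_rot: [144.6, 90.0, 122.1]
force: [0.6, 1.4, 0.1]
gripper_width: 91.4
time_s: 1.32
ee_pos: [452.5, -351.4, 199.6]
ee_rot: [140.5, 90.0, 133.7]
force: [-1.2, 0.9, 1.0]
gripper_width: 91.4
[ 452.46 -351.43  199.65] [140.53  89.96 133.71] [ -38.99   18.68   91.22    0.01   70.14 -122.17]
```

View pics/w1c.png

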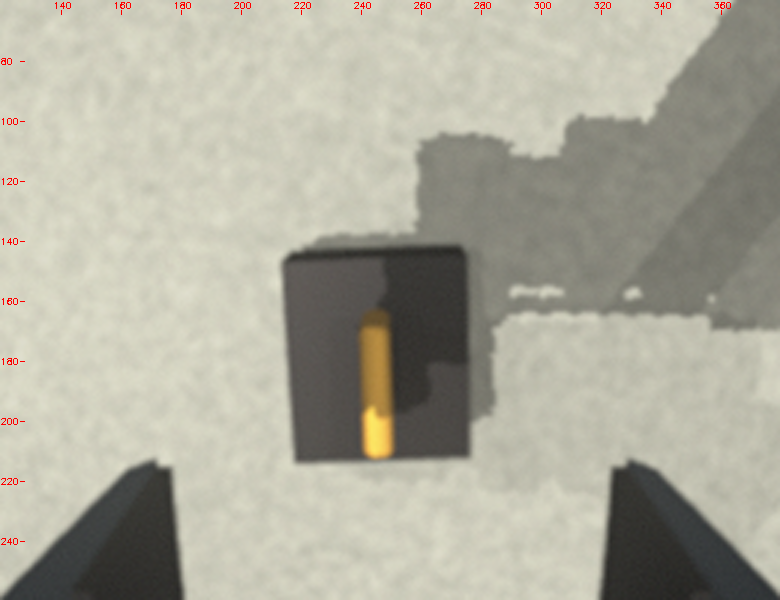

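```bash
python3 - <<'E'
from h import *
s=state()
for p in [(244.5,162.5),(239.5,163.5),(249.5,163.5),(240,197),(250,197),(240,212),(250.5,211)]: print(p,onz('wrist',*p,86,s))
print('stand')
for p in [(214,147),(274,143),(276,212),(218,213.5)]: print(p,onz('wrist',*p,40,s))
print(pix('wrist',[429,-353,86],s),pix('wrist',[475,-355,86],s))
f=cv2.imread('pics/w1.png')[:,:,::-1]
crop(f,205,130,290,220,6.5,'pics/w1d.png')
E
```

```text
(244.5, 162.5) [ 423.95 -352.72   86.  ]
(239.5, 163.5) [ 424.34 -357.69   86.  ]
(249.5, 163.5) [ 425.52 -348.     86.  ]
(240, 197) [ 458.29 -361.59   86.  ]
(250, 197) [ 459.49 -351.6    86.  ]
(240, 212) [ 474.17 -363.67   86.  ]
(250.5, 211) [ 474.37 -352.89   86.  ]
stand
(214, 147) [ 410.11 -386.51   40.  ]
(274, 143) [ 413.82 -319.03   40.  ]
(276, 212) [ 495.53 -324.85   40.  ]
(218, 213.5) [ 489.19 -393.64   40.  ]
[244.86 167.57] [248.52 211.81]
```

View pics/w1d.png

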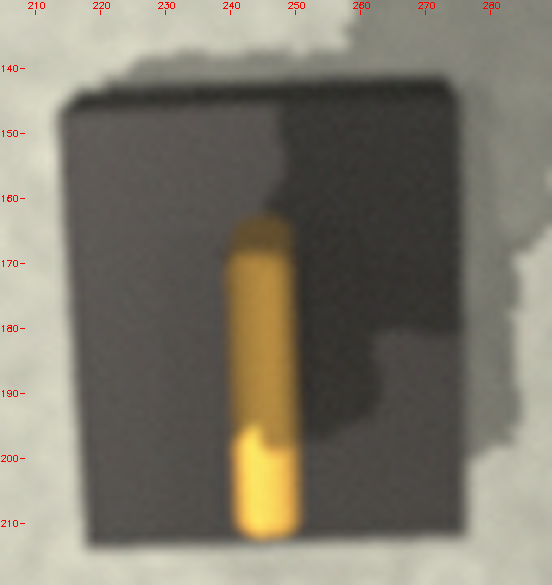

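```bash
python3 go.py 452 -356 105 84.7
python3 -m handwheel '{"gripper":[0.3,0.3,0.3,0.3,0.3],"offset":[[30,-4,1],[60,-5,1],[94,-5,1],[94,-5,1],[94,-5,1]],"rot":[[0,0,0],[0,0,0],[0,0,0],[0,0,0],[0,0,0]]}'
python3 go.py 452 -356 50 84.7
python3 - <<'E'
from h import *
s=state()
f=grab_frame('wrist')
crop(f,120,120,380,310,3,'pics/w2c.png')
print(pix('wrist',s['ee_pos'],s))
E
```

```text
pos [ 452.59 -351.21  199.73] psi 83.12 q6 -122.1 t 1.37 w 91.1 F [ 0.07 -0.36 -0.12]
offset [94.73 -4.87  0.04] |94.9| rot [-1.58 -0.03 -0.03]
time_s: 1.78
ee_pos: [452.5, -355.3, 105.0]
ee_rot: [147.3, 89.8, 140.5]
force: [-0.0, 0.0, 0.5]
gripper_width: 64.5
pos [ 452.51 -355.34  104.97] psi 83.19 q6 -122.5 t 1.78 w 64.5 F [-0.04  0.02  0.54]
offset [54.97 -0.83 -0.24] |55.0| rot [-1.51 -0.19 -0.13]
[249.23 238.45]
```

View pics/w2c.png

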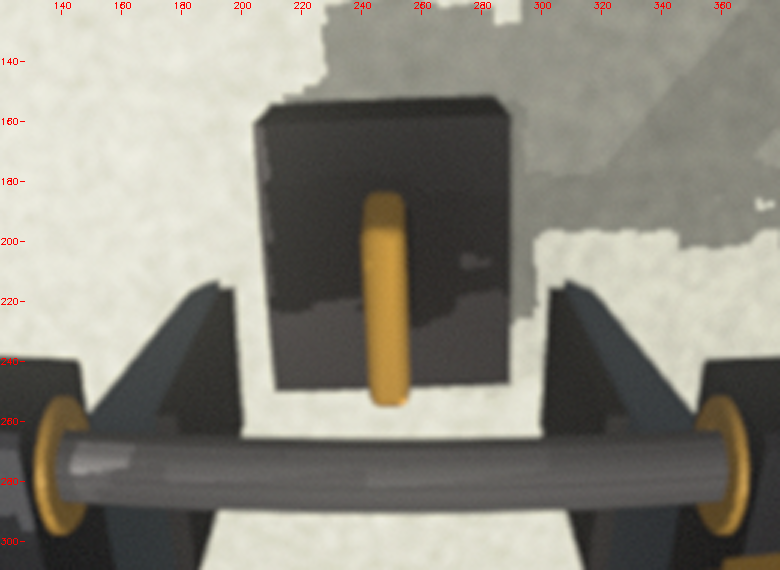

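```bash
python3 - <<'E'
from h import *
s=state()
for p in [(240.5,197),(254.5,197),(243,254),(256,254),(248,254.5),(247.5,197)]: print(p,onz('wrist',*p,86,s))
for p in [(205,160),(289.5,158),(290,247),(211.5,249)]: print(p,onz('wrist',*p,40,s))
E
```

```text
(240.5, 197) [ 432.   -359.82   86.  ]
(254.5, 197) [ 433.12 -350.39   86.  ]
(243, 254) [ 475.35 -363.65   86.  ]
(256, 254) [ 476.47 -354.23   86.  ]
(248, 254.5) [ 476.18 -360.07   86.  ]
(247.5, 197) [ 432.56 -355.1    86.  ]
(205, 160) [ 410.82 -388.02   40.  ]
(289.5, 158) [ 417.4  -319.13   40.  ]
(290, 247) [ 497.61 -324.98   40.  ]
(211.5, 249) [ 491.27 -395.43   40.  ]
```

```bash
python3 go.py 454.2 -357 50 85
python3 -m handwheel '{"gripper":[0.3,0.3,0.3,0.3,0.3],"offset":[[10,-1.5,1.5],[30,-1.5,1.5],[45,-1.5,1.5],[55,-1.5,1.5],[55,-1.5,1.5]],"rot":[[-1.7,0,0],[-1.7,0,0],[-1.7,0,0],[-1.7,0,0],[-1.7,0,0]]}'
python3 go.py 454.2 -357 50 85
python3 - <<'E'
from h import *
s=state()
f=grab_frame('wrist')
crop(f,120,160,380,300,3,'pics/w3c.png')
E
```

```text
pos [ 453.79 -356.4   106.83] psi 83.19 q6 -122.5 t 1.83 w 63.7 F [ 0.08 -0.44  1.65]
offset [56.83 -0.54  0.45] |56.8| rot [-1.81  0.03  0.02]
time_s: 2.25
ee_pos: [454.7, -357.9, 51.1]
ee_rot: [124.3, 90.0, 119.2]
force: [0.1, -0.2, -0.1]
gripper_width: 64.0
pos [ 454.71 -357.88   51.13] psi 84.90 q6 -124.2 t 2.25 w 64.0 F [ 0.1  -0.19 -0.08]
offset [ 1.13  0.83 -0.58] |1.5| rot [-0.1  -0.01 -0.01]
```

View pics/w3c.png

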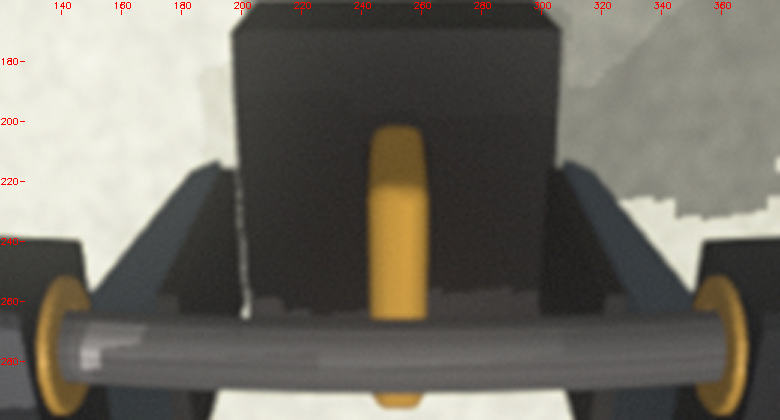

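```bash

python3 -m handwheel '{"gripper":[0.4,0.8,1,1,1],"offset":[[1,1,0],[1,1,0],[1,1,0],[1,1,0],[1,1,0]],"rot":[[0,0,0],[0,0,0],[0,0,0],[0,0,0],[0,0,0]]}' 30
python3 -m handwheel '{"gripper":[1,1,1],"offset":[[0,0,0],[0,0,0],[0,0,0]],"rot":[[0,0,0],[0,0,0],[0,0,0]]}' 30
python3 go.py 454.2 -357 50 85
python3 - <<'E'
from h import *
s=state();print(s['torque'])
f=grab_frame('wrist')
crop(f,120,160,380,300,3,'pics/w4c.png')
E
```

```text
time_s: 2.72
ee_pos: [454.9, -357.1, 50.6]
ee_rot: [-33.5, 89.9, -38.6]
force: [-0.2, 0.2, 0.7]
gripper_width: 33.4
time_s: 2.97
ee_pos: [454.6, -356.9, 50.1]
ee_rot: [13.0, 90.0, 7.9]
force: [0.1, -1.1, -0.0]
gripper_width: 13.7
pos [ 454.62 -356.93   50.08] psi 84.90 q6 -124.2 t 2.97 w 13.7 F [ 0.06 -1.1  -0.03]
offset [ 0.08 -0.11 -0.41] |0.4| rot [-0.1  0.  -0. ]
[ 0.14 -0.02 -0.  ]
```

View pics/w4c.png

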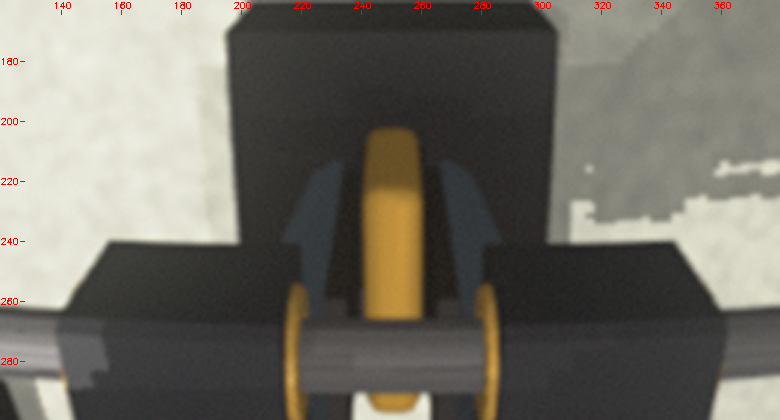

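Well centred; let the fingers finish closing, then lift.

```bash

python3 -m handwheel '{"gripper":[1,1,1,1],"offset":[[0,0,0],[0,0,0],[0,0,0],[0,0,0]],"rot":[[0,0,0],[0,0,0],[0,0,0],[0,0,0]]}' 30
python3 go.py 454.2 -357 50 85
python3 -m handwheel '{"gripper":[1,1,1,1,1],"offset":[[-10,0,0],[-20,0,0],[-40,0,0],[-80,0,0],[-90,0,0]],"rot":[[0,0,0],[0,0,0],[0,0,0],[0,0,0],[0,0,0]]}' 30
python3 go.py 457 -51 140 101
python3 - <<'E'
from h import *
s=state()
f=grab_frame('wrist')
crop(f,120,100,380,300,3,'pics/w5c.png')
E
```

```text
time_s: 3.35
ee_pos: [454.6, -356.9, 50.1]
ee_rot: [31.7, 90.0, 26.6]
force: [-0.2, 0.9, 0.2]
gripper_width: 10.0
pos [ 454.62 -356.92   50.07] psi 84.90 q6 -124.2 t 3.35 w 10.0 F [-0.17  0.95  0.2 ]
offset [ 0.07 -0.12 -0.41] |0.4| rot [-0.1  0.  -0. ]
time_s: 3.77
ee_pos: [457.1, -358.9, 146.3]
ee_rot: [-34.1, 89.4, -39.2]
force: [1.1, -1.4, 0.0]
gripper_width: 9.8
pos [ 457.1  -358.92  146.27] psi 84.90 q6 -124.2 t 3.77 w 9.8 F [ 1.14 -1.43  0.03]
offset [  4.29 306.72 -27.5 ] |308.0| rot [-16.1    0.43   0.39]
```

View pics/w5c.png

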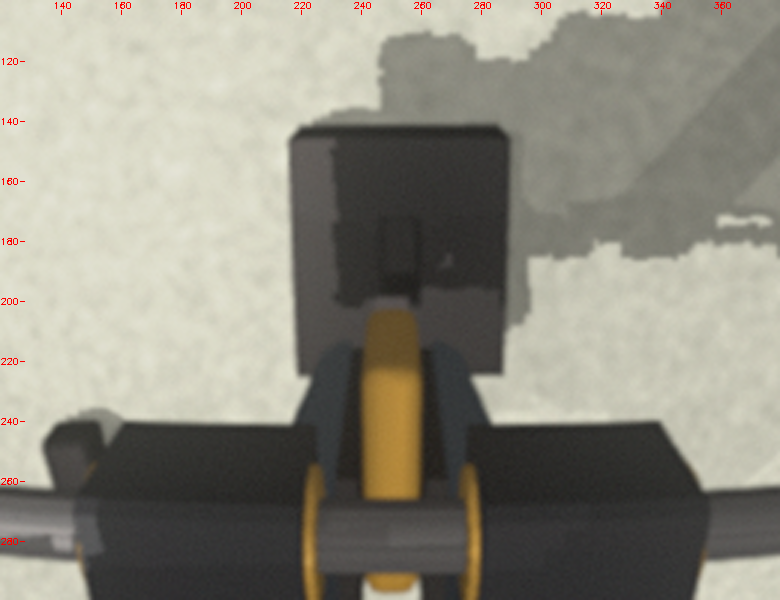

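```bash

python3 - <<'E'
from h import *
p=camera_params('wrist');H=p['hand_eye']
def inx(u,v,X):
    a=(u-p['cx'])/p['fx'];b=(v-p['cy'])/p['fy'];r=np.hypot(a,b);k=np.sin(r)/r
    d=H[:3,:3]@np.array([a*k,-b*k,-np.cos(r)]);o=H[:3,3];return o+d*(X-o[0])/d[0]
print(inx(250,224,-36),inx(250.5,297.5,-36),inx(241.5,240,-36),inx(260,240,-36))
E
python3 -m handwheel '{"gripper":[1,1,1,1,1],"offset":[[0,38,-4],[0,76,-8],[0,114,-12],[0,152,-14],[0,190,-17]],"rot":[[-3,0,0],[-6,0,0],[-9,0,0],[-13,0,0],[-16,0,0]]}' 30
python3 go.py 457 -51 140 101

```

```text
[-36.     0.52 -24.52] [-36.     0.8   20.08] [-36.    -3.77 -15.78] [-36.     5.56 -15.78]
time_s: 4.23
ee_pos: [453.9, -164.5, 139.8]
ee_rot: [98.3, 90.0, 109.3]
force: [1.1, -0.0, -0.7]
gripper_width: 9.9
pos [ 453.94 -164.49  139.78] psi 101.03 q6 -122.3 t 4.23 w 9.9 F [ 1.08 -0.04 -0.74]
offset [ -0.2  110.81  24.72] |113.5| rot [ 0.03 -0.   -0.01]
```

```bash

python3 -m handwheel '{"gripper":[1,1,1,1,1],"offset":[[-2,37,15],[-5,74,30],[-10,111,45],[-10,111,50],[-10,111,50]],"rot":[[0,0,0],[0,0,0],[0,0,0],[0,0,0],[0,0,0]]}' 30
python3 -m handwheel '{"gripper":[1,1],"offset":[[0,0,0],[0,0,0]],"rot":[[0,0,0],[0,0,0]]}' 30
python3 - <<'E'
from h import *
s=state();print(s['ee_pos'],s['ee_rot'])
f=grab_frame('wrist');cv2.imwrite('pics/w6.png',f[:,:,::-1])
crop(f,120,100,380,300,3,'pics/w6c.png')
print(pix('wrist',[456,-51,50],s))
E
```

```text
time_s: 4.65
ee_pos: [483.6, -45.9, 150.1]
ee_rot: [-23.7, 89.9, -12.6]
force: [0.6, -0.7, 0.0]
gripper_width: 9.8
time_s: 4.82
ee_pos: [482.1, -48.7, 149.6]
ee_rot: [-174.5, 89.9, -163.6]
force: [-0.7, 0.3, -0.8]
gripper_width: 10.0
[482.07 -48.74 149.64] [-174.45   89.93 -163.62]
[252.47 167.44]
```

View pics/w6c.png

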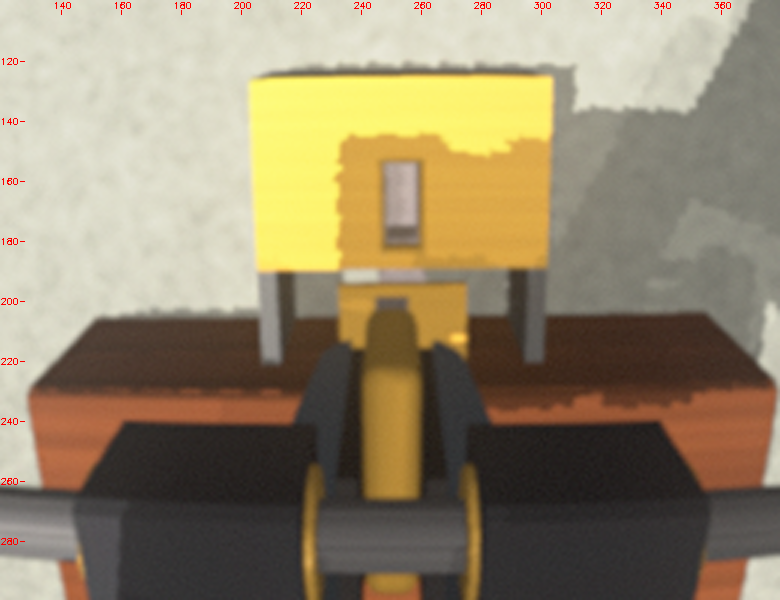

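```bash

python3 - <<'E'
from h import *
f=cv2.imread('pics/w6.png')[:,:,::-1]
crop(f,195,115,310,215,6.5,'pics/w6d.png')
s={'ee_pos':np.array([482.07,-48.74,149.64]),'ee_rot':np.array([-174.45,89.93,-163.62])}
for p in [(246,153),(260,153),(260,182.5),(246.5,182.5)]: print(p,onz('wrist',*p,50,s))
print('housing')
for p in [(202,125),(303,125),(300,189),(205,189.5)]: print(p,onz('wrist',*p,50,s))
print('case')
for p in [(130,229),(377,227)]: print(p,onz('wrist',*p,77,s))
E
```

```text
(246, 153) [443.77 -59.44  50.  ]
(260, 153) [441.33 -46.77  50.  ]
(260, 182.5) [468.86 -41.28  50.  ]
(246.5, 182.5) [471.26 -53.78  50.  ]
housing
(202, 125) [ 425.39 -103.94   50.  ]
(303, 125) [407.87 -13.09  50.  ]
(300, 189) [467.82  -2.38  50.  ]
(205, 189.5) [485.42 -91.51  50.  ]
case
(130, 229) [ 529.32 -155.04   77.  ]
(377, 227) [483.34  74.85  77.  ]
```

View pics/w6d.png

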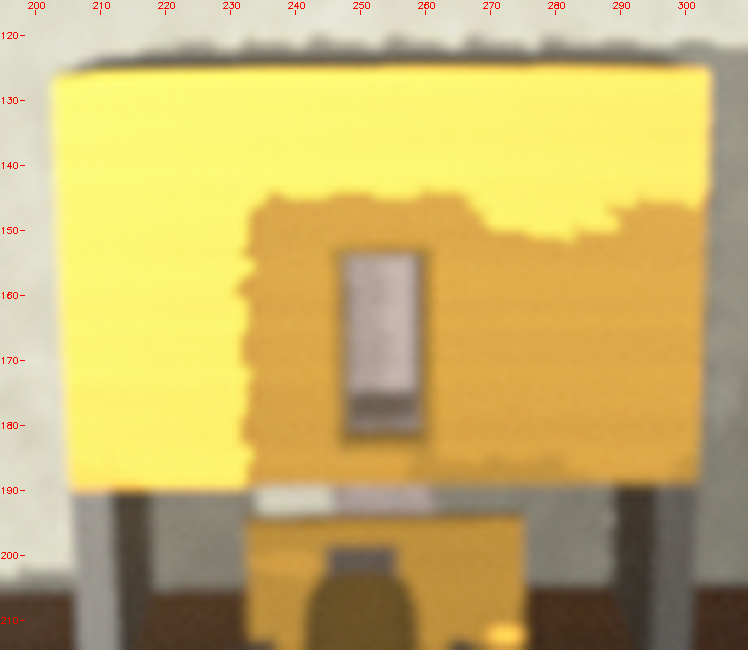

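```bash

cat >> h.py <<'E'
def inx(u,v,X):
    p=camera_params('wrist');H=p['hand_eye']
    a=(u-p['cx'])/p['fx'];b=(v-p['cy'])/p['fy'];r=np.hypot(a,b);k=np.sin(r)/r
    d=H[:3,:3]@np.array([a*k,-b*k,-np.cos(r)]);o=H[:3,3];return o+d*(X-o[0])/d[0]
E
python3 - <<'E'
from h import *
for X in(41,44): print(inx(245,200,X),inx(255.5,200,X),inx(250.2,198.8,X))
print('slot',inx(253.2,153.5,99.6),inx(253.2,182.5,99.6))
E
```

```text
[ 41.   -3.3 -12.6] [ 41.    4.6 -12.6] [ 41.     0.61 -13.55]
[ 44.    -3.35 -11.66] [ 44.     4.65 -11.66] [ 44.     0.61 -12.62]
slot [ 99.6    3.34 -39.05] [ 99.6    3.4  -11.46]
```

```bash

python3 go.py 482.07 -48.74 149.64 101.1
python3 -m handwheel '{"gripper":[1,1,1,1,1],"offset":[[10,2.8,-23.5],[30,2.8,-23.5],[45,2.8,-23.5],[45,2.8,-23.5],[45,2.8,-23.5]],"rot":[[0,0,0],[0,0,0],[0,0,0],[0,0,0],[0,0,0]]}' 30
python3 -m handwheel '{"gripper":[1,1],"offset":[[0,0,0],[0,0,0]],"rot":[[0,0,0],[0,0,0]]}' 30
python3 - <<'E'
from h import *
s=state();print(s['ee_pos'],s['ee_rot'],s['force'])
f=grab_frame('wrist');cv2.imwrite('pics/w7.png',f[:,:,::-1])
crop(f,190,110,310,250,5,'pics/w7c.png')
f=grab_frame('side');crop(f,190,150,290,240,7,'pics/s7c.png')
E
python3 go.py 456.3 -50.3 94 101.1
```

```text
pos [482.09 -48.94 149.67] psi 100.79 q6 -107.9 t 4.87 w 9.8 F [-0.41 -0.14 -0.37]
offset [0.03 0.2  0.02] |0.2| rot [-0.31 -0.06  0.  ]
time_s: 5.28
ee_pos: [458.4, -50.4, 104.7]
ee_rot: [164.6, 89.9, 175.4]
force: [-0.2, -0.1, -0.4]
gripper_width: 9.9
time_s: 5.45
ee_pos: [460.0, -50.0, 106.0]
ee_rot: [-19.3, 89.9, -8.4]
force: [-0.7, 0.3, -1.0]
gripper_width: 9.6
[460.01 -49.96 106.  ] [-19.26  89.88  -8.41] [-0.7   0.25 -1.04]
pos [459.81 -49.65 105.88] psi 100.88 q6 -108.5 t 5.55 w 10.0 F [-1.17 -0.09 -0.01]
offset [11.87  0.03 -3.59] |12.4| rot [-0.22  0.1   0.03]
```

View pics/w7c.png

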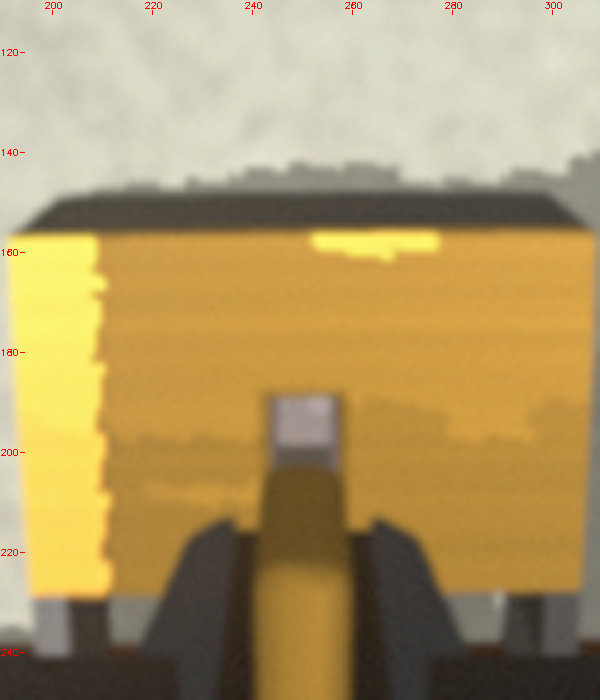

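View pics/s7c.png

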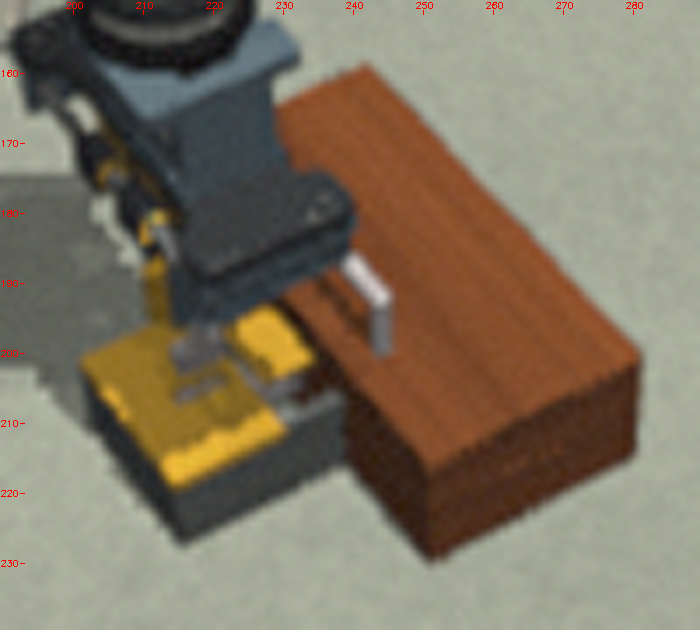

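```bash

python3 - <<'E'
from h import *
f=cv2.imread('pics/w7.png')[:,:,::-1]
crop(f,230,180,270,215,15,'pics/w7d.png')
for p in [(242.5,189),(258.5,189),(250.5,188.5)]: print(inx(*p,56))
print(inx(245,200,41),inx(256,200,41))
E
```

```text
[ 56.    -5.53 -17.05]
[ 56.     7.21 -17.06]
[ 56.     0.84 -17.47]
[ 41.    -3.3  -12.59] [ 41.     4.97 -12.6 ]
```

View pics/w7d.png

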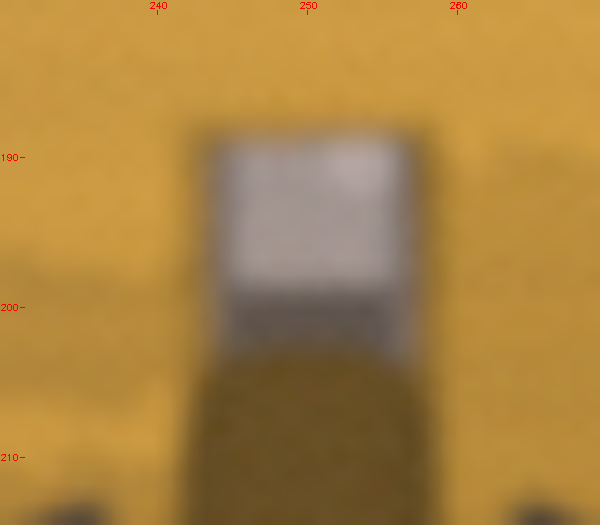

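```bash

python3 -m handwheel '{"gripper":[1,1,1,1,1],"offset":[[0,0,-2.2],[5,0,-2.2],[10,0,-2.2],[14,0,-2.2],[18,0,-2.2]],"rot":[[0,0,0],[0,0,0],[0,0,0],[0,0,0],[0,0,0]]}' 30
python3 go.py 457.9 -50 62 101.1
python3 -m handwheel '{"gripper":[1,1],"offset":[[0,0,0],[0,0,0]],"rot":[[0,0,0],[0,0,0]]}' 30
python3 go.py 457.9 -50 62 101.1
```

```text
time_s: 5.97
ee_pos: [457.1, -49.8, 86.6]
ee_rot: [-9.5, 90.0, 1.4]
force: [-0.6, -0.3, -0.9]
gripper_width: 9.7
pos [457.15 -49.78  86.62] psi 100.90 q6 -108.6 t 5.97 w 9.7 F [-0.6  -0.29 -0.86]
offset [24.62 -0.35  0.69] |24.6| rot [-0.2   0.02  0.  ]
time_s: 6.13
ee_pos: [457.1, -49.7, 86.7]
ee_rot: [108.8, 90.0, 119.7]
force: [1.2, 0.7, -1.5]
gripper_width: 10.1
pos [457.11 -49.75  86.71] psi 100.90 q6 -108.6 t 6.13 w 10.1 F [ 1.24  0.67 -1.46]
offset [24.71 -0.4   0.73] |24.7| rot [-0.2  -0.   -0.01]
```

```bash

python3 -m handwheel '{"gripper":[1,1,1,1],"offset":[[4,0,0],[8,0,0],[12,0,0],[12,0,0]],"rot":[[0,0,0],[0,0,0],[0,0,0],[0,0,0]]}' 30
python3 go.py 457.9 -50 62 101.1
python3 -m handwheel '{"gripper":[1,1,1,1,1],"offset":[[3,0,0],[6,0,0],[9,0,0],[12,0,0],[12.5,0,0]],"rot":[[0,0,0],[0,0,0],[0,0,0],[0,0,0],[0,0,0]]}' 30
python3 go.py 457.9 -50 62 101.1
```

```text
time_s: 6.47
ee_pos: [457.5, -49.8, 74.5]
ee_rot: [-6.4, 89.9, 4.5]
force: [2.3, 0.8, -3.2]
gripper_width: 9.7
pos [457.52 -49.79  74.53] psi 100.89 q6 -108.6 t 6.47 w 9.7 F [ 2.31  0.79 -3.22]
offset [12.53 -0.28  0.32] |12.5| rot [-0.21  0.07  0.01]
time_s: 6.88
ee_pos: [457.5, -49.8, 62.3]
ee_rot: [-11.0, 89.9, -0.1]
force: [3.8, -0.1, 0.7]
gripper_width: 9.7
pos [457.53 -49.84  62.33] psi 100.89 q6 -108.6 t 6.88 w 9.7 F [ 3.75 -0.15  0.74]
offset [ 0.33 -0.22  0.33] |0.5| rot [-0.21  0.07  0.01]
```

```bash

python3 -m handwheel '{"gripper":[1,1,1,1,1],"offset":[[0.5,0,0],[1,0,0],[1,0,0],[1,0,0],[1,0,0]],"rot":[[0,0,0],[0,0,0],[0,0,0],[0,0,0],[0,0,0]]}' 30
python3 go.py 457.9 -50 62 101.1
```

```text
time_s: 7.3
ee_pos: [457.5, -49.8, 62.0]
ee_rot: [-14.3, 89.9, -3.5]
force: [3.8, 0.2, 4.9]
gripper_width: 10.1
pos [457.53 -49.85  61.99] psi 100.90 q6 -108.6 t 7.30 w 10.1 F [3.76 0.24 4.89]
offset [-0.01 -0.22  0.33] |0.4| rot [-0.2   0.09  0.02]
```

```bash

python3 -m handwheel '{"gripper":[1,1,1,1,1],"offset":[[0,-0.2,0.2],[0,-0.4,0.2],[0,-0.5,0.1],[0,-0.7,0],[0,-0.8,-0.1]],"rot":[[7,0,0],[14,0,0],[21,0,0],[28,0,0],[35,0,0]]}' 35
python3 go.py 457.9 -50 62 23
python3 -c "from h import *;print(state()['torque'])"
```

```text
time_s: 7.72
ee_pos: [457.6, -51.1, 62.0]
ee_rot: [-8.9, 89.9, -33.3]
force: [3.2, -0.5, 4.4]
gripper_width: 9.7
pos [457.65 -51.11  61.97] psi 65.60 q6 -73.3 t 7.72 w 9.7 F [ 3.21 -0.54  4.42]
offset [-0.03  1.12 -0.23] |1.1| rot [42.6   0.11 -0.02]
[-0.08 -0.75  0.08]
```

```bash

python3 -m handwheel '{"gripper":[1,1,1,1,1],"offset":[[0,-0.2,0],[0,-0.3,0],[0,-0.5,-0.2],[0,-0.7,-0.3],[0,-0.8,-0.4]],"rot":[[7,0,0],[14,0,0],[21,0,0],[28,0,0],[35,0,0]]}' 35
python3 go.py 457.9 -50 62 23
python3 -c "from h import *;print(state()['torque'])"
python3 -m handwheel '{"gripper":[1,1,1,1,1],"offset":[[0,0,0],[0,-0.1,0],[0,-0.2,0],[0,-0.2,0],[0,-0.2,0]],"rot":[[4,0,0],[7,0,0],[9,0,0],[9,0,0],[9,0,0]]}' 35
python3 go.py 457.9 -50 62 23
python3 -c "from h import *;print(state()['torque'])"
```

```text
time_s: 8.13
ee_pos: [457.0, -51.8, 62.0]
ee_rot: [24.3, 89.9, -35.1]
force: [2.8, -1.7, 3.8]
gripper_width: 9.5
pos [456.99 -51.75  62.  ] psi 30.61 q6 -38.4 t 8.13 w 9.5 F [ 2.8  -1.67  3.8 ]
offset [ 0.    1.67 -1.05] |2.0| rot [ 7.61  0.11 -0.06]
[-0.16 -0.73  0.08]
time_s: 8.55
ee_pos: [456.8, -51.9, 62.0]
ee_rot: [26.7, 89.9, -41.3]
force: [4.4, -2.1, 4.5]
gripper_width: 9.9
pos [456.81 -51.88  61.96] psi 22.05 q6 -29.8 t 8.55 w 9.9 F [ 4.38 -2.06  4.54]
offset [-0.04  1.72 -1.34] |2.2| rot [-0.95  0.11 -0.05]
[-0.42 -0.77  0.45]
```

```bash

python3 -m handwheel '{"gripper":[1,1,1,0.7,0.7],"offset":[[0,0,0],[0,0,0],[0,0,0],[0,0,0],[0,0,0]],"rot":[[0,0,0],[0,0,0],[-3,0,0],[-3,0,0],[-3,0,0]]}' 35
python3 -m handwheel '{"gripper":[0.7,0.7,0.7],"offset":[[0,0,0],[0,0,0],[0,0,0]],"rot":[[0,0,0],[0,0,0],[0,0,0]]}' 35
python3 go.py 457.9 -50 62 23
python3 -m handwheel '{"gripper":[0.7,0.7,0.7,0.7,0.7],"offset":[[-5,0,0],[-15,0,0],[-40,0,0],[-80,0,0],[-110,0,0]],"rot":[[0,0,0],[0,0,0],[0,0,0],[0,0,0],[0,0,0]]}' 35
python3 -m handwheel '{"gripper":[0.7,0.7,0.7],"offset":[[0,0,0],[0,0,0],[0,0,0]],"rot":[[0,0,0],[0,0,0],[0,0,0]]}' 35
python3 - <<'E'
from h import *
s=state();print(s['ee_pos'],s['ee_rot'],s['force'])
f=grab_frame('wrist');cv2.imwrite('pics/w8.png',f[:,:,::-1])
f=grab_frame('side');crop(f,170,100,290,240,4,'pics/s8c.png')
E
```

```text
time_s: 8.97
ee_pos: [453.6, -50.8, 60.6]
ee_rot: [-127.4, 89.7, 167.4]
force: [-0.6, 0.3, -0.3]
gripper_width: 20.1
time_s: 9.22
ee_pos: [455.2, -51.1, 61.1]
ee_rot: [-127.2, 89.9, 167.7]
force: [-0.3, 0.2, 0.1]
gripper_width: 27.6
pos [455.18 -51.09  61.07] psi 24.87 q6 -32.7 t 9.22 w 27.6 F [-0.32  0.24  0.12]
offset [-0.94  2.92  0.16] |3.1| rot [ 1.87 -0.07  0.1 ]
time_s: 9.63
ee_pos: [456.1, -51.2, 173.8]
ee_rot: [69.8, 90.0, 4.7]
force: [1.1, 0.3, 0.7]
gripper_width: 27.4
time_s: 9.88
ee_pos: [455.4, -51.2, 171.2]
ee_rot: [-124.5, 89.9, 170.4]
force: [-0.7, -0.8, 0.0]
gripper_width: 27.0
[455.41 -51.18 171.2 ] [-124.5    89.94  170.4 ] [-0.74 -0.78  0.05]
```

View pics/w8.png

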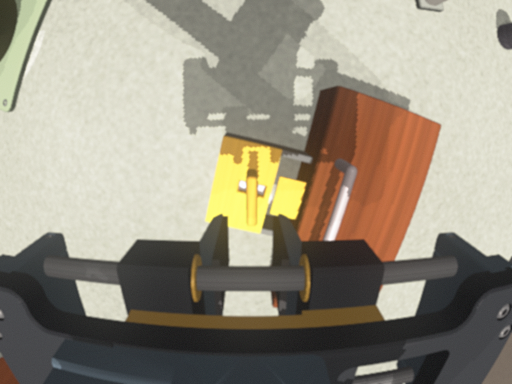

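View pics/s8c.png

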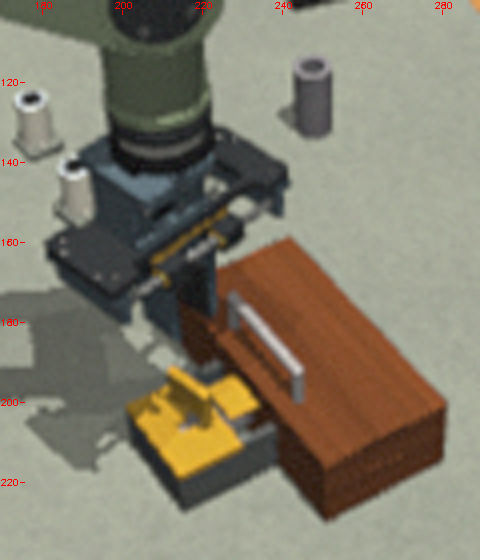

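```bash

python3 go.py 526.9 -36.4 170 11.1
python3 -m handwheel '{"gripper":[0.5,0.5,0.5,0.5,0.5],"offset":[[0,35,8],[0,71,16],[0,71,16],[0,71,16],[0,71,16]],"rot":[[7,0,0],[14,0,0],[14,0,0],[14,0,0],[14,0,0]]}' 35
python3 -m handwheel '{"gripper":[0.5],"offset":[[0,0,0]],"rot":[[0,0,0]]}' 35
python3 go.py 526.9 -36.4 92 11.1
python3 - <<'E'
from h import *
s=state();print(s['ee_pos'],s['ee_rot'],s['force'])
f=grab_frame('wrist');cv2.imwrite('pics/w9.png',f[:,:,::-1])
crop(f,120,80,380,280,3,'pics/w9c.png')
E
```

```text
pos [454.99 -51.12 170.28] psi 24.90 q6 -32.7 t 9.98 w 27.4 F [0.13 0.1  0.42]
offset [ 0.07 71.42 16.92] |73.4| rot [13.8  -0.08  0.16]
time_s: 10.4
ee_pos: [525.9, -35.8, 170.0]
ee_rot: [-104.3, 89.8, 176.6]
force: [-0.3, 0.0, 0.8]
gripper_width: 45.5
time_s: 10.48
ee_pos: [525.7, -36.0, 170.7]
ee_rot: [-103.3, 89.8, 177.7]
force: [0.3, -0.0, 0.7]
gripper_width: 45.5
pos [525.72 -35.99 170.73] psi 10.93 q6 -16.1 t 10.48 w 45.5 F [ 0.33 -0.03  0.66]
offset [78.72  1.29  0.67] |78.7| rot [-0.17 -0.04  0.15]
[525.72 -35.99 170.73] [-103.25   89.85  177.68] [ 0.33 -0.03  0.66]
```

View pics/w9c.png

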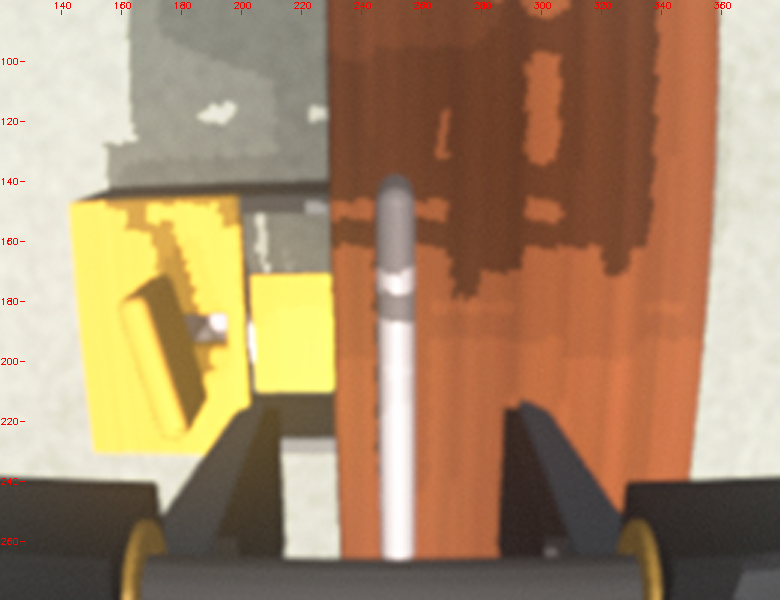

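```bash

python3 -c "
from h import *
print(inx(251.7,200,59),inx(252.2,250,59),inx(251,140,59))"
python3 -m handwheel '{"gripper":[0.5,0.5,0.5,0.5,0.5],"offset":[[20,1,0],[45,1,0],[65,1,0],[78,1,0],[78,1,0]],"rot":[[0,0,0],[0,0,0],[0,0,0],[0,0,0],[0,0,0]]}' 35
python3 -m handwheel '{"gripper":[1,1,1,1,1],"offset":[[0,0,0],[0,0,0],[0,0,0],[0,0,0],[0,0,0]],"rot":[[0,0,0],[0,0,0],[0,0,0],[0,0,0],[0,0,0]]}' 35
python3 -m handwheel '{"gripper":[1,1],"offset":[[0,0,0],[0,0,0]],"rot":[[0,0,0],[0,0,0]]}' 35
python3 go.py 526.9 -36.4 92 11.1

```

```text
[59.    1.37 -7.53] [59.    1.9  38.03] [ 59.     0.76 -56.37]
time_s: 10.95
ee_pos: [525.2, -35.8, 91.1]
ee_rot: [-105.3, 89.6, 175.6]
force: [-0.7, -0.8, -0.3]
gripper_width: 45.7
time_s: 11.37
ee_pos: [528.7, -35.8, 94.4]
ee_rot: [74.1, 89.9, -5.0]
force: [-0.4, 0.0, 0.2]
gripper_width: 14.8
time_s: 11.53
ee_pos: [527.0, -36.0, 94.0]
ee_rot: [-84.6, 89.9, -163.6]
force: [-4.4, -0.3, 5.6]
gripper_width: 9.1
pos [526.98 -36.01  94.02] psi 10.95 q6 -16.0 t 11.53 w 9.1 F [-4.35 -0.26  5.56]
offset [ 2.03 -0.15  0.37] |2.1| rot [-0.15  0.01  0.14]
```

```bash
cat > arc.py <<'E'
import numpy as np,sys
G=float(sys.argv[3]) if len(sys.argv)>3 else 17.
def pose(th):
    a=np.radians(144.63)-th;h=np.array([60+122.64*np.cos(a),40+122.64*np.sin(a)])
    t=0.25*th; x=np.array([-np.sin(t),-np.cos(t)]);y=np.array([np.cos(t),-np.sin(t)])
    return h+G*x,x,y,t
ths=[float(v) for v in sys.argv[1].split(',')]
n=int(sys.argv[2])
for i in range(0,len(ths)-1,n):
    p0,x,y,t0=pose(ths[i]);O=[];Q=[]
    for th in ths[i+1:i+1+n]:
        p,_,_,t=pose(th);d=p-p0;O.append([round(d@x,1),round(d@y,1),0]);Q.append([0,0,round(-np.degrees(t-t0),1)])
    print(ths[i],'->',th,O,Q,'tcp',p)
E
python3 arc.py $(python3 -c "print(','.join('%.2f'%v for v in [0,.02,.05,.09,.14,.19]+[.19+.055*i for i in range(1,27)]+[1.64,1.66,1.67,1.68,1.68]))") 5
cat > cs.py <<'E'
# state in the case frame
from h import *
s=state();o=np.array([566.2,-28.7]);yw=np.radians(11.1);c,sn=np.cos(yw),np.sin(yw)
d=s['ee_pos'][:2]-o;Rt=R(s['ee_rot']);cx=np.array([c,sn,0])
tilt=np.degrees(np.arctan2(-Rt[:,0]@cx,-Rt[2,0]))
g=np.array([c*d[0]+sn*d[1],s['ee_pos'][2]])-17*np.array([Rt[:,0]@cx,Rt[2,0]])
th=144.63-np.degrees(np.arctan2(g[1]-40,g[0]-60))
print('t %.2f case xyz'%s['time_s'],np.array([c*d[0]+sn*d[1],-sn*d[0]+c*d[1],s['ee_pos'][2]]),'tilt %.1f'%tilt,'lid~%.3f r %.1f'%(np.radians(th),np.hypot(g[0]-60,g[1]-40)),'F',s['force'],'w %.1f'%s['gripper_width'],'q',s['qpos'])
E
python3 cs.py
```

```text
0.0 -> 0.19 [[np.float64(-2.0), np.float64(1.4), 0], [np.float64(-4.9), np.float64(3.5), 0], [np.float64(-8.7), np.float64(6.4), 0], [np.float64(-13.3), np.float64(10.3), 0], [np.float64(-17.6), np.float64(14.4), 0]] [[0, 0, np.float64(-0.3)], [0, 0, np.float64(-0.7)], [0, 0, np.float64(-1.3)], [0, 0, np.float64(-2.0)], [0, 0, np.float64(-2.7)]] tcp [-25.60477353 111.61906452]
0.19 -> 0.47 [[np.float64(-4.3), np.float64(4.1), 0], [np.float64(-9.3), np.float64(9.3), 0], [np.float64(-13.1), np.float64(13.9), 0], [np.float64(-17.4), np.float64(19.6), 0], [np.float64(-21.3), np.float64(25.6), 0]] [[0, 0, np.float64(-0.7)], [0, 0, np.float64(-1.6)], [0, 0, np.float64(-2.3)], [0, 0, np.float64(-3.2)], [0, 0, np.float64(-4.0)]] tcp [  0.99700055 131.70091372]
0.47 -> 0.74 [[np.float64(-3.3), np.float64(4.9), 0], [np.float64(-6.4), np.float64(10.0), 0], [np.float64(-9.8), np.float64(16.3), 0], [np.float64(-12.7), np.float64(22.8), 0], [np.float64(-14.9), np.float64(28.3), 0]] [[0, 0, np.float64(-0.7)], [0, 0, np.float64(-1.4)], [0, 0, np.float64(-2.3)], [0, 0, np.float64(-3.2)], [0, 0, np.fl
[... 1111 characters left out ...]
loat64(-3.2)], [0, 0, np.float64(-3.9)]] tcp [123.44369029 125.04159876]
1.56 -> 1.68 [[np.float64(1.8), np.float64(6.9), 0], [np.float64(2.5), np.float64(9.1), 0], [np.float64(3.2), np.float64(11.4), 0], [np.float64(3.6), np.float64(12.5), 0], [np.float64(4.0), np.float64(13.6), 0]] [[0, 0, np.float64(-0.9)], [0, 0, np.float64(-1.1)], [0, 0, np.float64(-1.4)], [0, 0, np.float64(-1.6)], [0, 0, np.float64(-1.7)]] tcp [134.53504661 116.1491941 ]
1.68 -> 1.68 [[np.float64(0.0), np.float64(0.0), 0]] [[0, 0, np.float64(-0.0)]] tcp [134.53504661 116.1491941 ]
t 11.53 case xyz [-39.9    0.38  94.02] tilt 0.1 lid~0.001 r 122.5 F [-4.35 -0.26  5.56] w 9.1 q [ -5.12  20.39 105.58  -0.07  54.16 -16.04]
```

```bash

python3 -m handwheel '{"gripper":[1,1,1,1,1],"offset":[[-2,1.4,0],[-4.9,3.5,0],[-8.7,6.4,0],[-13.3,10.3,0],[-17.6,14.4,0]],"rot":[[0,0,-0.3],[0,0,-0.7],[0,0,-1.3],[0,0,-2],[0,0,-2.7]]}' 35
python3 cs.py
```

```text
time_s: 11.95
ee_pos: [538.9, -33.6, 110.0]
ee_rot: [-90.6, 86.7, -169.7]
force: [-7.1, -2.6, -1.5]
gripper_width: 8.9
t 11.95 case xyz [-27.68   0.45 110.  ] tilt 3.3 lid~0.170 r 122.8 F [-7.08 -2.58 -1.47] w 8.9 q [ -4.28  21.8  100.59  -0.94  60.77 -14.73]
```

Lid is following. Continue.

```bash

python3 -m handwheel '{"gripper":[1,1,1,1,1],"offset":[[-4.3,4.1,0],[-9.3,9.3,0],[-13.1,13.9,0],[-17.4,19.6,0],[-21.3,25.6,0]],"rot":[[0,0,-0.7],[0,0,-1.6],[0,0,-2.3],[0,0,-3.2],[0,0,-4]]}' 35
python3 cs.py
python3 -m handwheel '{"gripper":[1,1,1,1,1],"offset":[[-3.3,4.9,0],[-6.4,10,0],[-9.8,16.3,0],[-12.7,22.8,0],[-14.9,28.3,0]],"rot":[[0,0,-0.7],[0,0,-1.4],[0,0,-2.3],[0,0,-3.2],[0,0,-3.9]]}' 35
python3 cs.py
python3 -m handwheel '{"gripper":[1,1,1,1,1],"offset":[[-2.2,5.5,0],[-4.5,12.2,0],[-6.4,19.1,0],[-7.7,24.9,0],[-8.6,30.7,0]],"rot":[[0,0,-0.7],[0,0,-1.6],[0,0,-2.4],[0,0,-3.2],[0,0,-3.9]]}' 35
python3 cs.py
```

```text
time_s: 12.37
ee_pos: [564.2, -28.5, 131.3]
ee_rot: [-90.4, 82.6, -169.5]
force: [-10.5, -2.6, 5.7]
gripper_width: 9.5
t 12.37 case xyz [ -1.96   0.61 131.34] tilt 7.4 lid~0.449 r 123.6 F [-10.49  -2.58   5.67] w 9.5 q [ -3.03  24.75  92.53  -1.84  69.92 -13.22]
time_s: 12.78
ee_pos: [595.5, -22.2, 144.8]
ee_rot: [-90.3, 79.0, -169.4]
force: [-9.8, -0.2, 10.7]
gripper_width: 8.9
t 12.78 case xyz [ 29.99   0.71 144.75] tilt 11.0 lid~0.736 r 124.4 F [-9.84 -0.23 10.65] w 8.9 q [ -1.91  28.67  84.2   -2.42  77.87 -12.09]
time_s: 13.2
ee_pos: [628.2, -15.7, 147.1]
ee_rot: [-90.3, 75.3, -169.3]
force: [-5.3, -0.3, 6.8]
gripper_width: 8.8
t 13.20 case xyz [ 63.32   0.79 147.12] tilt 14.7 lid~1.015 r 123.8 F [-5.3  -0.26  6.83] w 8.8 q [ -0.93  33.5   75.86  -2.93  85.04 -11.22]
```

```bash

python3 -m handwheel '{"gripper":[1,1,1,1,1],"offset":[[-1.2,7,0],[-1.9,12.9,0],[-2.3,20,0],[-2.3,25.9,0],[-2,33,0]],"rot":[[0,0,-0.9],[0,0,-1.6],[0,0,-2.4],[0,0,-3.2],[0,0,-4]]}' 35
python3 cs.py
python3 -m handwheel '{"gripper":[1,1,1,1,1],"offset":[[0.2,5.9,0],[0.9,13,0],[1.8,18.8,0],[3.3,25.8,0],[4.9,31.5,0]],"rot":[[0,0,-0.7],[0,0,-1.6],[0,0,-2.3],[0,0,-3.2],[0,0,-3.9]]}' 35
python3 cs.py
python3 -m handwheel '{"gripper":[1,1,1,1,1],"offset":[[1.8,6.9,0],[2.5,9.1,0],[3.2,11.4,0],[3.6,12.5,0],[4,13.6,0]],"rot":[[0,0,-0.9],[0,0,-1.1],[0,0,-1.4],[0,0,-1.6],[0,0,-1.7]]}' 35
python3 cs.py
```

```text
time_s: 13.62
ee_pos: [660.5, -9.5, 140.6]
ee_rot: [-90.2, 71.4, -169.3]
force: [-3.7, 0.5, 3.6]
gripper_width: 8.9
t 13.62 case xyz [ 96.23   0.72 140.61] tilt 18.6 lid~1.296 r 123.9 F [-3.66  0.46  3.62] w 8.9 q [ -0.08  39.02  67.3   -3.43  91.98 -10.56]
time_s: 14.03
ee_pos: [689.0, -3.9, 125.4]
ee_rot: [-90.2, 67.6, -169.3]
force: [-1.9, 0.8, 5.1]
gripper_width: 9.2
t 14.03 case xyz [125.32   0.7  125.36] tilt 22.4 lid~1.571 r 124.0 F [-1.9   0.83  5.11] w 9.2 q [  0.6   44.73  59.24  -3.89  98.13 -10.13]
time_s: 14.45
ee_pos: [695.8, -2.5, 119.3]
ee_rot: [-90.2, 65.3, -169.3]
force: [-13.2, 0.3, 16.7]
gripper_width: 9.5
t 14.45 case xyz [132.23   0.73 119.27] tilt 24.7 lid~1.651 r 123.6 F [-13.16   0.26  16.67] w 9.5 q [  0.82  47.08  56.03  -4.18 101.23 -10.  ]
```

```bash

python3 -m handwheel '{"gripper":[1,1,1,1,0.74],"offset":[[0,0,0],[0,0,0],[0,0,0],[0,-1,0],[0,-1,0]],"rot":[[0,0,0],[0,0,0],[0,0,0],[0,0,0],[0,0,0]]}' 35
python3 cs.py
python3 -m handwheel '{"gripper":[0.74,0.74,0.74,0.74],"offset":[[0,0,0],[0,0,0],[0,0,0],[0,0,0]],"rot":[[0,0,0],[0,0,0],[0,0,0],[0,0,0]]}' 35
python3 cs.py
python3 -m handwheel '{"gripper":[0.74,0.74,0.74,0.74,0.74],"offset":[[-5,0,0],[-20,0,0],[-50,0,0],[-90,0,0],[-100,0,0]],"rot":[[0,0,0],[0,0,0],[0,0,0],[0,0,0],[0,0,0]]}' 35
python3 cs.py
python3 - <<'E'
from h import *
f=grab_frame('side');crop(f,170,60,330,220,3.6,'pics/s10.png')
f=grab_frame('scene');cv2.imwrite('pics/sc10.png',f[:,:,::-1])
f=grab_frame('wrist');cv2.imwrite('pics/w10.png',f[:,:,::-1])
E
```

```text
time_s: 14.87
ee_pos: [697.2, -2.5, 118.5]
ee_rot: [-90.1, 65.8, -169.2]
force: [-3.5, 0.4, 3.3]
gripper_width: 13.4
t 14.87 case xyz [133.64   0.52 118.48] tilt 24.2 lid~1.662 r 123.8 F [-3.53  0.39  3.28] w 13.4 q [  0.81  46.97  56.21  -4.14 100.71  -9.99]
time_s: 15.2
ee_pos: [699.1, -2.9, 115.4]
ee_rot: [-90.0, 65.9, -169.1]
force: [0.1, 0.1, 0.4]
gripper_width: 23.7
t 15.20 case xyz [135.35  -0.24 115.4 ] tilt 24.1 lid~1.689 r 122.6 F [0.14 0.07 0.42] w 23.7 q [  0.79  47.15  56.22  -4.17 100.34  -9.99]
time_s: 15.62
ee_pos: [741.3, 5.2, 212.7]
ee_rot: [-89.8, 66.4, -168.9]
force: [1.1, -0.8, 0.4]
gripper_width: 23.7
t 15.62 case xyz [178.36  -0.4  212.72] tilt 23.6 lid~1.540 r 226.1 F [ 1.07 -0.79  0.43] w 23.7 q [  1.29  50.35  35.86  -4.39 116.97 -10.8 ]
```

View pics/s10.png

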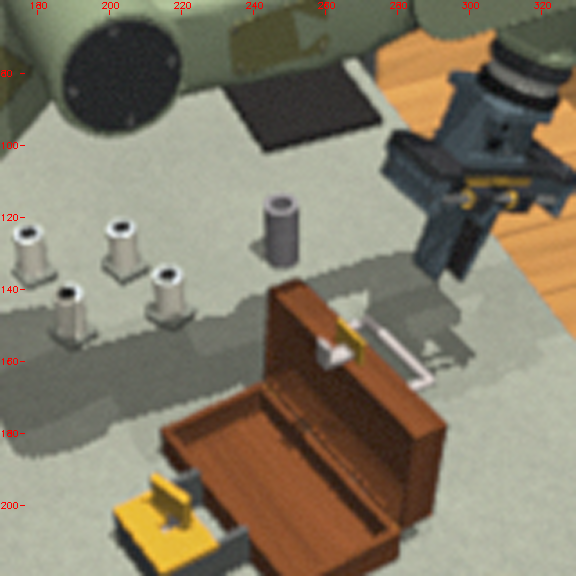

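View pics/sc10.png

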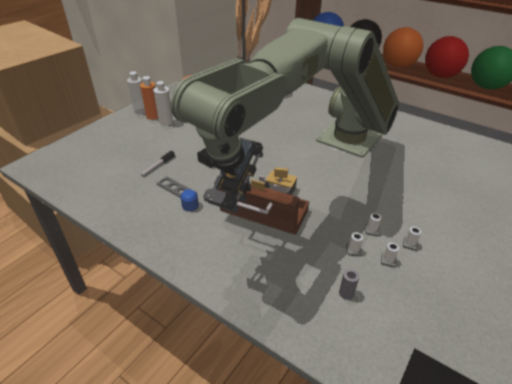

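View pics/w10.png

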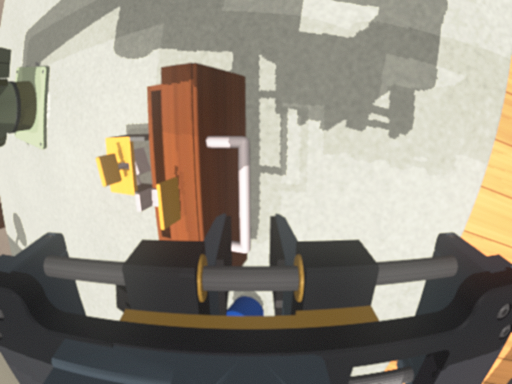

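```bash
python3 -c "
from h import *
print(onz('side',248,117,80),onz('scene',350,277,80))"
python3 go.py 557 267 200 101.1; python3 go.py 741 5 230 101.1
```

```text
[704.38 308.06  80.  ] [716.84 316.19  80.  ]
pos [739.43   4.87 207.6 ] psi 10.89 q6 -10.8 t 15.77 w 23.9 F [ 0.75 -0.78 -1.18]
offset [  59.46 -115.34 -291.91] |319.4| rot [-88.76 -18.82  18.79]
pos [739.43   4.87 207.6 ] psi 10.89 q6 -10.8 t 15.77 w 23.9 F [ 0.75 -0.78 -1.18]
offset [-21.11  -7.66   0.18] |22.5| rot [-88.76 -18.82  18.79]
```

```bash

python3 -m handwheel '{"gripper":[0.5,0.3,0.2,0.2,0.2],"offset":[[-20,-8,-10],[-15,-20,-50],[-5,-35,-88],[5,-52,-125],[15,-68,-165]],"rot":[[-6.7,-1.4,1.4],[-13.4,-2.8,2.8],[-20,-4.2,4.2],[-27,-5.7,5.7],[-33.5,-7.1,7.1]]}' 20
python3 go.py 557 267 180 101.1
```

```text
time_s: 16.18
ee_pos: [639.6, 151.8, 219.5]
ee_rot: [-107.9, 73.8, -152.1]
force: [0.7, 0.2, 0.1]
gripper_width: 54.0
pos [639.63 151.78 219.47] psi 46.47 q6 -31.5 t 16.18 w 54.0 F [0.74 0.23 0.06]
offset [  43.23   36.15 -135.96] |147.2| rot [-54.93 -12.    11.78]
```

```bash

python3 -m handwheel '{"gripper":[0.2,0.2,0.2,0.2,0.2],"offset":[[9,7,-28],[18,14,-55],[27,22,-85],[36,30,-112],[43,36,-136]],"rot":[[-6.7,-1.5,1.4],[-13.4,-3,2.9],[-20,-4.4,4.3],[-27,-5.9,5.8],[-33.5,-7.3,7.2]]}' 20
python3 go.py 557 267 140 101.1
```

```text
time_s: 16.6
ee_pos: [557.3, 267.3, 179.6]
ee_rot: [-124.8, 83.4, -135.1]
force: [-0.5, 0.6, 0.5]
gripper_width: 73.3
pos [557.31 267.33 179.58] psi 79.89 q6 -53.4 t 16.60 w 73.3 F [-0.54  0.58  0.48]
offset [39.37  3.33  2.33] |39.6| rot [-21.36  -4.7    4.62]
```

```bash

python3 -m handwheel '{"gripper":[0.2,0.2,0.2,0.2,0.2],"offset":[[0,0,0],[0,0,0],[0,0,0],[0,0,0],[0,0,0]],"rot":[[-6.7,-1.5,1.4],[-13.4,-3,2.9],[-21.4,-4.7,4.6],[-21.4,-4.7,4.6],[-21.4,-4.7,4.6]]}' 20
python3 go.py 557 267 140 101.1
python3 - <<'E'
from h import *
s=state();print(s['ee_pos'],s['ee_rot'])
f=grab_frame('wrist');cv2.imwrite('pics/w11.png',f[:,:,::-1])
crop(f,100,60,400,260,2.6,'pics/w11c.png')
for p in [(557,267,62),(450,280,62),(535,364,62),(437,395,62)]: print(pix('wrist',p,s))
E
```

```text
time_s: 17.02
ee_pos: [559.1, 265.6, 180.9]
ee_rot: [-81.3, 89.9, -70.7]
force: [0.3, 0.1, -0.2]
gripper_width: 73.4
pos [559.15 265.56 180.95] psi 100.61 q6 -76.2 t 17.02 w 73.4 F [ 0.27  0.11 -0.19]
offset [40.95  1.88 -1.86] |41.0| rot [-0.49  0.01  0.1 ]
[559.15 265.56 180.95] [-81.32  89.9  -70.71]
[251.62 187.03]
[285.4   84.45]
[346.57 183.89]
[393.7  100.35]
```

View pics/w11c.png

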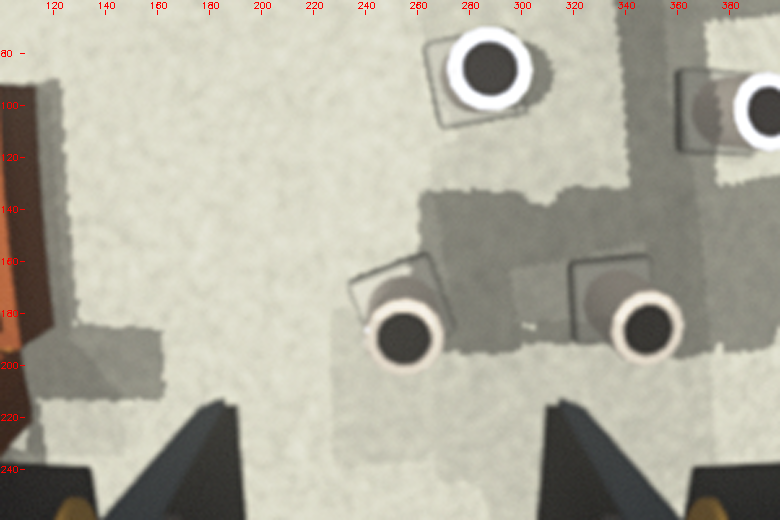

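```bash

python3 - <<'E'
from h import *
s={'ee_pos':np.array([559.15,265.56,180.95]),'ee_rot':np.array([-81.32,89.9,-70.71])}
for p in [(254,190),(287.5,86),(348,186),(394.5,102)]: print(onz('wrist',*p,62,s))
E
python3 go.py 560.8 269 40 101.1
```

```text
[559.63 269.95  62.  ]
[451.08 282.29  62.  ]
[536.91 366.19  62.  ]
[438.45 396.32  62.  ]
pos [559.8  265.92 181.17] psi 100.58 q6 -76.1 t 17.07 w 72.9 F [ 0.25 -1.13 -0.39]
offset [141.17   3.07   1.42] |141.2| rot [-0.52  0.05  0.09]
```

```bash

python3 -m handwheel '{"gripper":[0.3,0.3,0.3,0.3,0.3],"offset":[[30,3.6,0],[65,3.6,0],[100,3.6,0],[135,3.6,0],[145,3.6,0]],"rot":[[-0.5,0,0],[-0.5,0,0],[-0.5,0,0],[-0.5,0,0],[-0.5,0,0]]}' 15
python3 -m handwheel '{"gripper":[0.4,0.6,0.8,0.8,0.8],"offset":[[0,0,0],[0,0,0],[0,0,0],[0,0,0],[0,0,0]],"rot":[[0,0,0],[0,0,0],[0,0,0],[0,0,0],[0,0,0]]}' 15
python3 go.py 559 269 36 101.1
```

```text
time_s: 17.48
ee_pos: [556.9, 268.4, 31.1]
ee_rot: [-154.6, 89.5, -143.5]
force: [-1.5, -0.9, 0.0]
gripper_width: 64.0
time_s: 17.9
ee_pos: [561.7, 270.7, 39.2]
ee_rot: [0.1, 89.6, 11.3]
force: [0.0, -0.0, 0.1]
gripper_width: 33.5
pos [561.69 270.67  39.19] psi 101.25 q6 -76.5 t 17.90 w 33.5 F [ 0.01 -0.04  0.07]
offset [ 3.17 -1.11 -2.99] |4.5| rot [ 0.15  0.4  -0.  ]
```

```bash

python3 -m handwheel '{"gripper":[0.9,0.9,0.9],"offset":[[0,0,0],[0,0,0],[0,0,0]],"rot":[[0,0,0],[0,0,0],[0,0,0]]}' 15
python3 go.py 559 269 36 101.1
python3 -m handwheel '{"gripper":[1,1,1,1],"offset":[[-10,0,0],[-30,0,0],[-60,0,0],[-90,0,0]],"rot":[[0,0,0],[0,0,0],[0,0,0],[0,0,0]]}' 15
python3 - <<'E'
from h import *
yw=np.radians(11.1);o=np.array([566.2,-28.7])
for y in(-81,-27,27,81):
    for x in (-10,): print(y,o+x*np.array([np.cos(yw),np.sin(yw)])+y*np.array([-np.sin(yw),np.cos(yw)]))
E
python3 go.py 572 -110 135 101.1
```

```text
time_s: 18.15
ee_pos: [561.6, 270.7, 39.0]
ee_rot: [0.3, 89.6, 11.6]
force: [-0.7, 0.9, 6.6]
gripper_width: 31.6
pos [561.58 270.7   38.99] psi 101.26 q6 -76.5 t 18.15 w 31.6 F [-0.65  0.86  6.62]
offset [ 2.97 -1.16 -2.88] |4.3| rot [ 0.16  0.38 -0.  ]
time_s: 18.48
ee_pos: [559.2, 269.7, 127.7]
ee_rot: [-69.9, 89.9, -58.6]
force: [1.3, 0.9, -0.8]
gripper_width: 31.6
-81 [ 571.98 -110.11]
-27 [561.59 -57.12]
27 [551.19  -4.13]
81 [540.79  48.86]
pos [559.22 269.67 127.72] psi 101.26 q6 -76.5 t 18.48 w 31.6 F [ 1.31  0.92 -0.77]
offset [  -6.74 -374.87  -61.58] |380.0| rot [0.16 0.03 0.09]
```

```bash

python3 -m handwheel '{"gripper":[1,1,1,1,1],"offset":[[-4,-35,-15],[-8,-70,-30],[-8,-108,-45],[-8,-146,-60],[-8,-185,-61]],"rot":[[0,0,0],[0,0,0],[0,0,0],[0,0,0],[0,0,0]]}' 15
python3 -m handwheel '{"gripper":[1,1,1,1,1],"offset":[[0,-38,0],[0,-76,0],[0,-114,0],[0,-152,0],[0,-188,0]],"rot":[[0,0,0],[0,0,0],[0,0,0],[0,0,0],[0,0,0]]}' 15
python3 cs.py
python3 go.py 572 -110 135 101.1
```

```text
time_s: 18.9
ee_pos: [533.2, 75.1, 135.6]
ee_rot: [-58.9, 90.0, -47.6]
force: [0.4, -0.6, -1.4]
gripper_width: 31.8
time_s: 19.32
ee_pos: [573.0, -109.7, 135.8]
ee_rot: [-16.7, 89.8, -5.4]
force: [0.5, 0.2, -1.2]
gripper_width: 31.9
t 19.32 case xyz [ -8.97 -80.81 135.85] tilt -0.2 lid~0.405 r 132.3 F [ 0.54  0.18 -1.19] w 31.9 q [ -11.98   22.31   95.41    0.03   62.08 -113.23]
pos [ 572.95 -109.72  135.85] psi 101.23 q6 -113.2 t 19.32 w 31.9 F [ 0.54  0.18 -1.19]
offset [ 0.84 -0.09 -0.99] |1.3| rot [0.13 0.19 0.06]
```

```bash

python3 -m handwheel '{"gripper":[1,1,1,1,1],"offset":[[20,0,-1],[40,0,-1],[60,0,-1],[75,0,-1],[80,0,-1]],"rot":[[0,0,0],[0,0,0],[0,0,0],[0,0,0],[0,0,0]]}' 15
python3 cs.py
python3 -m handwheel '{"gripper":[1,1,1,1],"offset":[[3,0,0],[6,0,0],[8,0,0],[8,0,0]],"rot":[[0,0,0],[0,0,0],[0,0,0],[0,0,0]]}' 15
python3 cs.py
```

```text
time_s: 19.73
ee_pos: [570.5, -107.7, 53.2]
ee_rot: [138.1, 89.9, 149.3]
force: [-0.3, 0.7, -0.7]
gripper_width: 31.6
t 19.73 case xyz [-10.93 -78.32  53.18] tilt 0.1 lid~-0.215 r 77.1 F [-0.31  0.73 -0.68] w 31.6 q [ -11.84   27.09  101.23    0.04   51.77 -113.09]
time_s: 20.07
ee_pos: [572.9, -107.8, 47.8]
ee_rot: [-17.0, 89.7, -5.7]
force: [0.0, 0.1, -0.9]
gripper_width: 31.4
t 20.07 case xyz [ -8.7  -78.91  47.82] tilt -0.2 lid~-0.271 r 73.1 F [ 0.04  0.07 -0.93] w 31.4 q [ -11.8    27.47  101.51    0.03   50.77 -113.1 ]
```

```bash

python3 -m handwheel '{"gripper":[1,1,1,1],"offset":[[1,-1,0],[2,-1,0],[2,-1,0],[2,-1,0]],"rot":[[0,0,0],[0,0,0],[0,0,0],[0,0,0]]}' 15
python3 cs.py
```

```text
time_s: 20.4
ee_pos: [573.2, -108.8, 47.0]
ee_rot: [-15.5, 89.7, -4.2]
force: [-2.4, 0.6, 6.9]
gripper_width: 31.8
t 20.40 case xyz [ -8.51 -79.95  46.98] tilt -0.3 lid~-0.281 r 72.7 F [-2.37  0.6   6.93] w 31.8 q [ -11.9    27.55  101.51    0.05   50.64 -113.19]
```

Seated on the floor; release and rise.

```bash

python3 -m handwheel '{"gripper":[0.6,0.58,0.58,0.58,0.58],"offset":[[0,0,0],[0,0,0],[0,0,0],[0,0,0],[-5,0,0]],"rot":[[0,0,0],[0,0,0],[0,0,0],[0,0,0],[0,0,0]]}' 15
python3 -m handwheel '{"gripper":[0.55,0.5,0.4,0.3,0.2],"offset":[[-20,0,0],[-50,0,0],[-90,0,0],[-100,0,0],[-110,5,0]],"rot":[[0,0,0],[0,0,0],[0,0,0],[0,0,0],[0,0,0]]}' 15
python3 - <<'E'
from h import *
f=grab_frame('side');crop(f,160,90,330,240,4,'pics/s12.png')
E
python3 go.py 536 365 150 101.1
```

```text
time_s: 20.82
ee_pos: [572.0, -108.7, 49.5]
ee_rot: [-2.3, 89.9, 9.0]
force: [0.1, 0.5, -0.7]
gripper_width: 38.4
time_s: 21.23
ee_pos: [572.5, -104.6, 162.9]
ee_rot: [-22.0, 89.5, -10.8]
force: [-0.5, 0.7, -0.2]
gripper_width: 63.1
pos [ 572.36 -103.27  163.54] psi 101.24 q6 -112.7 t 21.28 w 66.8 F [0.64 0.12 0.83]
offset [ 13.09 466.4   55.51] |469.9| rot [0.14 0.45 0.11]
```

View pics/s12.png

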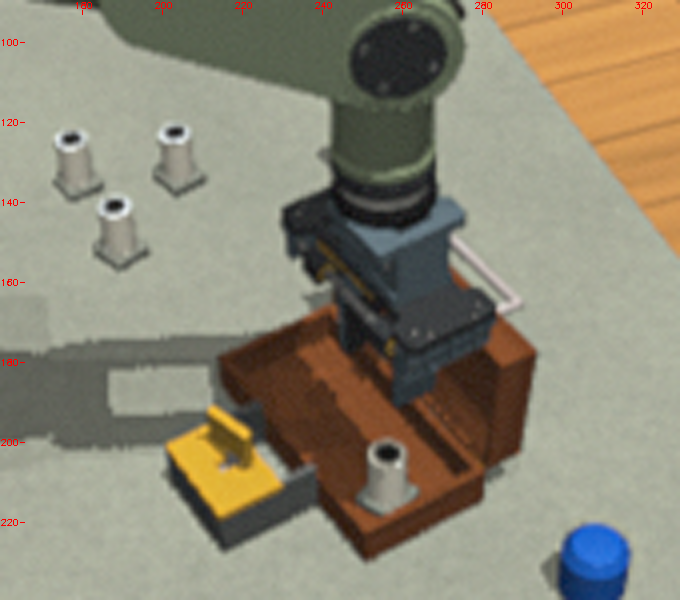

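```bash

python3 -m handwheel '{"gripper":[0.2,0.2,0.2,0.2,0.2],"offset":[[0,40,0],[0,80,0],[0,120,0],[0,160,12],[0,200,25]],"rot":[[0,0,0],[0,0,0],[0,0,0],[0,0,0],[0,0,0]]}' 15
python3 -m handwheel '{"gripper":[0.2,0.2,0.2,0.2,0.2],"offset":[[0,40,8],[0,80,16],[0,120,24],[0,160,30],[-10,200,30]],"rot":[[0,0,0],[0,0,0],[0,0,0],[0,0,0],[0,0,0]]}' 15
python3 go.py 536.5 365.5 180 101.1
```

```text
time_s: 21.7
ee_pos: [554.8, 98.3, 158.8]
ee_rot: [-91.3, 90.0, -80.1]
force: [-0.2, -0.5, 0.2]
gripper_width: 73.0
time_s: 22.12
ee_pos: [545.3, 300.2, 166.4]
ee_rot: [-136.2, 89.8, -124.9]
force: [0.4, -1.1, 0.3]
gripper_width: 73.0
pos [545.29 300.16 166.42] psi 101.28 q6 -73.4 t 22.12 w 73.0 F [ 0.36 -1.14  0.25]
offset [-13.77  65.76   4.12] |67.3| rot [ 0.18 -0.17  0.16]
```

```bash

python3 -m handwheel '{"gripper":[0.2,0.2,0.2,0.2,0.2],"offset":[[-12,35,4],[-12,66,4],[-12,66,4],[-12,66,4],[-12,66,4]],"rot":[[0,0,0],[0,0,0],[0,0,0],[0,0,0],[0,0,0]]}' 15
python3 - <<'E'
from h import *
s=state();print(s['ee_pos'],s['ee_rot'])
f=grab_frame('wrist');cv2.imwrite('pics/w13.png',f[:,:,::-1])
crop(f,100,60,400,260,2.6,'pics/w13c.png')
E
```

```text
time_s: 22.53
ee_pos: [537.2, 363.4, 180.4]
ee_rot: [-84.1, 89.8, -72.8]
force: [-0.7, -0.5, -0.1]
gripper_width: 72.7
[537.22 363.38 180.42] [-84.06  89.84 -72.77]
```

View pics/w13c.png

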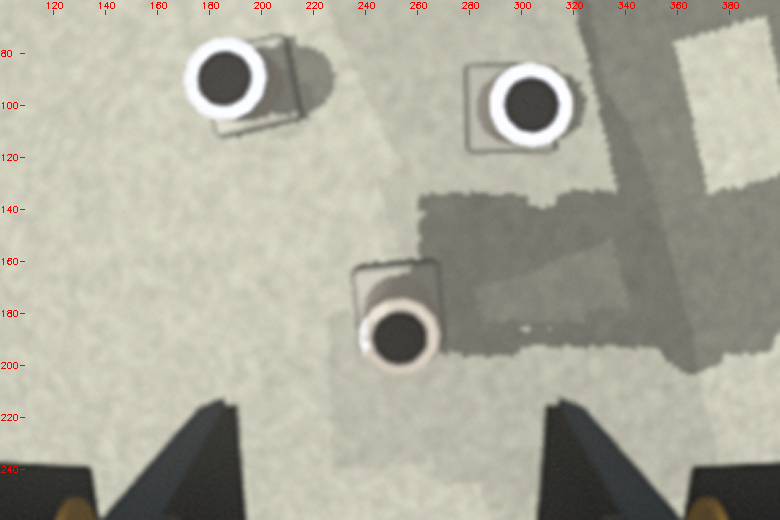

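```bash

python3 - <<'E'
from h import *
s={'ee_pos':np.array([537.22,363.38,180.42]),'ee_rot':np.array([-84.06,89.84,-72.77])}
for p in [(253,189.5),(186,90),(303.5,99.5)]: print(onz('wrist',*p,62,s))
print(inx(253,189.5,118.4))
E
python3 go.py 536.3 366.3 37 101.1
```

```text
[537.22 366.52  62.  ]
[451.17 282.61  62.  ]
[438.5  396.66  62.  ]
[118.4    3.41   0.58]
pos [537.61 362.89 180.74] psi 101.23 q6 -68.1 t 22.58 w 73.0 F [-0.06  1.21  0.07]
offset [143.73   3.94  -0.74] |143.8| rot [0.13 0.05 0.14]
```

```bash

python3 -m handwheel '{"gripper":[0.3,0.3,0.3,0.3,0.3],"offset":[[35,3.5,0],[70,3.5,0],[105,3.5,0],[130,3.5,0],[143,3.5,0]],"rot":[[0,0,0],[0,0,0],[0,0,0],[0,0,0],[0,0,0]]}' 15
python3 -m handwheel '{"gripper":[0.5,0.9,1,1,1],"offset":[[0,0,0],[0,0,0],[0,0,0],[0,0,0],[0,0,0]],"rot":[[0,0,0],[0,0,0],[0,0,0],[0,0,0],[0,0,0]]}' 15
python3 -m handwheel '{"gripper":[1,1],"offset":[[0,0,0],[0,0,0]],"rot":[[0,0,0],[0,0,0]]}' 15
python3 go.py 536.3 366.3 37 101.1
python3 -m handwheel '{"gripper":[1,1,1,1,1],"offset":[[-10,0,0],[-30,0,0],[-60,0,0],[-95,0,0],[-100,0,0]],"rot":[[0,0,0],[0,0,0],[0,0,0],[0,0,0],[0,0,0]]}' 15
python3 go.py 561.6 -57.1 135 101.1
```

```text
time_s: 23.0
ee_pos: [536.0, 364.2, 34.8]
ee_rot: [-133.2, 89.7, -122.1]
force: [0.2, 0.8, -0.0]
gripper_width: 64.2
time_s: 23.42
ee_pos: [538.8, 367.8, 40.7]
ee_rot: [1.6, 89.7, 12.8]
force: [-0.1, -1.0, -0.0]
gripper_width: 33.6
time_s: 23.58
ee_pos: [538.7, 367.9, 40.5]
ee_rot: [-2.6, 89.7, 8.7]
force: [0.4, -2.3, 4.4]
gripper_width: 31.5
pos [538.69 367.89  40.51] psi 101.27 q6 -67.8 t 23.58 w 31.5 F [ 0.38 -2.3   4.44]
offset [ 3.49 -1.09 -2.67] |4.5| rot [0.17 0.33 0.01]
time_s: 24.0
ee_pos: [540.2, 369.6, 146.1]
ee_rot: [14.8, 89.2, 26.0]
force: [0.8, 1.1, 0.2]
gripper_width: 31.8
pos [540.15 369.63 146.06] psi 101.27 q6 -67.8 t 24.00 w 31.8 F [0.83 1.07 0.23]
offset [   8.7  -422.73  -62.5 ] |427.4| rot [ 0.17  0.78 -0.21]
```

```bash

python3 -m handwheel '{"gripper":[1,1,1,1,1],"offset":[[0,-40,-12],[0,-80,-25],[0,-120,-38],[0,-160,-50],[5,-200,-62]],"rot":[[0,0,0],[0,0,0],[0,0,0],[0,0,0],[0,0,0]]}' 15
python3 -m handwheel '{"gripper":[1,1,1,1,1],"offset":[[0,-40,0],[0,-80,0],[0,-120,0],[0,-160,0],[0,-200,0]],"rot":[[0,0,0],[0,0,0],[0,0,0],[0,0,0],[0,0,0]]}' 15
python3 go.py 561.6 -57.1 135 101.1
python3 -m handwheel '{"gripper":[1,1,1,1,1],"offset":[[0,-22,0],[0,-22,0],[20,-22,0],[40,-22,0],[60,-22,0]],"rot":[[0,0,0],[0,0,0],[0,0,0],[0,0,0],[0,0,0]]}' 15
python3 cs.py
```

```text
time_s: 24.42
ee_pos: [515.6, 159.3, 135.0]
ee_rot: [-8.0, 89.7, 3.3]
force: [0.5, -0.4, -1.5]
gripper_width: 31.5
time_s: 24.83
ee_pos: [554.7, -37.1, 134.6]
ee_rot: [-9.4, 89.8, 1.9]
force: [0.9, 0.7, -0.2]
gripper_width: 31.3
pos [554.71 -37.15 134.57] psi 101.27 q6 -106.3 t 24.83 w 31.3 F [ 0.89  0.67 -0.17]
offset [ -0.41 -20.92   2.86] |21.1| rot [0.17 0.19 0.03]
time_s: 25.25
ee_pos: [559.3, -56.5, 74.0]
ee_rot: [-6.9, 89.8, 4.4]
force: [-0.2, 0.3, -0.5]
gripper_width: 31.5
t 25.25 case xyz [-12.1  -25.94  74.01] tilt -0.2 lid~-0.002 r 88.4 F [-0.2   0.34 -0.5 ] w 31.5 q [  -6.97   24.18  102.72    0.06   52.88 -108.24]
```

```bash

python3 -m handwheel '{"gripper":[1,1,1,1,1],"offset":[[10,-1,2],[18,-1,2],[23,-1,2],[26,-1,2],[26,-1,2]],"rot":[[0,0,0],[0,0,0],[0,0,0],[0,0,0],[0,0,0]]}' 15
python3 cs.py
python3 -m handwheel '{"gripper":[1,1],"offset":[[0.5,0,0],[1,0,0]],"rot":[[0,0,0],[0,0,0]]}' 15
python3 cs.py
```

```text
time_s: 25.67
ee_pos: [562.2, -57.5, 48.8]
ee_rot: [-16.4, 89.8, -5.2]
force: [-0.6, -0.8, -0.2]
gripper_width: 31.8
t 25.67 case xyz [ -9.49 -27.51  48.81] tilt -0.2 lid~-0.262 r 74.2 F [-0.58 -0.82 -0.17] w 31.8 q [  -7.01   26.09  103.9     0.01   49.76 -108.3 ]
time_s: 25.83
ee_pos: [562.4, -57.6, 48.3]
ee_rot: [-14.7, 89.7, -3.4]
force: [-1.4, -0.4, 4.9]
gripper_width: 31.6
t 25.83 case xyz [ -9.32 -27.63  48.28] tilt -0.3 lid~-0.268 r 73.9 F [-1.41 -0.36  4.89] w 31.6 q [  -7.03   26.12  103.95    0.02   49.63 -108.3 ]
```

Touching the floor; release, then go for slug A (451,282).

```bash

python3 -m handwheel '{"gripper":[0.6,0.58,0.58,0.58,0.58],"offset":[[0,0,0],[0,0,0],[0,0,0],[0,0,0],[-5,0,0]],"rot":[[0,0,0],[0,0,0],[0,0,0],[0,0,0],[0,0,0]]}' 15
python3 -m handwheel '{"gripper":[0.55,0.5,0.4,0.3,0.2],"offset":[[-20,0,0],[-50,0,0],[-90,0,0],[-120,0,-10],[-125,30,-25]],"rot":[[0,0,0],[0,0,0],[0,0,0],[0,0,0],[0,0,0]]}' 15
python3 go.py 451 282 180 101.1
```

```text
time_s: 26.25
ee_pos: [561.0, -57.5, 51.7]
ee_rot: [-7.5, 89.9, 3.7]
force: [0.7, 0.2, 0.5]
gripper_width: 38.2
time_s: 26.67
ee_pos: [536.2, -36.2, 183.4]
ee_rot: [-22.7, 89.0, -11.7]
force: [1.7, 1.1, -0.1]
gripper_width: 62.9
pos [536.19 -36.2  183.44] psi 101.08 q6 -106.0 t 26.67 w 62.9 F [ 1.66  1.14 -0.1 ]
offset [  0.83 328.66 -22.49] |329.4| rot [-0.02  0.93  0.39]
```

```bash

python3 -m handwheel '{"gripper":[0.2,0.2,0.2,0.2,0.2],"offset":[[0,40,-3],[0,80,-6],[0,120,-9],[0,160,-12],[0,200,-15]],"rot":[[0,0,0],[0,0,0],[0,0,0],[0,0,0],[0,0,0]]}' 15
python3 -m handwheel '{"gripper":[0.2,0.2,0.2,0.2,0.2],"offset":[[0,40,-3],[0,80,-6],[0,115,-8],[0,127,-8],[0,127,-8]],"rot":[[0,0,0],[0,0,0],[0,0,0],[0,0,0],[0,0,0]]}' 15
python3 -m handwheel '{"gripper":[0.2,0.2],"offset":[[0,0,0],[0,0,0]],"rot":[[0,0,0],[0,0,0]]}' 15
python3 - <<'E'
from h import *
s=state();print(s['ee_pos'],s['ee_rot'])
f=grab_frame('wrist');cv2.imwrite('pics/w14.png',f[:,:,::-1])
crop(f,100,60,400,260,2.6,'pics/w14c.png')
f=grab_frame('side');crop(f,160,90,330,240,4,'pics/s14.png')
E
```

```text
time_s: 27.08
ee_pos: [476.3, 161.7, 177.6]
ee_rot: [-10.0, 89.8, 1.2]
force: [0.3, 0.9, -0.2]
gripper_width: 73.0
time_s: 27.5
ee_pos: [443.9, 285.6, 177.1]
ee_rot: [-2.8, 89.8, 8.7]
force: [0.1, -0.8, 0.5]
gripper_width: 73.1
time_s: 27.67
ee_pos: [444.7, 281.9, 176.9]
ee_rot: [-31.0, 89.8, -19.8]
force: [0.2, 0.2, -0.1]
gripper_width: 73.0
[444.71 281.88 176.9 ] [-31.    89.8  -19.79]
```

View pics/w14c.png

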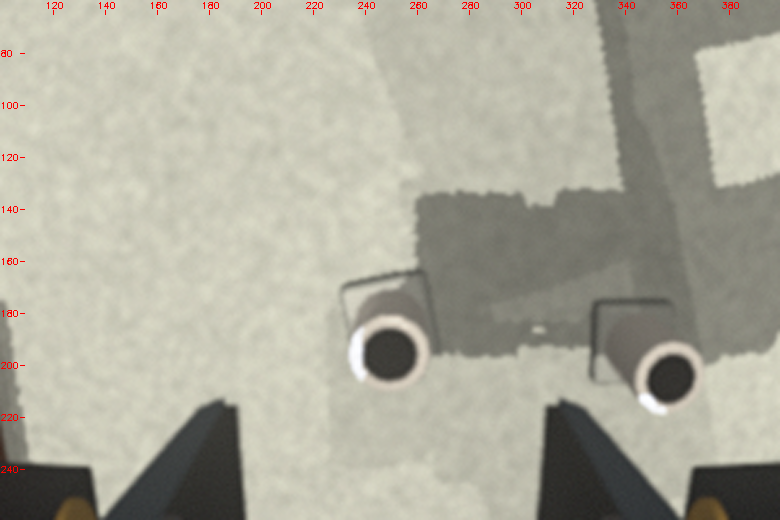

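View pics/s14.png

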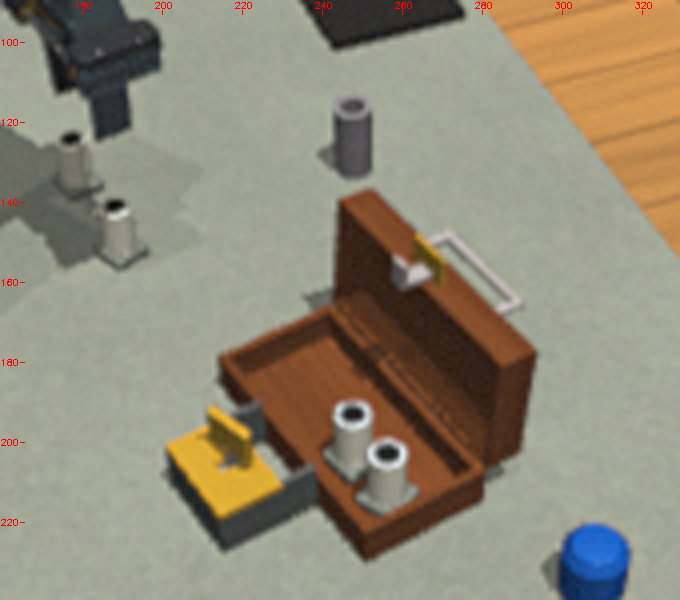

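```bash

python3 - <<'E'
from h import *
for p in [(249,196),(357.5,205)]: print(inx(*p,114.9))
E
python3 go.py 451 282 37 101.1
```

```text
[114.9   -0.64   6.41]
[114.9  114.79  16.45]
pos [444.91 281.65 176.98] psi 101.15 q6 -69.9 t 27.77 w 72.8 F [ 0.25 -0.58  0.14]
offset [140.    -0.65   5.6 ] |140.1| rot [0.05 0.18 0.08]
```

```bash

python3 -m handwheel '{"gripper":[0.3,0.3,0.3,0.3,0.3],"offset":[[35,-0.7,4],[70,-0.7,4],[105,-0.7,4],[130,-0.7,4],[139,-0.7,4]],"rot":[[0,0,0],[0,0,0],[0,0,0],[0,0,0],[0,0,0]]}' 15
python3 -m handwheel '{"gripper":[0.5,0.9,1,1,1],"offset":[[0,0,0],[0,0,0],[0,0,0],[0,0,0],[0,0,0]],"rot":[[0,0,0],[0,0,0],[0,0,0],[0,0,0],[0,0,0]]}' 15
python3 -m handwheel '{"gripper":[1,1],"offset":[[0,0,0],[0,0,0]],"rot":[[0,0,0],[0,0,0]]}' 15
python3 go.py 451 282 37 101.1
python3 -m handwheel '{"gripper":[1,1,1,1,1],"offset":[[-10,0,0],[-30,0,0],[-60,0,0],[-95,0,0],[-100,0,0]],"rot":[[0,0,0],[0,0,0],[0,0,0],[0,0,0],[0,0,0]]}' 15
python3 go.py 551.2 -4.1 140 101.1
```

```text
time_s: 28.18
ee_pos: [447.1, 280.5, 34.5]
ee_rot: [-134.7, 89.7, -123.5]
force: [0.3, -0.8, -0.6]
gripper_width: 63.8
time_s: 28.6
ee_pos: [450.0, 283.7, 39.5]
ee_rot: [0.7, 89.6, 12.0]
force: [0.3, -0.3, 1.0]
gripper_width: 33.0
time_s: 28.77
ee_pos: [449.9, 283.7, 39.3]
ee_rot: [-1.4, 89.7, 9.9]
force: [0.4, -1.0, 6.6]
gripper_width: 31.5
pos [449.92 283.65  39.28] psi 101.28 q6 -70.1 t 28.77 w 31.5 F [ 0.36 -0.99  6.57]
offset [ 2.28 -1.83  0.73] |3.0| rot [0.18 0.34 0.01]
time_s: 29.18
ee_pos: [451.4, 285.1, 144.0]
ee_rot: [12.3, 89.2, 23.6]
force: [0.7, 0.3, 0.4]
gripper_width: 31.8
pos [451.41 285.09 143.95] psi 101.27 q6 -70.1 t 29.18 w 31.8 F [0.73 0.28 0.39]
offset [   3.62 -303.12   41.3 ] |305.9| rot [ 0.17  0.76 -0.17]
```

```bash

python3 -m handwheel '{"gripper":[1,1,1,1,1],"offset":[[0,-38,5],[0,-78,10],[0,-118,20],[0,-158,32],[0,-198,41]],"rot":[[0,0,0],[0,0,0],[0,0,0],[0,0,0],[0,0,0]]}' 15
python3 -m handwheel '{"gripper":[1,1,1,1,1],"offset":[[0,-40,0],[0,-80,0],[0,-104,0],[3,-104,0],[3,-104,0]],"rot":[[0,0,0],[0,0,0],[0,0,0],[0,0,0],[0,0,0]]}' 15
python3 go.py 551.2 -4.1 47 101.1
```

```text
time_s: 29.6
ee_pos: [528.0, 95.5, 138.5]
ee_rot: [-10.0, 89.8, 1.3]
force: [0.4, 0.8, -1.1]
gripper_width: 31.5
time_s: 30.02
ee_pos: [547.3, -5.9, 134.7]
ee_rot: [0.3, 89.9, 11.4]
force: [-0.2, 0.7, -1.5]
gripper_width: 31.6
pos [547.31  -5.9  134.72] psi 101.10 q6 -102.9 t 30.02 w 31.6 F [-0.24  0.72 -1.46]
offset [87.73  1.02  4.01] |87.8| rot [-0.   0.1 -0. ]
```

```bash

python3 -m handwheel '{"gripper":[1,1,1,1,1],"offset":[[20,1,3],[40,1,3],[60,1,3],[75,1,3],[82,1,3]],"rot":[[0,0,0],[0,0,0],[0,0,0],[0,0,0],[0,0,0]]}' 15
python3 cs.py
python3 -m handwheel '{"gripper":[1,1,1,1],"offset":[[2,0,0],[4,0,0],[6,0,0],[6,0,0]],"rot":[[0,0,0],[0,0,0],[0,0,0],[0,0,0]]}' 15
python3 cs.py
```

```text
time_s: 30.43
ee_pos: [548.9, -1.7, 51.3]
ee_rot: [147.4, 89.9, 158.8]
force: [-0.2, -0.6, -1.2]
gripper_width: 31.5
t 30.43 case xyz [-11.74  29.81  51.27] tilt 0.1 lid~-0.242 r 77.1 F [-0.17 -0.6  -1.17] w 31.5 q [  -1.39   24.86  105.71    0.03   49.5  -102.77]
time_s: 30.77
ee_pos: [551.3, -3.1, 47.9]
ee_rot: [-13.4, 89.7, -2.1]
force: [-0.7, 0.3, -1.2]
gripper_width: 31.4
t 30.77 case xyz [-9.65 27.98 47.88] tilt -0.3 lid~-0.275 r 74.0 F [-0.7   0.28 -1.23] w 31.4 q [  -1.52   25.14  105.84   -0.     48.76 -102.8 ]
```

```bash

python3 -m handwheel '{"gripper":[1,1,1],"offset":[[1,0,0],[2,0,0],[2,0,0]],"rot":[[0,0,0],[0,0,0],[0,0,0]]}' 15
python3 cs.py
python3 -m handwheel '{"gripper":[0.6,0.58,0.58,0.58,0.58],"offset":[[0,0,0],[0,0,0],[0,0,0],[0,0,0],[-5,0,0]],"rot":[[0,0,0],[0,0,0],[0,0,0],[0,0,0],[0,0,0]]}' 15
python3 -m handwheel '{"gripper":[0.55,0.5,0.4,0.3,0.2],"offset":[[-20,0,0],[-50,0,0],[-90,0,0],[-125,20,-15],[-130,50,-30]],"rot":[[0,0,0],[0,0,0],[0,0,0],[0,0,0],[0,0,0]]}' 15
python3 go.py 438.5 396.5 180 101.1
```

```text
time_s: 31.02
ee_pos: [551.7, -3.5, 47.1]
ee_rot: [-14.5, 89.7, -3.2]
force: [-1.2, -0.3, 6.2]
gripper_width: 31.9
t 31.02 case xyz [-9.35 27.47 47.13] tilt -0.3 lid~-0.283 r 73.5 F [-1.23 -0.33  6.18] w 31.9 q [  -1.56   25.19  105.89   -0.01   48.59 -102.8 ]
time_s: 31.43
ee_pos: [550.2, -3.4, 49.6]
ee_rot: [-16.4, 89.9, -5.1]
force: [-0.3, 0.3, 0.7]
gripper_width: 38.3
time_s: 31.85
ee_pos: [515.5, 38.9, 186.3]
ee_rot: [-12.3, 89.1, -1.2]
force: [0.6, 1.4, 0.4]
gripper_width: 62.8
pos [515.5   38.91 186.32] psi 101.09 q6 -98.0 t 31.85 w 62.8 F [0.58 1.41 0.43]
offset [  4.97 365.75  -6.89] |365.8| rot [-0.01  0.89  0.19]
```

```bash

python3 -m handwheel '{"gripper":[0.2,0.2,0.2,0.2,0.2],"offset":[[0,40,0],[0,80,0],[0,120,-2],[0,160,-3],[0,200,-3]],"rot":[[0,0,0],[0,0,0],[0,0,0],[0,0,0],[0,0,0]]}' 15
python3 -m handwheel '{"gripper":[0.2,0.2,0.2,0.2,0.2],"offset":[[0,40,0],[0,80,0],[0,120,0],[0,160,0],[0,164,0]],"rot":[[0,0,0],[0,0,0],[0,0,0],[0,0,0],[0,0,0]]}' 15
python3 -m handwheel '{"gripper":[0.2,0.2,0.2],"offset":[[0,0,0],[0,0,0],[0,0,0]],"rot":[[0,0,0],[0,0,0],[0,0,0]]}' 15
python3 - <<'E'
from h import *
s=state();print(s['ee_pos'],s['ee_rot'])
f=grab_frame('wrist');cv2.imwrite('pics/w15.png',f[:,:,::-1])
crop(f,100,60,400,260,2.6,'pics/w15c.png')
f=grab_frame('side');crop(f,160,90,330,240,4,'pics/s15.png')
E
python3 go.py 438.5 396.5 37 101.1
```

```text
time_s: 32.27
ee_pos: [468.3, 237.0, 180.5]
ee_rot: [-11.8, 89.8, -0.6]
force: [0.7, 0.0, 0.2]
gripper_width: 72.9
time_s: 32.68
ee_pos: [435.8, 402.3, 179.9]
ee_rot: [35.4, 89.7, 46.9]
force: [0.0, -0.2, 0.3]
gripper_width: 73.1
time_s: 32.93
ee_pos: [437.4, 394.9, 179.9]
ee_rot: [-31.0, 89.8, -19.8]
force: [0.5, -0.0, 0.2]
gripper_width: 72.9
[437.44 394.87 179.86] [-31.01  89.81 -19.81]
pos [437.69 394.76 180.07] psi 101.16 q6 -60.1 t 33.03 w 73.4 F [ 0.1   0.12 -0.22]
offset [143.07   1.72   0.66] |143.1| rot [0.06 0.19 0.07]
```

View pics/w15c.png

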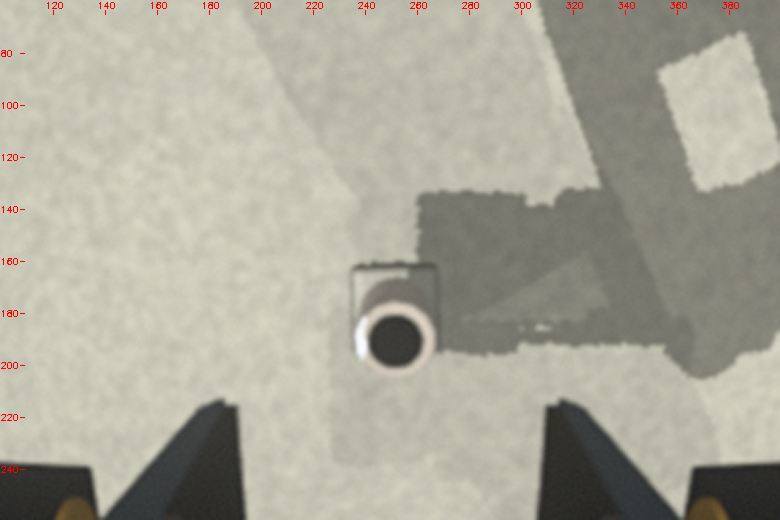

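View pics/s15.png

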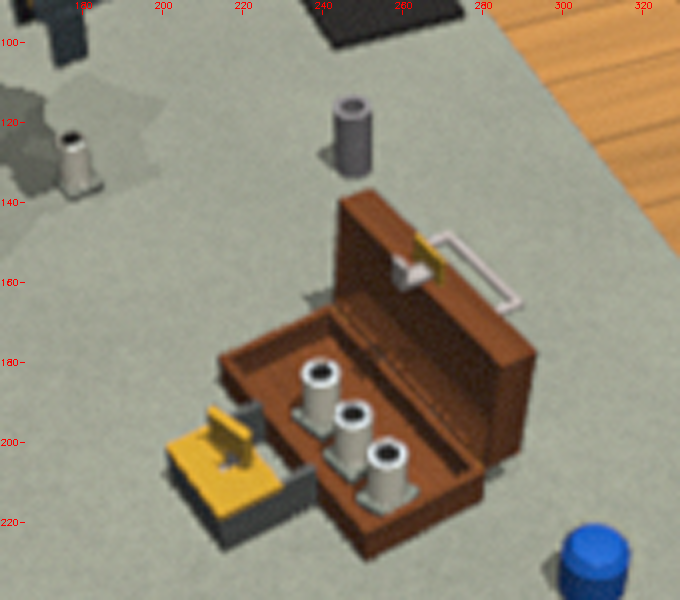

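Slug C's top is at (251.5,191), nearly centred; three slugs stand in the case. Grasp the last one.

```bash

python3 -c "
from h import *
print(inx(251.5,191,118))"
python3 -m handwheel '{"gripper":[0.3,0.3,0.3,0.3,0.3],"offset":[[35,1.7,0],[70,1.7,0],[105,1.7,0],[130,1.7,0],[142,1.7,0]],"rot":[[0,0,0],[0,0,0],[0,0,0],[0,0,0],[0,0,0]]}' 15
python3 -m handwheel '{"gripper":[0.5,0.9,1,1,1],"offset":[[0,0,0],[0,0,0],[0,0,0],[0,0,0],[0,0,0]],"rot":[[0,0,0],[0,0,0],[0,0,0],[0,0,0],[0,0,0]]}' 15
python3 -m handwheel '{"gripper":[1,1],"offset":[[0,0,0],[0,0,0]],"rot":[[0,0,0],[0,0,0]]}' 15
python3 go.py 438.5 396.5 37 101.1
python3 -m handwheel '{"gripper":[1,1,1,1,1],"offset":[[-10,0,0],[-30,0,0],[-60,0,0],[-95,0,0],[-100,0,0]],"rot":[[0,0,0],[0,0,0],[0,0,0],[0,0,0],[0,0,0]]}' 15
python3 go.py 540.8 48.9 140 101.1
```

```text
[118.     1.89   2.05]
time_s: 33.45
ee_pos: [436.1, 395.0, 34.4]
ee_rot: [-117.3, 89.7, -106.1]
force: [0.0, -0.9, -0.5]
gripper_width: 63.8
time_s: 33.87
ee_pos: [438.2, 398.2, 39.4]
ee_rot: [4.4, 89.7, 15.7]
force: [0.3, -1.2, 1.1]
gripper_width: 33.2
time_s: 34.03
ee_pos: [438.2, 398.3, 39.2]
ee_rot: [0.4, 89.7, 11.7]
force: [0.9, -1.1, 6.3]
gripper_width: 31.8
pos [438.16 398.25  39.2 ] psi 101.28 q6 -59.9 t 34.03 w 31.8 F [ 0.86 -1.14  6.29]
offset [ 2.2  -1.79 -0.02] |2.8| rot [ 0.18  0.32 -0.  ]
time_s: 34.45
ee_pos: [439.4, 400.2, 144.3]
ee_rot: [20.9, 89.2, 32.1]
force: [0.3, 0.8, -0.3]
gripper_width: 31.9
pos [439.43 400.24 144.34] psi 101.27 q6 -59.9 t 34.45 w 31.9 F [ 0.26  0.81 -0.3 ]
offset [   2.98 -364.39   30.71] |365.7| rot [ 0.17  0.72 -0.28]
```

```bash

python3 -m handwheel '{"gripper":[1,1,1,1,1],"offset":[[0,-38,5],[0,-78,10],[0,-118,17],[0,-158,24],[0,-198,31]],"rot":[[0,0,0],[0,0,0],[0,0,0],[0,0,0],[0,0,0]]}' 15
python3 -m handwheel '{"gripper":[1,1,1,1,1],"offset":[[0,-40,0],[0,-80,0],[0,-120,0],[0,-155,0],[3,-166,0]],"rot":[[0,0,0],[0,0,0],[0,0,0],[0,0,0],[0,0,0]]}' 15
python3 -m handwheel '{"gripper":[1,1],"offset":[[0,0,0],[0,0,0]],"rot":[[0,0,0],[0,0,0]]}' 15
python3 cs.py
python3 go.py 540.8 48.9 47 101.1
```

```text
time_s: 34.87
ee_pos: [506.0, 208.2, 138.3]
ee_rot: [-13.3, 89.8, -2.0]
force: [1.3, 0.1, -1.1]
gripper_width: 31.5
time_s: 35.28
ee_pos: [539.4, 42.8, 135.8]
ee_rot: [-31.2, 89.7, -20.2]
force: [-0.4, 1.0, -0.9]
gripper_width: 31.5
time_s: 35.45
ee_pos: [538.2, 47.1, 135.0]
ee_rot: [4.3, 89.9, 15.4]
force: [-1.2, 0.4, 0.3]
gripper_width: 31.6
t 35.45 case xyz [-12.92  79.77 134.98] tilt -0.1 lid~0.376 r 133.7 F [-1.21  0.39  0.29] w 31.6 q [  3.76  18.78 101.16   0.03  59.93 -97.42]
pos [538.16  47.09 134.98] psi 101.17 q6 -97.4 t 35.45 w 31.6 F [-1.21  0.39  0.29]
offset [87.99  1.25  2.73] |88.0| rot [ 0.07  0.14 -0.01]
```

```bash

python3 -m handwheel '{"gripper":[1,1,1,1,1],"offset":[[20,1,2],[40,1,2],[60,1,2],[75,1,2],[82,1,2]],"rot":[[0,0,0],[0,0,0],[0,0,0],[0,0,0],[0,0,0]]}' 15
python3 -m handwheel '{"gripper":[1,1,1,1],"offset":[[2,0,0],[4,0,0],[5,0,0],[6,0,0]],"rot":[[0,0,0],[0,0,0],[0,0,0],[0,0,0]]}' 15
python3 cs.py
python3 -m handwheel '{"gripper":[1,1,1],"offset":[[1,0,0],[2,0,0],[2,0,0]],"rot":[[0,0,0],[0,0,0],[0,0,0]]}' 15
python3 cs.py
```

```text
time_s: 35.87
ee_pos: [538.9, 50.2, 51.3]
ee_rot: [153.5, 90.0, 164.9]
force: [-0.1, 0.4, -1.6]
gripper_width: 31.8
time_s: 36.2
ee_pos: [541.3, 48.7, 48.1]
ee_rot: [-10.9, 89.7, 0.4]
force: [-0.3, -0.1, 0.2]
gripper_width: 31.8
t 36.20 case xyz [-9.5  80.75 48.12] tilt -0.3 lid~-0.271 r 74.0 F [-0.28 -0.12  0.17] w 31.8 q [  3.94  24.53 106.91  -0.03  48.25 -97.33]
time_s: 36.45
ee_pos: [541.4, 48.2, 47.0]
ee_rot: [-12.6, 89.7, -1.3]
force: [-0.9, -0.0, 7.5]
gripper_width: 31.7
t 36.45 case xyz [-9.5  80.22 47.  ] tilt -0.3 lid~-0.285 r 73.6 F [-0.95 -0.02  7.5 ] w 31.7 q [  3.89  24.61 106.99  -0.04  48.07 -97.33]
```

```bash

python3 -m handwheel '{"gripper":[0.6,0.58,0.58,0.58,0.58],"offset":[[0,0,0],[0,0,0],[0,0,0],[0,0,0],[-5,0,0]],"rot":[[0,0,0],[0,0,0],[0,0,0],[0,0,0],[0,0,0]]}' 15
python3 -m handwheel '{"gripper":[0.55,0.5,0.5,0.5,0.5],"offset":[[-20,0,0],[-60,0,0],[-100,0,0],[-140,0,0],[-180,0,0]],"rot":[[0,0,0],[0,0,0],[0,0,0],[0,0,0],[0,0,0]]}' 15
python3 - <<'E'
from h import *
f=grab_frame('side');crop(f,160,90,330,240,4,'pics/s16.png')
E
python3 go.py 741.3 5.2 212.7 11.1 -24
```

```text
time_s: 36.87
ee_pos: [539.8, 48.2, 49.6]
ee_rot: [-26.3, 89.9, -15.1]
force: [0.5, -0.5, 0.9]
gripper_width: 37.9
time_s: 37.28
ee_pos: [539.5, 48.3, 232.5]
ee_rot: [-14.4, 89.8, -3.2]
force: [1.4, 0.7, -0.8]
gripper_width: 45.9
pos [544.    48.61 241.24] psi 101.26 q6 -97.3 t 37.33 w 45.7 F [3.67 0.8  5.23]
offset [ 32.37 -81.03 184.43] |204.0| rot [ 88.55  19.86 -19.54]
```

View pics/s16.png

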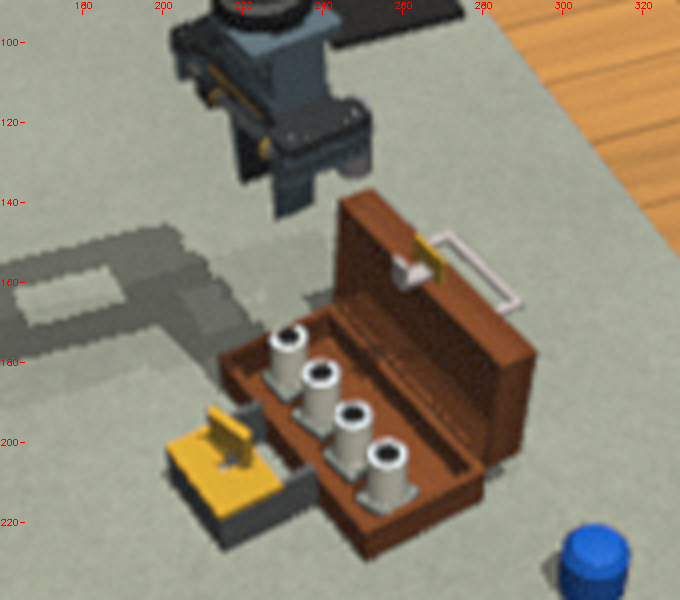

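```bash

python3 -m handwheel '{"gripper":[0.6,0.6,0.6,0.6,0.6],"offset":[[0,-5,10],[0,-10,25],[0,-20,45],[0,-28,60],[0,-35,80]],"rot":[[6.7,1.5,-1.5],[13.4,3,-3],[20,4.5,-4.4],[26.8,6,-5.9],[33.5,7.5,-7.4]]}' 35
python3 go.py 741.3 5.2 212.7 11.1 -24
```

```text
time_s: 37.75
ee_pos: [625.4, 29.4, 231.0]
ee_rot: [-117.6, 79.6, -140.3]
force: [0.6, 0.4, -0.1]
gripper_width: 36.7
pos [625.43  29.42 230.95] psi 67.71 q6 -61.8 t 37.75 w 36.7 F [ 0.6   0.38 -0.13]
offset [  4.72  24.17 117.21] |119.8| rot [ 54.83  11.75 -11.28]
```

```bash

python3 -m handwheel '{"gripper":[0.6,0.6,0.6,0.6,0.6],"offset":[[-8,5,24],[-8,10,48],[-6,15,72],[-3,20,96],[0,24,117]],"rot":[[6.7,1.4,-1.4],[13.4,2.9,-2.8],[20,4.3,-4.1],[26.8,5.7,-5.5],[33.5,7.2,-6.9]]}' 35
python3 go.py 741.3 5.2 212.7 11.1 -24
```

```text
time_s: 38.17
ee_pos: [742.8, 6.7, 216.4]
ee_rot: [-101.0, 70.8, -157.8]
force: [0.3, 0.1, 0.6]
gripper_width: 36.7
pos [742.79   6.72 216.44] psi 33.88 q6 -32.0 t 38.17 w 36.7 F [0.26 0.11 0.61]
offset [ 4.17 -0.77  0.71] |4.3| rot [21.36  4.56 -4.4 ]
```

```bash

python3 -m handwheel '{"gripper":[0.6,0.6,0.6,0.6,0.6],"offset":[[0,0,0],[0,0,0],[0,0,0],[2,0,0],[2,0,0]],"rot":[[7,1.4,-1.4],[14,2.9,-2.8],[21.4,4.6,-4.4],[21.4,4.6,-4.4],[21.4,4.6,-4.4]]}' 35
python3 cs.py
python3 - <<'E'
from h import *
s=state();print(s['ee_pos'],s['ee_rot'])
f=grab_frame('wrist')
crop(f,120,100,380,300,3,'pics/w17c.png')
f=grab_frame('side');crop(f,220,80,340,220,4.2,'pics/s17.png')
E
python3 go.py 699 -2.5 116 11.1 -24
```

```text
time_s: 38.58
ee_pos: [741.3, 5.8, 213.4]
ee_rot: [-90.4, 66.0, -168.9]
force: [-0.8, 0.5, -0.3]
gripper_width: 36.5
t 38.58 case xyz [178.48   0.17 213.42] tilt 24.0 lid~1.539 r 226.8 F [-0.78  0.45 -0.26] w 36.5 q [  1.35  50.75  35.07  -4.47 117.84 -11.38]
[741.31   5.83 213.42] [ -90.37   65.95 -168.9 ]
pos [740.87   6.42 215.17] psi 11.54 q6 -11.4 t 38.68 w 36.2 F [-0.5   1.1   0.13]
offset [108.     1.14   0.65] |108.0| rot [ 0.41  0.03 -0.04]
```

View pics/w17c.png

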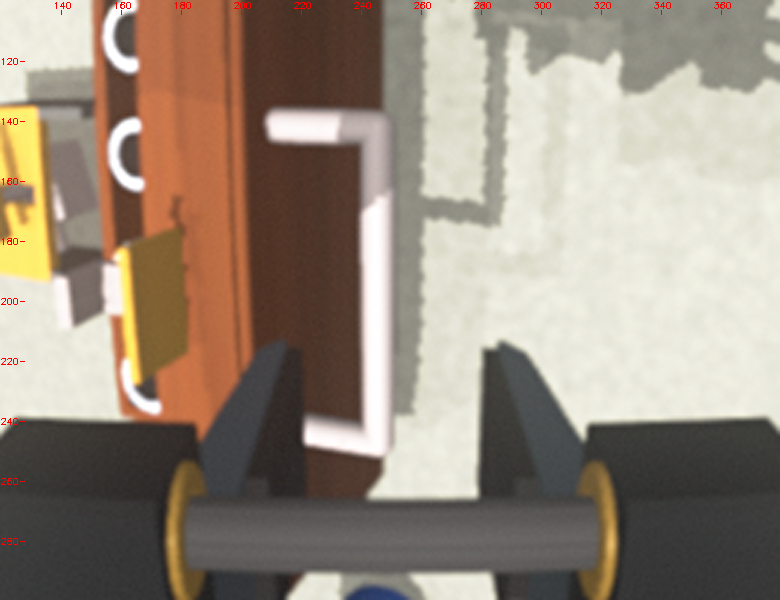

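```bash

python3 - <<'E'
from h import *
s=state();yw=np.radians(11.1);c,sn=np.cos(yw),np.sin(yw)
P=np.array([566.2+138.6*c,-28.7+138.6*sn,134])
print('theory',R(s['ee_rot']).T@(P-s['ee_pos']), pix('wrist',P,s))
s1={'ee_pos':np.array([741.31,5.83,213.42]),'ee_rot':np.array([-90.37,65.95,-168.9])}
print(R(s1['ee_rot']).T@(P-s1['ee_pos']), pix('wrist',P,s1))
print(inx(244.5,200,89),inx(245,190,89))
E
```

```text
theory [90.24 -3.2   0.77] [247.17 198.5 ]
[88.78 -4.05  0.15] [246.23 198.31]
[89.   -5.65  1.84] [89.   -5.15 -7.71]
```

```bash

python3 -m handwheel '{"gripper":[0.74,0.74,0.74,0.74,0.74],"offset":[[15,-4.5,0],[30,-4.5,0],[45,-4.5,0],[50,-4.5,0],[50,-4.5,0]],"rot":[[0.4,0,0],[0.4,0,0],[0.4,0,0],[0.4,0,0],[0.4,0,0]]}' 35
python3 - <<'E'
from h import *
s=state();yw=np.radians(11.1);c,sn=np.cos(yw),np.sin(yw)
P=np.array([566.2+138.6*c,-28.7+138.6*sn,134])
print('theory',R(s['ee_rot']).T@(P-s['ee_pos']), pix('wrist',P,s))
f=grab_frame('wrist')
crop(f,190,100,310,280,4,'pics/w18c.png')
E
```

```text
time_s: 39.1
ee_pos: [716.0, 1.8, 171.2]
ee_rot: [-89.9, 65.9, -168.9]
force: [0.5, 0.3, -0.6]
gripper_width: 23.9
theory [39.82  2.15  1.1 ] [253.64 218.4 ]
```

View pics/w18c.png

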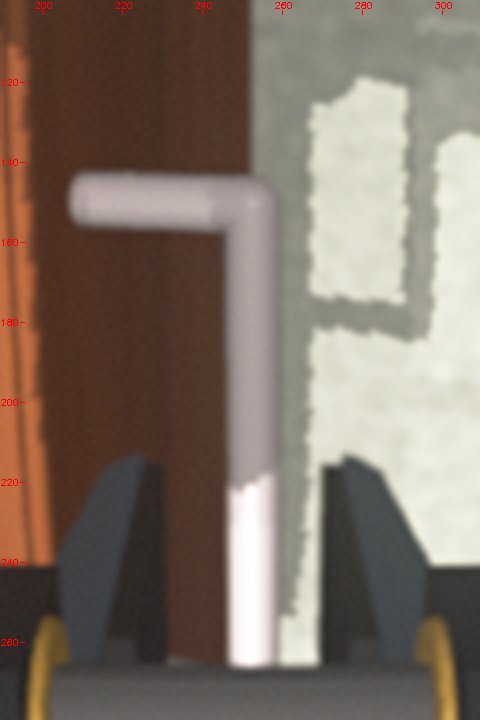

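```bash

python3 -m handwheel '{"gripper":[0.74,0.74,0.74,0.74,0.74],"offset":[[15,0.8,0],[30,0.8,0],[45,0.8,0],[55,0.8,0],[56,0.8,0]],"rot":[[0,0,0],[0,0,0],[0,0,0],[0,0,0],[0,0,0]]}' 35
python3 cs.py
python3 -m handwheel '{"gripper":[0.8,0.9,1,1,1],"offset":[[0,0,0],[0,0,0],[0,0,0],[0,0,0],[0,0,0]],"rot":[[0,0,0],[0,0,0],[0,0,0],[0,0,0],[0,0,0]]}' 35
python3 cs.py
```

```text
time_s: 39.57
ee_pos: [695.0, -2.6, 119.2]
ee_rot: [-89.9, 66.0, -168.9]
force: [0.3, 0.1, -0.0]
gripper_width: 23.2
t 39.57 case xyz [131.37   0.78 119.21] tilt 24.0 lid~1.644 r 122.9 F [ 0.28  0.12 -0.04] w 23.2 q [  0.84  46.56  56.88  -4.23 100.24 -10.04]
time_s: 39.98
ee_pos: [696.7, -2.5, 121.1]
ee_rot: [-89.8, 66.2, -168.8]
force: [2.5, -0.2, 4.6]
gripper_width: 9.0
t 39.98 case xyz [133.05   0.59 121.11] tilt 23.8 lid~1.644 r 125.4 F [ 2.51 -0.17  4.59] w 9.0 q [  0.85  46.5   56.65  -4.22 100.25 -10.04]
```

```bash
sed -i 's/round(d@x,1),round(d@y,1),0/float(round(d@x,1)),float(round(d@y,1)),0/; s/0,0,round(-np.degrees(t-t0),1)/0,0,float(round(-np.degrees(t-t0),1))/' arc.py
python3 arc.py 1.645,1.63,1.60,1.56,1.51,1.455,1.40,1.345,1.29,1.235,1.18,1.125,1.07,1.015,.96,.905,.85,.795,.74,.685,.63,.575,.52,.465,.41,.355,.30,.25,.2,.16,.12,.09,.06,.03,.01,0,-0.01,-0.02,-0.02,-0.02,-0.02 5 15
```

```text
1.645 -> 1.455 [[-0.5, -1.7, 0], [-1.4, -5.2, 0], [-2.5, -9.8, 0], [-3.5, -15.7, 0], [-4.3, -22.2, 0]] [[0, 0, 0.2], [0, 0, 0.6], [0, 0, 1.2], [0, 0, 1.9], [0, 0, 2.7]] tcp [113.62426521 133.51830088]
1.455 -> 1.18 [[-0.7, -6.5, 0], [-1.1, -13.0, 0], [-1.1, -19.6, 0], [-0.8, -26.1, 0], [-0.0, -32.6, 0]] [[0, 0, 0.8], [0, 0, 1.6], [0, 0, 2.4], [0, 0, 3.2], [0, 0, 3.9]] tcp [ 83.18314121 145.15480658]
1.18 -> 0.905 [[0.6, -6.5, 0], [1.7, -13.0, 0], [3.0, -19.4, 0], [4.8, -25.7, 0], [6.8, -31.9, 0]] [[0, 0, 0.8], [0, 0, 1.6], [0, 0, 2.4], [0, 0, 3.2], [0, 0, 3.9]] tcp [ 50.69268342 147.87822965]
0.905 -> 0.63 [[2.0, -6.2, 0], [4.4, -12.3, 0], [7.1, -18.3, 0], [10.1, -24.1, 0], [13.4, -29.8, 0]] [[0, 0, 0.8], [0, 0, 1.6], [0, 0, 2.4], [0, 0, 3.2], [0, 0, 3.9]] tcp [ 18.66469614 141.46519509]
0.63 -> 0.355 [[3.3, -5.7, 0], [6.9, -11.2, 0], [10.8, -16.5, 0], [15.0, -21.5, 0], [19.5, -26.4, 0]] [[0, 0, 0.8], [0, 0, 1.6], [0, 0, 2.4], [0, 0, 3.2], [0, 0, 3.9]] tcp [-10.42265121 126.38379295]
0.355 -> 0.12 [[4.4, -4.9, 0], [8.7, -9.1, 0], [13.1, -13.1, 0], [16.9, -16.2, 0], [20.7, -19.1, 0]] [[0, 0, 0.8], [0, 0, 1.5], [0, 0, 2.2], [0, 0, 2.8], [0, 0, 3.4]] tcp [-31.23676899 107.4586744 ]
0.12 -> 0.0 [[2.8, -2.2, 0], [5.7, -4.4, 0], [8.7, -6.4, 0], [10.7, -7.8, 0], [11.7, -8.4, 0]] [[0, 0, 0.4], [0, 0, 0.9], [0, 0, 1.3], [0, 0, 1.6], [0, 0, 1.7]] tcp [-40.00445721  95.9906905 ]
0.0 -> -0.02 [[1.0, -0.7, 0], [2.0, -1.3, 0], [2.0, -1.3, 0], [2.0, -1.3, 0], [2.0, -1.3, 0]] [[0, 0, 0.1], [0, 0, 0.3], [0, 0, 0.3], [0, 0, 0.3], [0, 0, 0.3]] tcp [-41.32917646  93.97672453]
```

```bash

python3 -m handwheel '{"gripper":[1,1,1,1,1],"offset":[[-0.5,-1.7,0],[-1.4,-5.2,0],[-2.5,-9.8,0],[-3.5,-15.7,0],[-4.3,-22.2,0]],"rot":[[0,0,0.2],[0,0,0.6],[0,0,1.2],[0,0,1.9],[0,0,2.7]]}' 35
python3 cs.py
python3 -m handwheel '{"gripper":[1,1,1,1,1],"offset":[[-0.7,-6.5,0],[-1.1,-13,0],[-1.1,-19.6,0],[-0.8,-26.1,0],[0,-32.6,0]],"rot":[[0,0,0.8],[0,0,1.6],[0,0,2.4],[0,0,3.2],[0,0,3.9]]}' 35
python3 cs.py
python3 -m handwheel '{"gripper":[1,1,1,1,1],"offset":[[0.6,-6.5,0],[1.7,-13,0],[3,-19.4,0],[4.8,-25.7,0],[6.8,-31.9,0]],"rot":[[0,0,0.8],[0,0,1.6],[0,0,2.4],[0,0,3.2],[0,0,3.9]]}' 35
python3 cs.py
```

```text
time_s: 40.4
ee_pos: [680.6, -5.7, 133.1]
ee_rot: [-89.7, 69.3, -168.7]
force: [7.4, 2.1, 3.2]
gripper_width: 9.2
t 40.40 case xyz [116.73   0.5  133.05] tilt 20.7 lid~1.476 r 125.7 F [7.37 2.1  3.17] w 9.2 q [  0.44  42.5   62.11  -3.85  95.71 -10.27]
time_s: 40.82
ee_pos: [650.4, -11.8, 146.0]
ee_rot: [-89.5, 73.2, -168.5]
force: [7.0, 0.0, 4.7]
gripper_width: 9.2
t 40.82 case xyz [ 85.87   0.36 145.99] tilt 16.8 lid~1.200 r 126.1 F [7.03 0.02 4.71] w 9.2 q [ -0.31  36.78  70.36  -3.39  89.32 -10.77]
time_s: 41.23
ee_pos: [617.9, -18.2, 148.8]
ee_rot: [-89.3, 77.0, -168.3]
force: [6.0, -0.2, 3.8]
gripper_width: 8.9
t 41.23 case xyz [ 52.74   0.32 148.83] tilt 13.0 lid~0.926 r 125.4 F [ 5.97 -0.17  3.82] w 8.9 q [ -1.2   31.54  78.83  -2.9   82.32 -11.49]
```

```bash

python3 -m handwheel '{"gripper":[1,1,1,1,1],"offset":[[2,-6.2,0],[4.4,-12.3,0],[7.1,-18.3,0],[10.1,-24.1,0],[13.4,-29.8,0]],"rot":[[0,0,0.8],[0,0,1.6],[0,0,2.4],[0,0,3.2],[0,0,3.9]]}' 35
python3 cs.py
python3 -m handwheel '{"gripper":[1,1,1,1,1],"offset":[[3.3,-5.7,0],[6.9,-11.2,0],[10.8,-16.5,0],[15,-21.5,0],[19.5,-26.4,0]],"rot":[[0,0,0.8],[0,0,1.6],[0,0,2.4],[0,0,3.2],[0,0,3.9]]}' 35
python3 cs.py
python3 -m handwheel '{"gripper":[1,1,1,1,1],"offset":[[4.4,-4.9,0],[8.7,-9.1,0],[13.1,-13.1,0],[16.9,-16.2,0],[20.7,-19.1,0]],"rot":[[0,0,0.8],[0,0,1.5],[0,0,2.2],[0,0,2.8],[0,0,3.4]]}' 35
python3 cs.py
```

```text
time_s: 41.65
ee_pos: [586.1, -24.5, 142.7]
ee_rot: [-89.0, 80.9, -168.0]
force: [4.6, 0.1, 3.3]
gripper_width: 9.0
t 41.65 case xyz [ 20.38   0.28 142.71] tilt 9.1 lid~0.654 r 125.1 F [4.59 0.11 3.31] w 9.0 q [ -2.24  26.95  87.21  -2.32  74.72 -12.44]
time_s: 42.07
ee_pos: [557.3, -30.1, 127.7]
ee_rot: [-88.3, 84.7, -167.3]
force: [3.7, -0.3, 1.6]
gripper_width: 9.2
t 42.07 case xyz [ -9.04   0.32 127.69] tilt 5.3 lid~0.381 r 124.5 F [ 3.68 -0.32  1.57] w 9.2 q [ -3.39  23.28  95.36  -1.6   66.45 -13.68]
time_s: 42.48
ee_pos: [536.0, -34.2, 108.5]
ee_rot: [-85.9, 88.0, -164.9]
force: [2.1, -0.5, 1.2]
gripper_width: 9.3
t 42.48 case xyz [-30.65   0.42 108.55] tilt 2.0 lid~0.142 r 124.2 F [ 2.09 -0.47  1.22] w 9.3 q [ -4.46  21.04 102.03  -0.78  58.82 -15.04]
```

```bash

python3 -m handwheel '{"gripper":[1,1,1,1,1],"offset":[[2.8,-2.2,0],[5.7,-4.4,0],[8.7,-6.4,0],[10.7,-7.8,0],[11.7,-8.4,0]],"rot":[[0,0,0.4],[0,0,0.9],[0,0,1.3],[0,0,1.6],[0,0,1.7]]}' 35
python3 cs.py
python3 -m handwheel '{"gripper":[1,1,1,1,1],"offset":[[1,-0.7,0],[2,-1.3,0],[2.5,-1.3,0],[3,-1.3,0],[3,-1.3,0]],"rot":[[0,0,0.1],[0,0,0.3],[0,0,0.3],[0,0,0.3],[0,0,0.3]]}' 35
python3 cs.py
```

```text
time_s: 42.9
ee_pos: [526.8, -36.0, 96.9]
ee_rot: [-72.9, 89.6, -152.0]
force: [4.1, -1.9, 8.5]
gripper_width: 9.2
t 42.90 case xyz [-40.05   0.41  96.87] tilt 0.4 lid~0.019 r 124.3 F [ 4.08 -1.86  8.53] w 9.2 q [ -5.01  20.3  105.22  -0.29  54.84 -15.83]
time_s: 43.32
ee_pos: [526.9, -36.0, 96.6]
ee_rot: [28.6, 89.8, -50.4]
force: [0.9, -1.0, 17.7]
gripper_width: 9.0
t 43.32 case xyz [-39.92   0.42  96.64] tilt -0.1 lid~0.018 r 124.1 F [ 0.87 -1.01 17.69] w 9.0 q [ -5.08  20.1  105.59  -0.15  54.19 -15.97]
```

```bash

python3 -m handwheel '{"gripper":[1,1,1,0.6,0.6],"offset":[[0,0,0],[0,0,0],[-1.5,1,0],[-1.5,1,0],[-1.5,1,0]],"rot":[[0,0,0],[0,0,0],[0,0,0],[0,0,0],[0,0,0]]}' 35
python3 -m handwheel '{"gripper":[0.6,0.6,0.6,0.6,0.6],"offset":[[0,0,0],[0,0,0],[-10,0,0],[-45,0,0],[-80,0,0]],"rot":[[0,0,0],[0,0,0],[0,0,0],[0,0,0],[0,0,0]]}' 35
python3 cs.py
python3 -m handwheel '{"gripper":[0.6,0.6],"offset":[[0,0,0],[0,0,0]],"rot":[[0,0,0],[0,0,0]]}' 35
python3 - <<'E'
from h import *
s=state();print(s['ee_pos'],s['ee_rot'])
f=grab_frame('wrist');cv2.imwrite('pics/w20.png',f[:,:,::-1])
crop(f,100,80,360,280,3,'pics/w20c.png')
f=grab_frame('side');crop(f,160,90,330,240,4,'pics/s20.png')
E
```

```text
time_s: 43.73
ee_pos: [523.5, -35.2, 94.2]
ee_rot: [-95.6, 89.5, -174.7]
force: [0.1, 0.1, -0.2]
gripper_width: 20.1
time_s: 44.15
ee_pos: [524.3, -35.3, 174.8]
ee_rot: [-93.6, 89.4, -172.6]
force: [0.7, -0.6, 0.1]
gripper_width: 36.4
t 44.15 case xyz [-42.35   1.62 174.79] tilt 0.6 lid~0.361 r 183.0 F [ 0.69 -0.64  0.1 ] w 36.4 q [ -5.02  15.84  99.19  -0.14  65.54 -15.94]
time_s: 44.32
ee_pos: [527.2, -35.5, 177.5]
ee_rot: [-1.4, 89.9, -80.4]
force: [-0.1, -0.4, -0.8]
gripper_width: 36.8
[527.21 -35.51 177.54] [ -1.36  89.87 -80.38]
```

View pics/w20c.png

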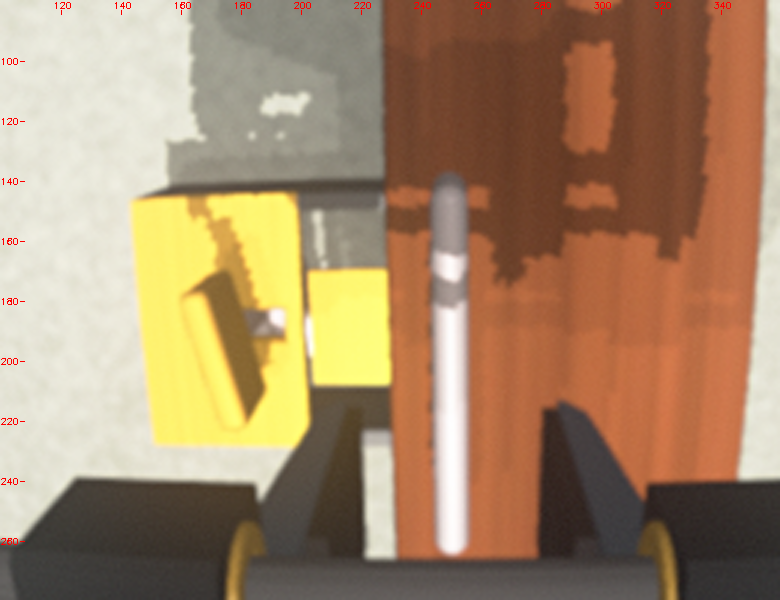

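View pics/s20.png

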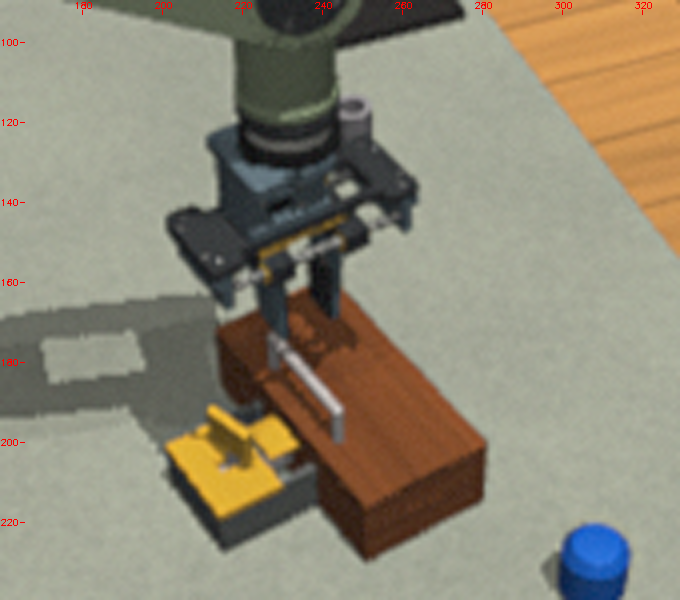

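```bash

python3 go.py 456.4 -50.4 165 24
python3 -m handwheel '{"gripper":[0.7,0.7,0.7,0.7,0.7],"offset":[[3,-35,-1],[10,-72,-1],[12,-72,-1],[12,-72,-1],[12,-72,-1]],"rot":[[-7,0,0],[-13,0,0],[-13,0,0],[-13,0,0],[-13,0,0]]}' 30
python3 -m handwheel '{"gripper":[0.7,0.7],"offset":[[0,0,0],[0,0,0]],"rot":[[0,0,0],[0,0,0]]}' 30
python3 go.py 456.4 -50.4 62 24
python3 - <<'E'
from h import *
s=state();print(s['ee_pos'],s['ee_rot'])
f=grab_frame('wrist');cv2.imwrite('pics/w21.png',f[:,:,::-1])
crop(f,180,120,330,260,5,'pics/w21c.png')
E
```

```text
pos [525.29 -35.38 174.72] psi 10.98 q6 -15.9 t 44.42 w 36.5 F [ 0.23  0.45 -0.53]
offset [ 10.14 -70.43   1.61] |71.2| rot [-13.02  -0.     0.34]
time_s: 44.83
ee_pos: [455.2, -48.2, 162.9]
ee_rot: [-94.9, 89.7, -160.9]
force: [0.2, 0.6, 0.3]
gripper_width: 27.4
time_s: 45.0
ee_pos: [456.4, -48.2, 163.5]
ee_rot: [-84.7, 89.8, -150.7]
force: [0.4, 0.1, 0.4]
gripper_width: 27.0
pos [456.39 -48.2  163.49] psi 23.98 q6 -31.3 t 45.00 w 27.0 F [0.36 0.12 0.43]
offset [101.5   -0.48   1.98] |101.5| rot [-0.02  0.02  0.23]
[456.39 -48.2  163.49] [ -84.71   89.77 -150.73]
```

View pics/w21c.png

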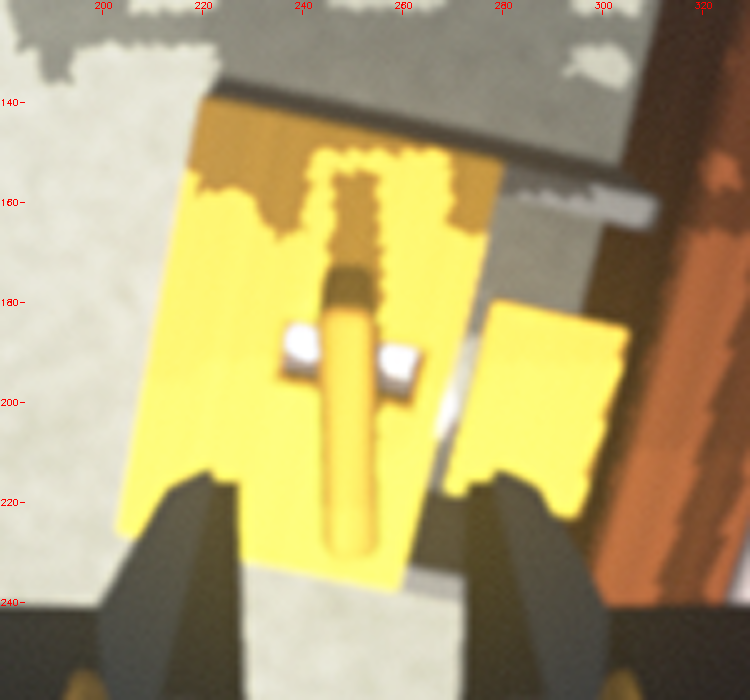

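```bash

python3 -c "
from h import *
print(inx(249.2,181,65.5),inx(249.5,231,65.5))"

```

```text
[ 65.5   -0.56 -21.84] [65.5  -0.33 22.81]
```

```bash

python3 -m handwheel '{"gripper":[0.7,0.7,0.7,0.7,0.7],"offset":[[20,-0.5,1],[45,-0.5,1],[70,-0.5,1],[90,-0.5,1],[97,-0.5,1]],"rot":[[0,0,0],[0,0,0],[0,0,0],[0,0,0],[0,0,0]]}' 30
python3 -m handwheel '{"gripper":[0.7,0.7,0.7],"offset":[[3,0,0],[4,0,0],[4,0,0]],"rot":[[0,0,0],[0,0,0],[0,0,0]]}' 30
python3 go.py 456.4 -50.4 62 24
python3 -m handwheel '{"gripper":[0.85,1,1,1,1],"offset":[[0,0,0],[0,0,0],[0,0,0],[0,0,0],[0,0,0]],"rot":[[0,0,0],[0,0,0],[0,0,0],[0,0,0],[0,0,0]]}' 35
python3 go.py 456.4 -50.4 62 24
```

```text
time_s: 45.47
ee_pos: [453.4, -49.2, 63.9]
ee_rot: [-105.6, 89.5, -171.6]
force: [-0.8, 0.7, -0.1]
gripper_width: 27.5
time_s: 45.72
ee_pos: [455.7, -49.6, 63.2]
ee_rot: [-73.1, 89.8, -139.2]
force: [-0.2, -0.1, 0.8]
gripper_width: 27.5
pos [455.7  -49.64  63.17] psi 23.99 q6 -31.4 t 45.72 w 27.5 F [-0.22 -0.15  0.76]
offset [1.17 0.34 0.98] |1.6| rot [-0.01  0.06  0.18]
time_s: 46.13
ee_pos: [455.9, -49.5, 63.2]
ee_rot: [-57.6, 89.9, -123.6]
force: [0.5, 1.1, 2.4]
gripper_width: 10.0
pos [455.88 -49.48  63.22] psi 23.98 q6 -31.4 t 46.13 w 10.0 F [0.51 1.11 2.4 ]
offset [1.23 0.1  1.05] |1.6| rot [-0.02  0.07  0.11]
```

```bash

python3 -m handwheel '{"gripper":[1,1,1,1,1],"offset":[[0,0,0],[0,-0.1,0],[0,-0.2,0],[0,-0.2,0.1],[0,-0.3,0.1]],"rot":[[-7,0,0],[-14,0,0],[-21,0,0],[-28,0,0],[-35,0,0]]}' 35
python3 go.py 456.4 -50.4 62 107;python3 -c "from h import *;print(state()['torque'])"
python3 -m handwheel '{"gripper":[1,1,1,1,1],"offset":[[0,0,0],[0,-0.1,0],[0,-0.2,0],[0,-0.2,0.1],[0,-0.3,0.1]],"rot":[[-7,0,0],[-14,0,0],[-21,0,0],[-28,0,0],[-35,0,0]]}' 35
python3 go.py 456.4 -50.4 62 107;python3 -c "from h import *;print(state()['torque'])"
```

```text
time_s: 46.55
ee_pos: [455.5, -49.8, 63.2]
ee_rot: [-101.7, 89.8, -132.4]
force: [0.8, 0.0, 3.7]
gripper_width: 9.6
pos [455.45 -49.77  63.21] psi 59.29 q6 -66.8 t 46.55 w 9.6 F [0.8  0.04 3.67]
offset [ 1.21 -0.06  1.14] |1.7| rot [-47.71  -0.09   0.13]
[ 0.24 -0.29 -0.09]
time_s: 46.97
ee_pos: [455.3, -50.4, 63.2]
ee_rot: [-132.5, 89.8, -128.2]
force: [0.8, -0.5, 3.6]
gripper_width: 9.7
pos [455.27 -50.4   63.19] psi 94.31 q6 -101.8 t 46.97 w 9.7 F [ 0.83 -0.49  3.55]
offset [ 1.19 -0.08  1.13] |1.6| rot [-12.69  -0.14   0.12]
[ 0.03 -0.26 -0.06]
```

```bash

python3 -m handwheel '{"gripper":[1,1,1,1,1],"offset":[[0,0,0],[0,0,0],[0,0,0],[0,0,0],[0,0,0]],"rot":[[-4,0,0],[-8,0,0],[-11,0,0],[-14,0,0],[-14,0,0]]}' 35
python3 go.py 456.4 -50.4 62 107;python3 -c "from h import *;print(state()['torque'])"
```

```text
time_s: 47.38
ee_pos: [455.4, -50.6, 63.2]
ee_rot: [-140.8, 89.8, -122.8]
force: [0.2, -2.3, 5.0]
gripper_width: 9.6
pos [455.35 -50.62  63.19] psi 108.00 q6 -115.5 t 47.38 w 9.6 F [ 0.2  -2.28  4.95]
offset [ 1.19 -0.12  1.07] |1.6| rot [ 1.   -0.15  0.13]
[-0.22 -0.2  -0.21]
```

```bash

python3 -m handwheel '{"gripper":[1,1,1,1,1],"offset":[[0,0,0],[0,0,0],[0,0,0],[0,0,0],[0,0,0]],"rot":[[0,0,0],[0,0,0],[4,0,0],[6.8,0,0],[6.8,0,0]]}' 35
python3 go.py 456.4 -50.4 62 101.1;python3 -c "from h import *;print(state()['torque'])"
python3 -m handwheel '{"gripper":[1,1,1,1,1],"offset":[[-3,0,0],[-6,0,0],[-10,0,0],[-14,0,0],[-14,0,0]],"rot":[[0,0,0],[0,0,0],[0,0,0],[0,0,0],[0,0,0]]}' 35
python3 go.py 456.4 -50.4 62 101.1;python3 -c "from h import *;print(state()['torque'])"
```

```text
time_s: 47.8
ee_pos: [455.1, -50.3, 63.2]
ee_rot: [-147.6, 89.8, -136.6]
force: [0.8, -0.8, 6.4]
gripper_width: 9.5
pos [455.08 -50.26  63.17] psi 101.02 q6 -108.5 t 47.80 w 9.5 F [ 0.81 -0.83  6.39]
offset [ 1.17 -0.39  1.27] |1.8| rot [-0.08 -0.17  0.11]
[ 0.04 -0.17  0.02]
time_s: 48.22
ee_pos: [454.9, -50.0, 77.2]
ee_rot: [-158.9, 89.8, -147.8]
force: [2.2, 0.8, 0.6]
gripper_width: 9.9
pos [454.89 -50.    77.19] psi 101.17 q6 -108.7 t 48.22 w 9.9 F [2.17 0.76 0.6 ]
offset [15.19 -0.66  1.45] |15.3| rot [ 0.07 -0.2   0.08]
[ 0.2  -0.61 -0.04]
```

Key is coming out freely. Lift clear and look at the lock and lid.

```bash

python3 -m handwheel '{"gripper":[1,1,1,1,1],"offset":[[-5,0,0],[-12,0,0],[-22,0,0],[-45,0,0],[-75,0,0]],"rot":[[0,0,0],[0,0,0],[0,0,0],[0,0,0],[0,0,0]]}' 35
python3 -m handwheel '{"gripper":[1,1,1,1],"offset":[[0,0,30],[0,0,30],[0,0,30],[0,0,30]],"rot":[[0,0,0],[0,0,0],[0,0,0],[0,0,0]]}' 35
python3 - <<'E'
from h import *
s=state();print(s['ee_pos'],s['ee_rot'],s['gripper_width'])
f=grab_frame('wrist');cv2.imwrite('pics/w22.png',f[:,:,::-1])
crop(f,180,100,330,240,5,'pics/w22c.png')
E
```

```text
time_s: 48.63
ee_pos: [451.1, -49.7, 150.6]
ee_rot: [174.6, 89.2, -174.3]
force: [1.8, -1.3, -1.6]
gripper_width: 10.0
time_s: 48.97
ee_pos: [482.2, -44.0, 150.7]
ee_rot: [-178.7, 89.5, -167.5]
force: [-0.9, -1.5, -0.4]
gripper_width: 10.1
[482.21 -44.04 150.66] [-178.68   89.5  -167.48] 10.06596432183929
```

View pics/w22c.png

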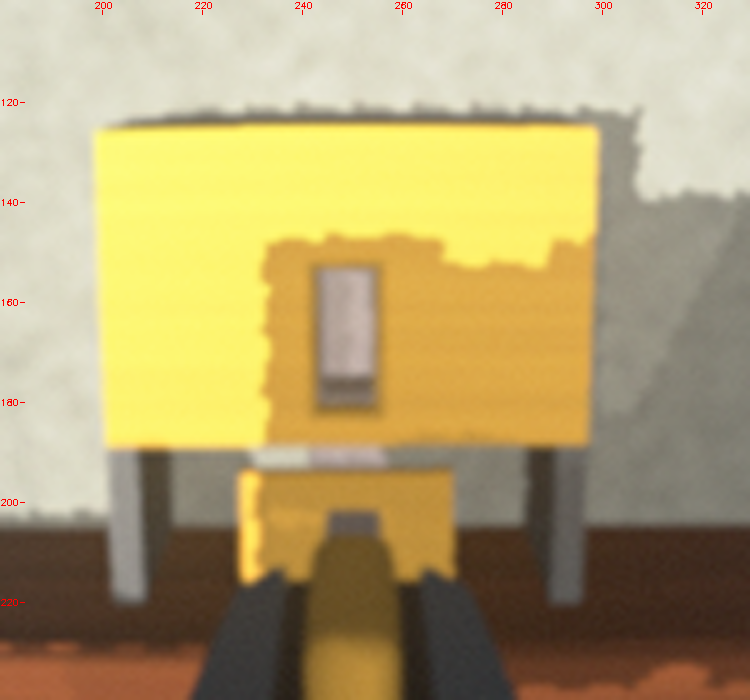

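```bash

python3 - <<'E'
from h import *
print(inx(250.3,202,42.2),inx(250.3,202,45.2))
E
python3 go.py 454.2 -357 145 85
```

```text
[ 42.2    0.69 -10.64] [45.2   0.68 -9.68]
pos [482.16 -44.09 150.52] psi 101.19 q6 -107.6 t 49.02 w 9.8 F [ 0.1  -0.12 -0.54]
offset [   6.34 -301.54  -88.1 ] |314.2| rot [16.19 -0.49  0.08]
```

```bash

python3 -m handwheel '{"gripper":[1,1,1,1,1],"offset":[[0,-38,-8],[0,-76,-16],[0,-114,-24],[0,-152,-32],[3,-190,-40]],"rot":[[3,0,0],[6,0,0],[9,0,0],[13,0,0],[16,0,0]]}' 35
python3 go.py 479 -359 140 85
```

```text
time_s: 49.43
ee_pos: [480.3, -239.6, 148.6]
ee_rot: [-162.9, 89.7, -167.9]
force: [1.8, 0.3, -0.6]
gripper_width: 10.2
pos [ 480.26 -239.61  148.58] psi 85.01 q6 -112.5 t 49.43 w 10.2 F [ 1.81  0.28 -0.59]
offset [   8.74 -119.03    9.18] |119.7| rot [ 0.01 -0.33  0.1 ]
```

```bash

python3 -m handwheel '{"gripper":[1,1,1,1,1],"offset":[[2,-36,2],[5,-72,5],[8,-110,8],[8,-119,9],[8,-119,9]],"rot":[[0,0,0],[0,0,0],[0,0,0],[0,0,0],[0,0,0]]}' 35
python3 -m handwheel '{"gripper":[1,1,1],"offset":[[0,0,0],[0,0,0],[0,0,0]],"rot":[[0,0,0],[0,0,0],[0,0,0]]}' 35
python3 - <<'E'
from h import *
s=state();print(s['ee_pos'],s['ee_rot'],s['gripper_width'])
f=grab_frame('wrist');cv2.imwrite('pics/w23.png',f[:,:,::-1])
crop(f,190,110,310,230,6,'pics/w23c.png')
g=cv2.imread('pics/w23c.png');g=np.clip(g.astype(float)*2.5,0,255).astype(np.uint8);cv2.imwrite('pics/w23d.png',g)
E
python3 go.py 479 -359 140 85
```

```text
time_s: 49.85
ee_pos: [479.2, -359.6, 139.7]
ee_rot: [-168.4, 89.6, -173.4]
force: [0.4, 0.5, -0.2]
gripper_width: 9.9
time_s: 50.1
ee_pos: [480.6, -355.8, 141.0]
ee_rot: [-162.7, 89.7, -167.4]
force: [-0.0, -0.0, -1.3]
gripper_width: 9.6
[ 480.55 -355.78  141.03] [-162.71   89.72 -167.44] 9.58875185716163
pos [ 480.74 -355.94  141.15] psi 85.28 q6 -122.7 t 50.15 w 9.7 F [-0.3  -0.04 -0.15]
offset [ 1.16 -3.2  -1.48] |3.7| rot [ 0.28 -0.25  0.1 ]
```

View pics/w23d.png

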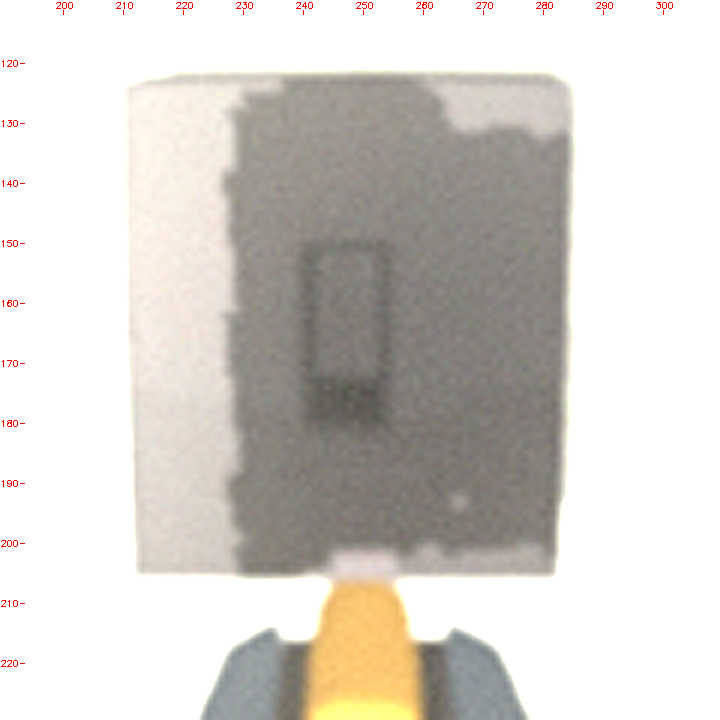

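```bash

python3 - <<'E'
from h import *
for p in [(247,150),(247,180.5),(240,165),(254,165),(247.2,165.2)]: print(inx(*p,101))
print(inx(250,201.2,42.2),inx(244.5,202,42.2),inx(255.5,202,42.2))
print('edges',[inx(*p,101) for p in [(211,124),(212.5,205),(284.5,124),(282,205)]])
E
```

```text
[101.    -2.38 -42.26]
[101.    -2.44 -13.19]
[101.    -8.95 -28.12]
[101.     4.13 -28.11]
[101.    -2.22 -27.92]
[ 42.2    0.45 -11.42] [ 42.2   -3.72 -10.78] [ 42.2    4.62 -10.78]
edges [array([101.  , -35.36, -66.74]), array([101.  , -36.12,  11.27]), array([101.  ,  31.97, -66.67]), array([101.  ,  31.5 ,  11.23])]
```

```bash

python3 -m handwheel '{"gripper":[1,1,1,1,1],"offset":[[5,-2.8,-28],[20,-2.8,-28.7],[38,-2.8,-28.7],[46,-2.8,-28.7],[46,-2.8,-28.7]],"rot":[[0,0,0],[0,0,0],[0,0,0],[0,0,0],[0,0,0]]}' 35
python3 -m handwheel '{"gripper":[1,1,1],"offset":[[0,0,0],[0,0,0],[0,0,0]],"rot":[[0,0,0],[0,0,0],[0,0,0]]}' 35
python3 - <<'E'
from h import *
s=state();print(s['ee_pos'],s['ee_rot'],s['force'])
f=grab_frame('wrist');cv2.imwrite('pics/w24.png',f[:,:,::-1])
crop(f,225,170,275,220,12,'pics/w24c.png')
g=cv2.imread('pics/w24c.png');g=np.clip(g.astype(float)*2.5,0,255).astype(np.uint8);cv2.imwrite('pics/w24d.png',g)
E
```

```text
time_s: 50.57
ee_pos: [450.8, -356.3, 93.4]
ee_rot: [179.1, 89.6, 174.4]
force: [0.6, -0.2, 0.4]
gripper_width: 9.4
time_s: 50.82
ee_pos: [452.5, -358.4, 96.1]
ee_rot: [-124.6, 89.8, -129.4]
force: [0.3, -0.2, -0.6]
gripper_width: 9.6
[ 452.5  -358.35   96.07] [-124.59   89.76 -129.38] [ 0.32 -0.16 -0.6 ]
```

View pics/w24d.png

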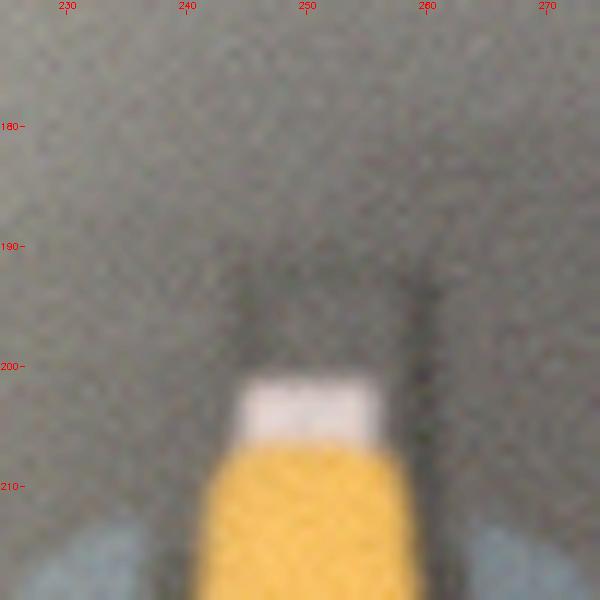

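```bash

python3 - <<'E'
from h import *
print(inx(244,195,56),inx(260.3,195,56),inx(252.2,191,56))
print(inx(250.3,201.3,42.2))
E
python3 go.py 454.2 -357 52 85
```

```text
[ 56.    -4.37 -12.22] [ 56.     8.68 -12.23] [ 56.     2.19 -15.55]
[ 42.2    0.68 -11.34]
pos [ 452.39 -358.36   95.99] psi 85.20 q6 -124.4 t 50.87 w 9.9 F [ 1.09  0.48 -0.87]
offset [43.98  1.65  1.8 ] |44.0| rot [ 0.2  -0.14  0.19]
```

```bash

python3 -m handwheel '{"gripper":[1,1,1,1,1],"offset":[[0,1.7,-1.2],[2,1.7,-1.2],[5,1.7,-1.2],[8,1.7,-1.2],[9,1.7,-1.2]],"rot":[[0,0,0],[0,0,0],[0,0,0],[0,0,0],[0,0,0]]}' 35
python3 go.py 454.2 -357 52 85
python3 - <<'E'
from h import *
s=state();print(s['ee_pos'],s['ee_rot'],s['force'])
f=grab_frame('wrist');cv2.imwrite('pics/w25.png',f[:,:,::-1])
crop(f,225,170,275,220,12,'pics/w25c.png')
g=cv2.imread('pics/w25c.png');g=np.clip(g.astype(float)*2.5,0,255).astype(np.uint8);cv2.imwrite('pics/w25d.png',g)
E
```

```text
time_s: 51.28
ee_pos: [450.3, -356.0, 85.3]
ee_rot: [-161.5, 89.7, -166.3]
force: [0.7, -0.3, -0.9]
gripper_width: 9.7
pos [ 450.26 -356.05   85.35] psi 85.18 q6 -124.4 t 51.28 w 9.7 F [ 0.69 -0.28 -0.94]
offset [33.33 -0.56  4.17] |33.6| rot [ 0.18 -0.29  0.1 ]
[ 450.26 -356.05   85.35] [-161.51   89.7  -166.33] [ 0.69 -0.28 -0.94]
```

View pics/w25d.png

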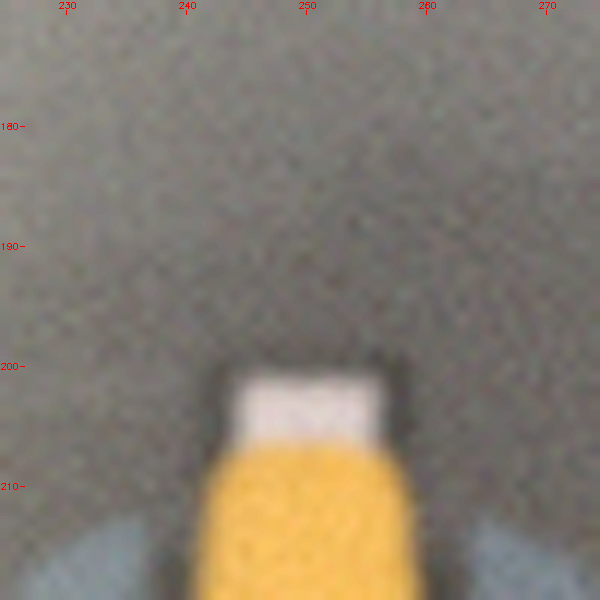

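```bash

python3 -m handwheel '{"gripper":[1,1,1,1],"offset":[[0,0,1],[0,0,1],[0,0,1],[0,0,1]],"rot":[[0,0,0],[0,0,0],[0,0,0],[0,0,0]]}' 35
python3 go.py 454.2 -357 52 85
python3 - <<'E'
from h import *
f=grab_frame('wrist');cv2.imwrite('pics/w26.png',f[:,:,::-1])
crop(f,225,170,275,220,12,'pics/w26c.png')
g=cv2.imread('pics/w26c.png');g=np.clip(g.astype(float)*2.5,0,255).astype(np.uint8);cv2.imwrite('pics/w26d.png',g)
E
```

```text
time_s: 51.67
ee_pos: [451.7, -356.5, 86.1]
ee_rot: [-147.6, 89.7, -152.4]
force: [-0.1, 0.2, -0.8]
gripper_width: 10.0
pos [ 451.7  -356.45   86.13] psi 85.19 q6 -124.3 t 51.67 w 10.0 F [-0.14  0.21 -0.82]
offset [34.12 -0.25  2.67] |34.2| rot [ 0.19 -0.22  0.14]
```

View pics/w26d.png

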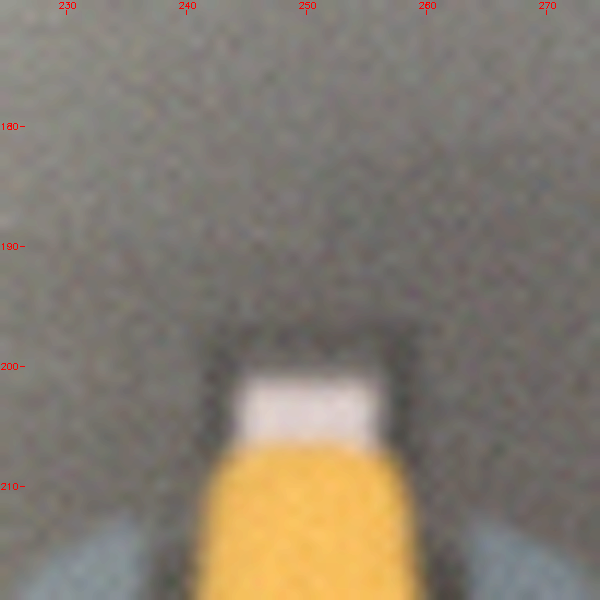

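```bash

python3 - <<'E'
from h import *
print(inx(250,196.8,46.1),inx(250.3,200.9,42.2), inx(242,203,46.1),inx(258.8,203,46.1),inx(244.3,203,42.2),inx(256,203,42.2))
E
```

```text
[ 46.1    0.45 -13.72] [ 42.2    0.68 -11.66] [46.1  -5.73 -8.71] [46.1   7.24 -8.72] [42.2  -3.87 -9.98] [42.2   5.   -9.99]
```

```bash

python3 -m handwheel '{"gripper":[1,1,1,1,1],"offset":[[3,0.1,0.4],[6,0.1,0.4],[9,0.1,0.4],[12,0.1,0.4],[12,0.1,0.4]],"rot":[[0,0,0],[0,0,0],[0,0,0],[0,0,0],[0,0,0]]}' 35
python3 go.py 454.2 -357 52 85
python3 -m handwheel '{"gripper":[1,1,1,1,1],"offset":[[4,0,0],[8,0,0],[12,0,0],[15,0,0],[18,0,0]],"rot":[[0,0,0],[0,0,0],[0,0,0],[0,0,0],[0,0,0]]}' 35
python3 go.py 454.2 -357 52 85
```

```text
time_s: 52.13
ee_pos: [451.5, -356.0, 73.1]
ee_rot: [-165.4, 89.7, -170.2]
force: [-0.1, 0.0, 0.8]
gripper_width: 10.0
pos [ 451.52 -355.97   73.14] psi 85.19 q6 -124.3 t 52.13 w 10.0 F [-0.1   0.05  0.8 ]
offset [21.13 -0.77  2.87] |21.3| rot [ 0.19 -0.31  0.08]
time_s: 52.55
ee_pos: [451.8, -356.3, 55.6]
ee_rot: [-154.1, 89.7, -158.9]
force: [0.3, 0.2, -1.8]
gripper_width: 9.9
pos [ 451.79 -356.3    55.56] psi 85.18 q6 -124.3 t 52.55 w 9.9 F [ 0.27  0.21 -1.8 ]
offset [ 3.55 -0.49  2.48] |4.4| rot [ 0.18 -0.25  0.12]
```

```bash

python3 -m handwheel '{"gripper":[1,1,1,1,1],"offset":[[2,0,0],[3,0,0],[4,0,0],[5,0,0],[5,0,0]],"rot":[[0,0,0],[0,0,0],[0,0,0],[0,0,0],[0,0,0]]}' 35
python3 go.py 454.2 -357 52 85
```

```text
time_s: 52.97
ee_pos: [451.9, -356.4, 51.3]
ee_rot: [-146.1, 89.7, -151.0]
force: [-1.2, 0.6, 0.6]
gripper_width: 9.5
pos [ 451.94 -356.45   51.32] psi 85.19 q6 -124.3 t 52.97 w 9.5 F [-1.2   0.61  0.64]
offset [-0.69 -0.36  2.29] |2.4| rot [ 0.19 -0.22  0.15]
```

Contact with the bottom; tiny press, then release and lift.

```bash

python3 -m handwheel '{"gripper":[1,1,1],"offset":[[0.6,0,0],[1,0,0],[1,0,0]],"rot":[[0,0,0],[0,0,0],[0,0,0]]}' 35
python3 go.py 454.2 -357 52 85
python3 -m handwheel '{"gripper":[0.7,0.6,0.5,0.5,0.5],"offset":[[0,0,0],[0,0,0],[0,0,0],[0,0,0],[0,0,0]],"rot":[[0,0,0],[0,0,0],[0,0,0],[0,0,0],[0,0,0]]}' 35
python3 -m handwheel '{"gripper":[0.4,0.4,0.4,0.4,0.4],"offset":[[0,0,0],[-10,0,0],[-40,0,0],[-80,0,0],[-120,0,0]],"rot":[[0,0,0],[0,0,0],[0,0,0],[0,0,0],[0,0,0]]}' 35
python3 -m handwheel '{"gripper":[0.4,0.4,0.4],"offset":[[0,0,0],[0,0,0],[0,0,0]],"rot":[[0,0,0],[0,0,0],[0,0,0]]}' 35
python3 - <<'E'
from h import *
s=state();print(s['ee_pos'],s['force'],s['time_s'])
f=grab_frame('wrist');crop(f,180,100,320,230,5,'pics/w30c.png')
f=grab_frame('side');cv2.imwrite('pics/s30f.png',f[:,:,::-1]);crop(f,190,170,350,330,3.7,'pics/s30.png')
f=grab_frame('scene');crop(f,140,120,320,240,4.4,'pics/sc30.png')
E
```

```text
time_s: 53.22
ee_pos: [452.0, -356.5, 51.3]
ee_rot: [-140.9, 89.7, -145.7]
force: [-1.8, 1.5, 7.2]
gripper_width: 10.1
pos [ 451.98 -356.47   51.27] psi 85.18 q6 -124.3 t 53.22 w 10.1 F [-1.78  1.47  7.22]
offset [-0.74 -0.34  2.25] |2.4| rot [ 0.18 -0.19  0.16]
time_s: 53.63
ee_pos: [451.8, -356.4, 49.9]
ee_rot: [-152.3, 89.7, -157.1]
force: [-0.1, -0.4, -0.1]
gripper_width: 40.4
time_s: 54.05
ee_pos: [451.8, -355.7, 171.4]
ee_rot: [-169.0, 89.7, -173.8]
force: [0.7, -0.7, -0.2]
gripper_width: 54.6
time_s: 54.3
ee_pos: [452.0, -355.8, 170.2]
ee_rot: [-151.7, 89.7, -156.5]
force: [-0.5, -0.5, -0.1]
gripper_width: 54.8
[ 452.02 -355.85  170.16] [-0.45 -0.52 -0.11] 54.3
```

View pics/w30c.png

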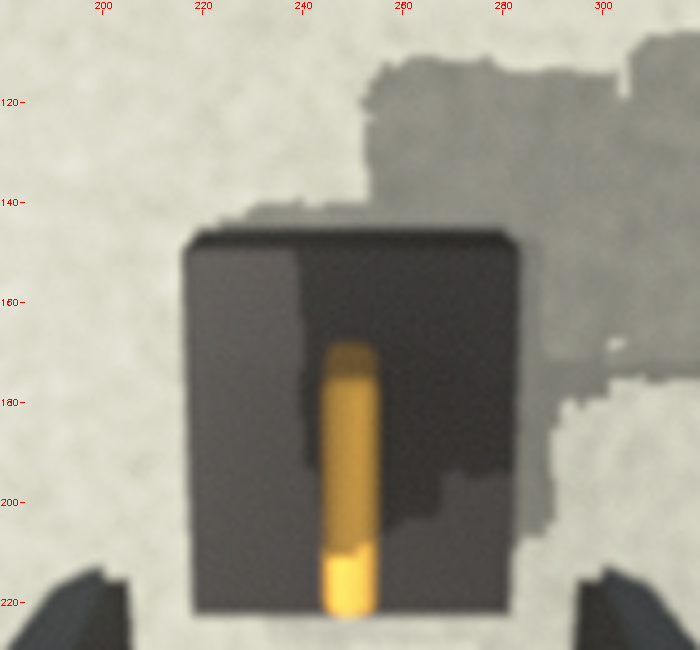

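View pics/s30.png

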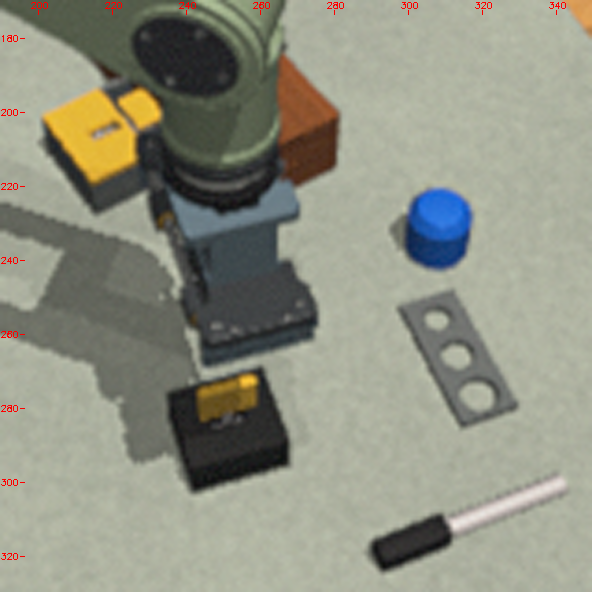

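View pics/sc30.png

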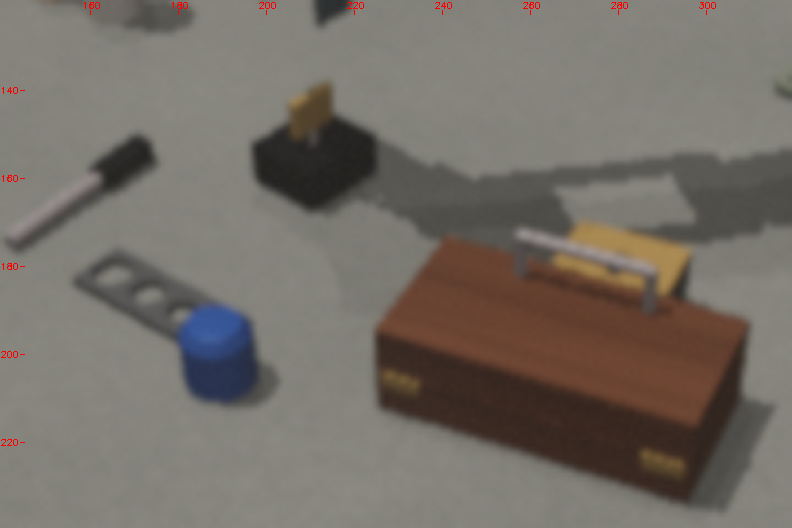

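```bash
python3 -m handwheel '{"gripper":[0.4,0.4],"offset":[[-20,0,0],[-20,0,0]],"rot":[[0,0,0],[0,0,0]]}'
python3 -c "
from h import *
print(state()['time_s'],state()['force']);print(job_done())"
```

```text
time_s: 54.62
ee_pos: [453.3, -356.8, 191.2]
ee_rot: [-120.0, 89.8, -124.8]
force: [0.6, -1.0, 0.8]
gripper_width: 54.7
54.6167 [ 0.59 -1.03  0.82]
the job is handed in; nothing more can be done
None
```

The job is done and handed in at 54.6 s of the 210 s allowed. No verdict comes back, so these are my own checks:

- **Unlocking:** I pushed the key to the bottom of the lock, where a contact force of about 5 N showed, and turned it to its stop. I then raised the lid by its handle to its stop at about 1.65 rad.
- **Slugs:** All four slugs were present, and I stood them in a row in the case. The side picture taken before closing showed all four upright.
- **Closing and locking:** I lowered the lid over about 3 s until it met its stop with about 18 N upward. I turned the key back to the locked stop and pulled it out freely. The wrist picture then showed the barrel slot in line with the keyway.
- **Key in the stand:** I pushed the key down until about 7 N of contact showed at the bottom of the slot, then let go. In the last side picture it stands in the same place as at the start.
- **The rest:** In the last pictures the lid sits in its starting position, and the plug, gauge and reamer look unmoved. I last saw the rubber grip sleeve in a picture at about 44 s, also in its place. The gripper is open and clear of everything, with only noise-level force on the wrist.

No check failed. The only disagreement was between the camera and the measured arm pose, by 1 to 2 mm when lining the key up with the stand, and I settled it from close-up wrist pictures before lowering the key.

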